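# Let down the ratchet rail and hang the spice canisters

## Task

The folding hanging rail on the counter is propped up on its ratchet: flip the red-knobbed pawl clear of the teeth, push the rail all the way down to its stop, then flip the pawl back onto the teeth. After that hang the copper hook strip over the rail's slat with its hooks facing the robot, and hang every spice canister that is there by its loop from the strip, one to a hook, leaving all hanging free and still. Leave the bowl, jar and garlic press where they are.

Things in the scene. Friction and masses are not known exactly. Their poses are not given: they have to be found in the camera images.
- stand: fixed folding-rail stand: two 10 mm posts 188 mm tall at y = +-157 mm, feet. Origin on the counter under the middle of the rail's hinge axis, which runs along y, 170 mm up; -x is the side towards the robot, to which the rail folds down; z up. A bracket plate at y = 157 mm carries the pawl and ends 263 mm up
- rail (a joint): angle of the folding rail (rad): 0 = fully down (horizontal, on its stop), grows as it swings up, at most 0.95. Starts raised. The hinge is stiff: the rail stays where it is left and takes about 3 to 8 N at the slat to push down. With the pawl on the teeth it can rise, but goes down by at most one tooth (0.3 rad)
- rail_top (a point): middle of the upper edge of the rail's bamboo slat, turning with the rail. Slat: 12 mm thick, 44 mm high, 292 mm long along y, 160 mm from the hinge axis; rail down, this point is at (-160, 0, 192) mm in the stand's frame, axes parallel to the stand's. Side arms at y = +-141 mm join slat and hinge; between them the slat is free
- pawl (a joint): angle of the ratchet pawl (rad): below 0.2 = on the teeth (up to 0.3 riding on a tooth), knob leaning to the stand's +x; 1.05 = clear of the teeth, knob leaning to -x. Push the knob along the stand's x with under 1 N. Gravity tips it over centre at about 0.6: let go beyond that it falls to 1.05, short of that back onto the teeth
- pawl_knob (a point): centre of the pawl's red knob (cylinder 16 mm across, 28 mm long, along the stand's y). Pivot at (-55, 180, 250) mm in the stand's frame, knob on a thin handle 55 mm from it: at (-27, 180, 298) with the pawl at 0, (-83, 180, 298) at 1.05. The pawl's nose arm runs from the pivot to +x at 250 mm height; below is the tooth wheel, radius 62 mm
- strip: copper hook strip, 250 g: upright front plate 210 long (y), 50 high, 4 thick (x -12.5 to -8.5 mm); at y = +-42 two saddles (inverted U) go back from its top: gap for the slat 17 mm, centred on x = 0, widening backwards to 28 at the bottom, inner roof at z = 46. Three hooks point to -x at the bottom. Origin at the bottom, z up. Starts upright on the counter; hung it may lean 0.15 rad
- strip_grip (a point): centre of the black grip block in front of the strip's plate, at (-22.5, 0, 32) mm in the strip's frame, same axes: 20 mm wide along y, 20 mm along x, 36 mm high, its top level with the strip's; take it across its y sides from above. The middle hook's prong runs below it
- hook1 (a point): seat of a hook of the strip: upper side of its 8 mm thick prong, at (-65.5, -85, 8) mm in the strip's frame, same axes. The prong runs along x from the plate to the upturned tip, which is 23 mm farther to -x and rises 20 mm above this point. A loop must pass over the tip from the -x side and be let down behind it
- hook2 (a point): seat of a hook of the strip: upper side of its 8 mm thick prong, at (-65.5, 0, 8) mm in the strip's frame, same axes. The prong runs along x from the plate to the upturned tip, which is 23 mm farther to -x and rises 20 mm above this point. A loop must pass over the tip from the -x side and be let down behind it
- hook3 (a point): seat of a hook of the strip: upper side of its 8 mm thick prong, at (-65.5, 85, 8) mm in the strip's frame, same axes. The prong runs along x from the plate to the upturned tip, which is 23 mm farther to -x and rises 20 mm above this point. A loop must pass over the tip from the -x side and be let down behind it
- canister1: lidded spice canister, glazed blue: closed round body 56 mm in diameter, 62 mm tall, about 130 g, with a rigid upright steel loop handle on top (see its loop point). Origin: centre of the underside, z up; the loop lies in its y-z plane. Starts standing upright on the counter at any yaw. May be absent (None)
- loop1 (a point): underside of the top of the loop of canister 1, 110 mm above its base, same axes. The loop is 44 mm wide outside (y), 10 mm thick (x), 118 mm high over the base; opening 32 wide, 62 to 110 mm high. Flat uprights from 62 to 103 mm high: grip across their outsides. None if absent
- canister2: lidded spice canister, yellow: closed round body 56 mm in diameter, 62 mm tall, about 130 g, with a rigid upright steel loop handle on top (see its loop point). Origin: centre of the underside, z up; the loop lies in its y-z plane. Starts standing upright on the counter at any yaw. May be absent (None)
- loop2 (a point): underside of the top of the loop of canister 2, 110 mm above its base, same axes. The loop is 44 mm wide outside (y), 10 mm thick (x), 118 mm high over the base; opening 32 wide, 62 to 110 mm high. Flat uprights from 62 to 103 mm high: grip across their outsides. None if absent
- canister3: lidded spice canister, red: closed round body 56 mm in diameter, 62 mm tall, about 130 g, with a rigid upright steel loop handle on top (see its loop point). Origin: centre of the underside, z up; the loop lies in its y-z plane. Starts standing upright on the counter at any yaw. May be absent (None)
- loop3 (a point): underside of the top of the loop of canister 3, 110 mm above its base, same axes. The loop is 44 mm wide outside (y), 10 mm thick (x), 118 mm high over the base; opening 32 wide, 62 to 110 mm high. Flat uprights from 62 to 103 mm high: grip across their outsides. None if absent
- rice_bowl: porcelain rice bowl, 110 mm across, 60 mm tall, a bystander; origin under its centre
- jar: green glass jar with cork stopper, 84 mm across, 128 mm tall, a bystander; origin under its centre
- garlic_press: open aluminium garlic press, about 200 mm long (mostly to its -x), 26 mm tall, a bystander; origin under its head
There are look-alikes about, which are no part of the job. There is more than one size of the strip; the job needs the smaller.

How it is judged:
On the way, in this order (a step that is already met when the one before it is completed fails the run):
1. the pawl is flipped clear of the teeth while the rail is still up (value of joint pawl above 0.85 rad and value of joint rail above 0.1 rad), for 0.2 s.
2. the rail is pushed down to its stop (value of joint rail below 0.05 rad), for 0.2 s.
3. the pawl is back on the teeth, the rail still down (value of joint rail below 0.05 rad and value of joint pawl below 0.2 rad), for 0.2 s.
4. the hook strip hangs over the rail's slat, hooks to the robot, rail still down and locked (all of step 3 and x of strip in the frame of rail_top between -0.015 and 0.015 m and z of strip in the frame of rail_top between -0.056 and -0.034 m and x of hook2 in the frame of rail_top below -0.03 m and angle between strip's own z axis and vertical below 0.3 rad and linear speed of strip below 0.05 m/s), for 0.3 s.
At the end, for the whole second after the job is handed in: Rail within 0.05 rad of its stop, pawl below 0.2 rad; strip down over the slat (origin 34-56 mm below its top edge), hooks to the robot; each canister present hangs upright and still, its loop within 50 mm of a hook seat and under 13 mm above it, off the counter, one to a hook (50 mm apart) (all of step 4 and ((distance between loop1 and hook1 below 0.05 m and z of loop1 in the frame of hook1 below 0.013 m) or (distance between loop1 and hook2 below 0.05 m and z of loop1 in the frame of hook2 below 0.013 m) or (distance between loop1 and hook3 below 0.05 m and z of loop1 in the frame of hook3 below 0.013 m)) and height (world z) of each of canister1, canister2, canister3 above 0.02 m and angle between each of canister1, canister2, canister3's own z axis and vertical below 0.35 rad and linear speed of each of canister1, canister2, canister3 below 0.05 m/s and ((distance between loop2 and hook1 below 0.05 m and z of loop2 in the frame of hook1 below 0.013 m) or (distance between loop2 and hook2 below 0.05 m and z of loop2 in the frame of hook2 below 0.013 m) or (distance between loop2 and hook3 below 0.05 m and z of loop2 in the frame of hook3 below 0.013 m)) and ((distance between loop3 and hook1 below 0.05 m and z of loop3 in the frame of hook1 below 0.013 m) or (distance between loop3 and hook2 below 0.05 m and z of loop3 in the frame of hook2 below 0.013 m) or (distance between loop3 and hook3 below 0.05 m and z of loop3 in the frame of hook3 below 0.013 m)) and horizontal distance between canister1 and canister2 above 0.05 m and horizontal distance between each of canister1, canister2 and canister3 above 0.05 m); the robot touches nothing.
It fails at once if the rice bowl is shoved or tipped (distance of rice_bowl from where it was at the start of the episode above 0.03 m or angle between rice_bowl's own z axis and vertical above 0.35 rad).
It fails at once if the green jar is shoved or tipped (distance of jar from where it was at the start of the episode above 0.03 m or angle between jar's own z axis and vertical above 0.35 rad).
It fails at once if the garlic press is shoved or tipped (distance of garlic_press from where it was at the start of the episode above 0.03 m or angle between garlic_press's own z axis and vertical above 0.35 rad).
Of canister1, canister2, canister3 only 2 to 3 are there at a start; the rules pass over those that are not, and their reading is None.
At some moment in a run one of strip, canister1, canister2, canister3 may be knocked a few centimetres aside while the robot is not near it.
It also fails if it takes over 192 s, if anything falls off the work surface, if the arm or the gripper's body presses on something with over 40 N, if the wrist force passes 120 N, or if a joint passes its speed limit or range.

## Robot

A 6-joint arm with a two-finger parallel gripper is mounted at the origin on the work surface. World frame = base frame: x ahead of the robot, y to its left, z up, the work surface at z = 0. Lengths are in m, angles in rad, forces in N, time in s.
With the tool pointing down it reaches from about 0.35 to 0.975 m from the base axis. Payload 4.9 kg.
Tool frame: the origin (TCP) lies midway between the tips of the shut fingers; the grasp point (between the pads) lies 19 mm behind it (manip.grip_point_offset is the distance from the TCP to the grasp point, in m); z points along the fingers, y is the direction in which the jaws open and shut (so a half turn about z gives the same grasp; the last joint's range is limited). The gripper opens to 85 mm and grips with 20 to 120 N. Pads are 22 mm wide; open, the fingers measure 114 mm over their backs; the gripper's body (76 mm by 85 mm) begins 54 mm behind the grasp point. The pads swing forward as they close: fully open they stand 13 mm farther back than shut.
Start: joints at [0.995, 0.053, 1.613, -0, 1.476, -0.119], TCP at [0.276, 0.561, 0.231] pointing down, gripper open.
Joint ranges: [-3.01, 3.01], [-1.01, 2.22], [0.06, 2.58], [-1.02, 4.17], [0.09, 2.62], [-3.14, 3.14]. Speed limits (rad/s): [2.57, 2.57, 3.14, 3.14, 3.14, 3.14].

## Interface

Orientations are given as a unit quaternion [w, x, y, z].
In Python, from plant import manip gives the robot as it stands. The module is installed in compiled form; this text tells all that it offers.
- The arm moves only by the tool send_rows, never from a script. Its argument "steps" is a list of rows, each a list of 6 numbers: the shift along the tool's x, y, z in m, then the turn, a rotation vector about the tool's x, y, z in degrees. In form: [[dx, dy, dz, wx, wy, wz], ...]. A call has 1 to 8 rows; each row shifts and turns the commanded pose from where the row before left it, along the tool's axes as they then stand; what a row does not reach is not made up. A row lasts 1/8 s, in which the tool goes at most 62.5 mm and 10.7 degrees, less where a joint would pass 70% of its speed; a pose out of reach is approached as far as the arm can. A call is refused whole if a number of a shift passes 0.0625 or a number of a turn 10.7, either way. A call with a gripper value outside its range is refused whole. "grip" is the opening, from 0 (shut) to 1 (fully open), set as the call begins (left out, the last holds). The fingers move at their own pace and stop on an object; the grip force is fixed at half the most. Time passes only in rows, so rows that do not move let the fingers close. It gives the time, the measured TCP pose, the force and the opening at its end, in the units of the state.
- manip.state(): the state, without advancing time (a new reading comes with each control period).
- manip.grab_frame(name): name is "scene" or "side" or "wrist"; returns the picture (480x640x3 uint8, blue, green, red); there is no depth.
- manip.get_calibration(name): a dict with "K" (3x3 intrinsics, pixels), "R" (3x3) and "t" (3): a world point X has camera coordinates R X + t. Camera axes: x right, y down, z forward; pixel columns grow to the right and rows downward; lengths in m; the calibration is good to about 2 mm. A picture is of the moment at which its call begins: read the wrist's pose just before it. get_calibration takes no time and is no camera call; for the wrist camera it gives the pose at the moment of the call.
- manip.job_done(): hands the job in, once; it reports no verdict.
The state is a dict: "time": time; "joint_pos": joint angles; "joint_vel": joint speeds; "joint_efforts": joint torques, N m; "tool_pos": TCP position; "tool_rot": TCP orientation; "contact_force": force on the tool from outside, world axes, zero at the start; "ft_torque": the same for the moment, N m; "gripper_width": opening from 0.0 (shut) to 1.0 (fully open).
Only numpy, scipy, OpenCV 4.12 (cv2) and the standard library are available. Lean on these libraries where they do the work, as an engineer would, in place of code of your own. Each camera call takes 0.05 s, during which the arm holds its last target.

## Working session

There is one attempt and no reset: what is moved stays moved. The work goes in short steps, Python scripts to look and compute and a tool call to move; the robot and the scene stay as the last step left them, time stands still between calls to the robot, and variables do not carry over. Pictures are saved under pics/ and viewed, and the job is handed in when it is done.

Besides the shell and the picture viewer there is one more tool, called after ">>>" as name(argument=value, ...), one argument or row to a line, values as JSON. send_rows: Moves the arm, as the interface text tells. Its arguments: {"type":"object","properties":{"steps":{"type":"array"},"grip":{"type":"number"}},"required":["steps"]}

```bash
ls; mkdir -p pics; python3 - <<'E'
from plant import manip
import cv2, numpy as np
print(manip.state())
for n in ["scene","side","wrist"]:
    c=manip.get_calibration(n); print(n,c)
    cv2.imwrite(f"pics/{n}0.png",manip.grab_frame(n))
E
```

```text
pics
{'time': 0.0, 'joint_pos': array([ 9.95000401e-01,  5.33834361e-02,  1.61427389e+00, -1.40198012e-05,
        1.47602277e+00, -1.18987169e-01]), 'joint_vel': array([ 0.00125538,  0.00053281,  0.00071938, -0.00108187,  0.00017218,
       -0.00240527]), 'joint_efforts': array([-3.35508130e-04, -3.93697643e+01, -3.70170343e+01, -1.83739094e-04,
        6.97254945e-03, -1.14392984e-05]), 'tool_pos': array([0.27533416, 0.56039251, 0.23005857]), 'tool_rot': array([-3.48771009e-04,  2.26422854e-01,  9.74028543e-01, -9.83751383e-04]), 'contact_force': array([-0.61288959, -0.40357516, -0.59627727]), 'ft_torque': array([-0.02509341,  0.05717092, -0.02948359]), 'gripper_width': 0.9974543878551629}
scene {'K': array([[504.19941687,   0.        , 313.07759689],
       [  0.        , 504.19941687, 236.38928638],
       [  0.        ,   0.        ,   1.        ]]), 'R': array([[ 0.21342171,  0.97682386,  0.01631903],
       [ 0.59412101, -0.11651039, -0.79589293],
       [-0.77554587,  0.17955631, -0.60521743]]), 't': array([-0.10521197, -0.14409923,  2.03164175])}
side {'K': array([[449.93315314,   0.        , 317.70720376],
       [  0.        , 449.93315314, 238.28603453],
       [  0.        ,   0.        ,   1.        ]]), 'R': array([[ 0.96199347, -0.27268517, -0.01453869],
       [-0.19434494, -0.64627595, -0.73794136],
       [ 0.19182966,  0.71272028, -0.67470822]]), 't': array([-0.48359668,  0.23758602,  1.23156142])}
wrist {'K': array([[389.64000535,   0.        , 320.32877862],
       [  0.        , 389.64000535, 229.42291503],
       [  0.        ,   0.        ,   1.        ]]), 'R': array([[ 0.44164231,  0.89718957, -0.00171484],
       [ 0.8627363 , -0.42415652,  0.2752768 ],
       [ 0.24624812, -0.12305334, -0.96136348]]), 't': array([-0.62313749, -0.03493946,  0.37921428])}
```

View pics/scene0.png

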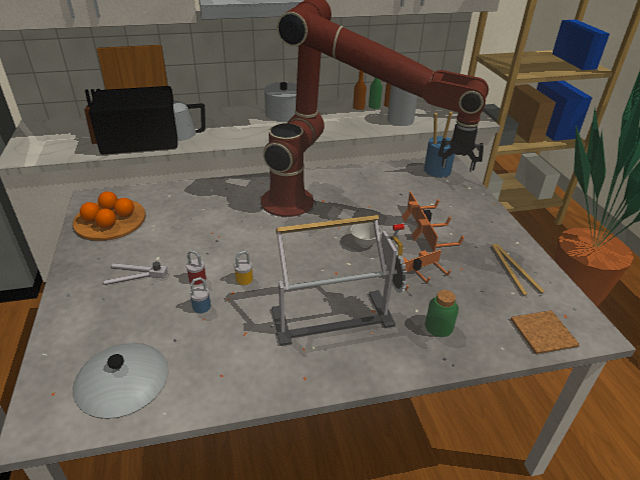

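View pics/side0.png

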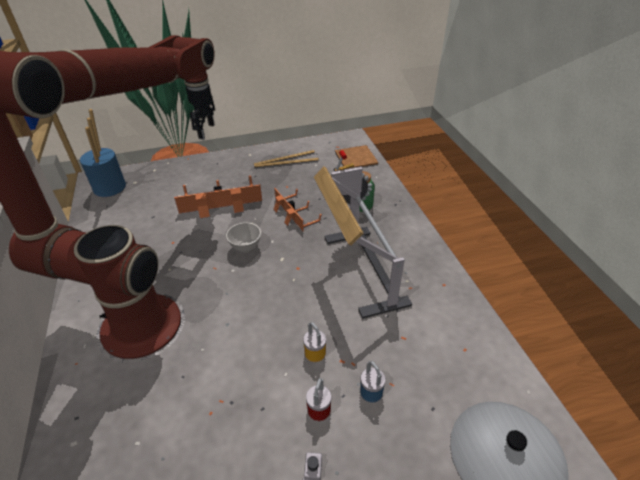

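View pics/wrist0.png

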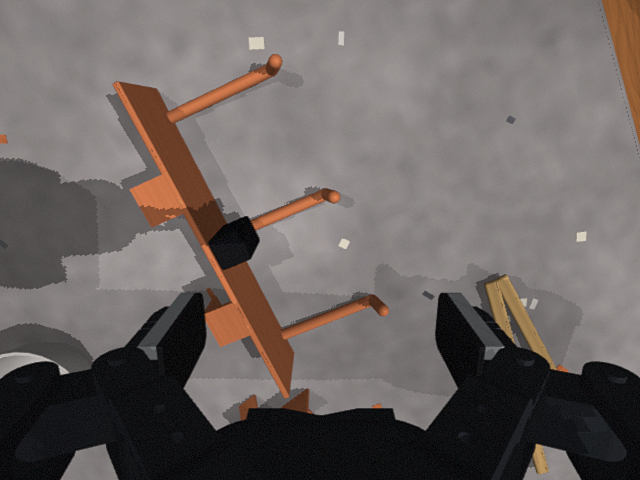

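The scene shows the stand mid-table, with the red knob near (398,227). The canisters are red (196,272), blue (201,300) and yellow (244,272), the bowl is at (362,236), the jar at (441,315) and the press at (155,270). There are two copper strips, at (425,220) and (425,262). I'll enlarge these before measuring.

```bash
cat > h.py <<'E'
from plant import manip
import cv2, numpy as np
from scipy.optimize import least_squares
from scipy.spatial.transform import Rotation as Rot
def proj(n,X,c=None):
    c=c or manip.get_calibration(n); X=np.atleast_2d(X); p=(c["R"]@X.T).T+c["t"]; q=(c["K"]@p.T).T; return q[:,:2]/q[:,2:]
def ray(n,uv,c=None):
    c=c or manip.get_calibration(n); d=c["R"].T@np.linalg.inv(c["K"])@np.array([uv[0],uv[1],1.]); o=-c["R"].T@c["t"]; return o,d/np.linalg.norm(d)
def onz(n,uv,z,c=None):
    o,d=ray(n,uv,c); return o+d*(z-o[2])/d[2]
def tri(obs):
    A=np.zeros((3,3));b=np.zeros(3);L=[]
    for o in obs:
        o,d=ray(*o); P=np.eye(3)-np.outer(d,d);A+=P;b+=P@o;L.append((P,o))
    X=np.linalg.solve(A,b); return X,[round(1000*np.linalg.norm(P@(X-o)),1) for P,o in L]
def grab(n,name):
    c=manip.get_calibration(n); im=manip.grab_frame(n); cv2.imwrite(f"pics/{name}.png",im); np.savez(f"pics/{name}.npz",**c); return im,c
def load(name):
    z=np.load(f"pics/{name}.npz"); return {k:z[k] for k in z}
def crop(src,dst,x0,y0,x1,y1,s):
    im=cv2.imread(f"pics/{src}.png")[y0:y1,x0:x1]; cv2.imwrite(f"pics/{dst}.png",cv2.resize(im,None,fx=s,fy=s,interpolation=cv2.INTER_CUBIC))
E
python3 - <<'E'
from h import *
for n in ["scene","side","wrist"]:
    np.savez(f"pics/{n}0.npz",**manip.get_calibration(n))
crop("scene0","c1",260,180,480,345,3.6)
crop("side0","c2",160,130,420,325,3)
crop("scene0","c3",90,230,290,330,4)
crop("side0","c4",280,300,410,480,3.3)
E
```

```text
(no output)
```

View pics/c1.png

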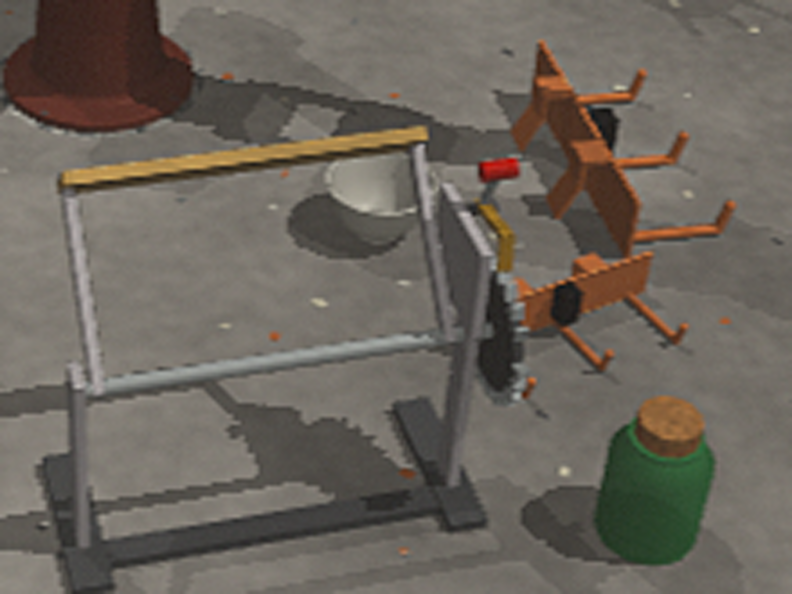

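View pics/c2.png

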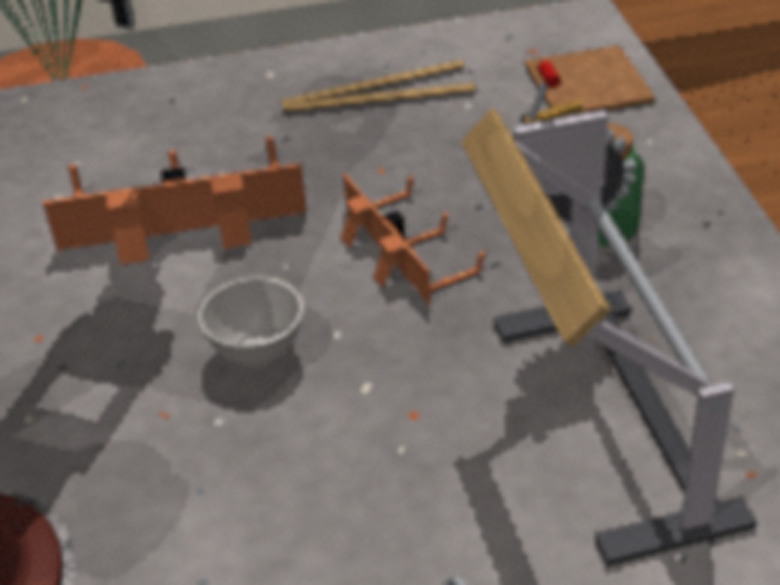

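View pics/c3.png

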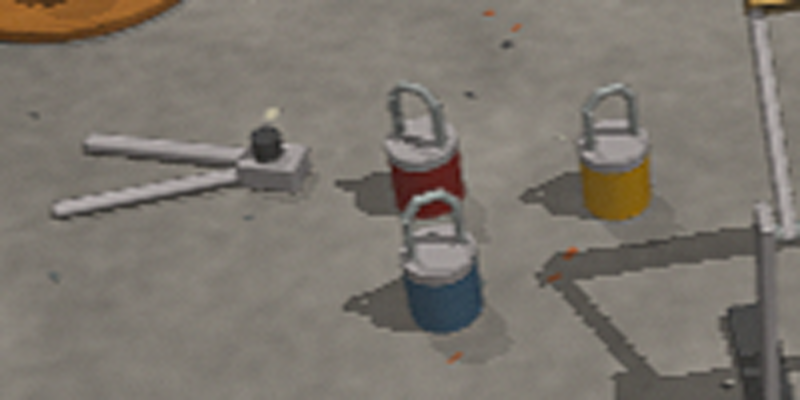

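View pics/c4.png

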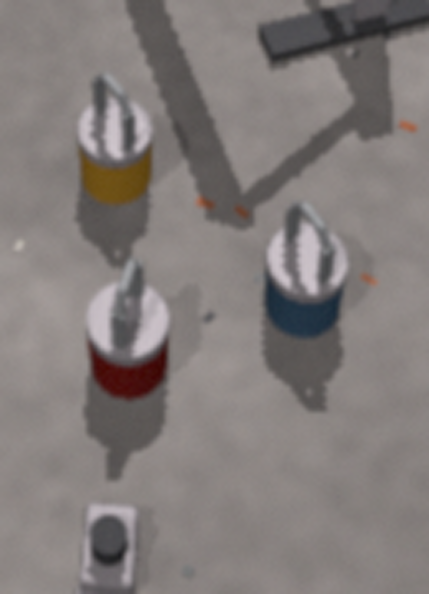

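```bash
python3 - <<'E'
from h import *
np.set_printoptions(precision=4,suppress=True)
S=lambda x,y:("scene",(x/3.6+260,y/3.6+180)); D=lambda x,y:("side",(x/3+160,y/3+130))
print("knob",tri([S(498,169),D(549,73)]))
print("postL",tri([S(77,368),D(713,388)]))
print("slat -y end",tri([S(63,178),D(605,303)]), "+y", tri([S(427,132),D(490,112)]))
print("bracket top: ",tri([S(445,188),D(516,130)]),tri([S(490,255),D(605,117)]))
for nm,a,b in [("big",(45,203),(303,165)),("small",(346,177),(430,268))]:
    p,q=[onz(*D(*v),0.05) for v in (a,b)]; print(nm,p,q,np.linalg.norm(p-q))
def cs(x,y): return ("scene",(x/4+90,y/4+230))
def cd(x,y): return ("side",(x/3.3+280,y/3.3+300))
for nm,a,b in [("red",(416,90),(134,266)),("yel",(610,90),(111,85)),("blue",(434,197),(313,212))]:
    print(nm,tri([cs(*a),cd(*b)]))
print("bowl",onz(*D(250,310),0.06),"jar",onz(*S(672,420),0.128),"press",onz(*cs(266,140),0.03))
E
```

```text
knob (array([0.6411, 0.2035, 0.3015]), [np.float64(1.0), np.float64(1.0)])
postL (array([ 0.6783, -0.1322,  0.1877]), [np.float64(0.8), np.float64(0.8)])
slat -y end (array([ 0.581 , -0.1223,  0.2967]), [np.float64(2.3), np.float64(2.3)]) +y (array([0.5719, 0.1699, 0.2923]), [np.float64(0.4), np.float64(0.4)])
bracket top:  (array([0.6014, 0.1795, 0.2585]), [np.float64(1.9), np.float64(1.9)]) (array([0.6917, 0.1827, 0.2574]), [np.float64(1.7), np.float64(1.7)])
big [0.1245 0.4928 0.05  ] [0.4269 0.4793 0.05  ] 0.30266071901246644
small [0.4714 0.4403 0.05  ] [0.525  0.2489 0.05  ] 0.19880458830825554
red (array([ 0.4085, -0.3643,  0.1149]), [np.float64(1.4), np.float64(1.4)])
yel (array([ 0.4332, -0.2162,  0.1106]), [np.float64(0.5), np.float64(0.5)])
blue (array([ 0.5358, -0.3566,  0.1124]), [np.float64(0.2), np.float64(0.2)])
bowl [0.3246 0.2256 0.06  ] jar [0.7634 0.324  0.128 ] press [ 0.344 -0.495  0.03 ]
```

All three canisters are there. The two strips measure differently:
- The strip at scene (425,220) / side (220,200) has a plate about 303 mm long, so it is the big look-alike.
- The strip at scene (425,262) / side (298,208) is about 199 mm at first reading, which fits the 210 mm one. I'll confirm it in a close crop before reaching for it.

The pawl comes first.

```bash
cat >> h.py <<'E'
def pose():
    s=manip.state(); q=s["tool_rot"]; return np.array(s["tool_pos"]),Rot.from_quat([q[1],q[2],q[3],q[0]]),s
def toolR(yaw_y_deg,tilt=0):
    """tool z down, tool y along world angle yaw_y; tilt(deg) turns about tool y (positive: about +y)"""
    a=np.radians(yaw_y_deg); y=np.array([np.cos(a),np.sin(a),0]); z=np.array([0,0,-1.]); x=np.cross(y,z)
    return Rot.from_matrix(np.stack([x,y,z],1))*Rot.from_rotvec([0,np.radians(tilt),0])
def rel(P,R):
    p,r,s=pose(); d=r.inv().apply(np.array(P)-p); w=(r.inv()*R).as_rotvec(degrees=True)
    print("shift tool mm",np.round(d*1000,1),"turn deg",np.round(w,2))
    return d,w
def show():
    p,r,s=pose(); m=r.as_matrix()
    print("t",s["time"],"p",np.round(p,4),"x",np.round(m[:,0],3),"y",np.round(m[:,1],3),"z",np.round(m[:,2],3),"yawy",round(np.degrees(np.arctan2(m[1,1],m[0,1])),2))
    print("j",np.round(s["joint_pos"],3),"F",np.round(s["contact_force"],1),"g",round(s["gripper_width"],3))
E
python3 - <<'E'
from h import *
show()
rel([0.69,0.2045,0.38],toolR(91.75))
rel([0.69,0.2045,0.38],toolR(-88.25))
rel([0.69,0.2045,0.38],toolR(1.75))
E
```

```text
t 0.15 p [0.2754 0.5605 0.2303] x [-0.897  0.441  0.   ] y [ 0.441  0.897 -0.002] z [-0.001 -0.001 -1.   ] yawy 63.83
j [ 0.995  0.053  1.614 -0.     1.476 -0.119] F [-0.1 -0.5 -0.4] g 1.003
shift tool mm [-529.1 -136.9 -149.5] turn deg [ -0.09  -0.03 -27.92]
shift tool mm [-529.1 -136.9 -149.5] turn deg [-4.0000e-02  1.2000e-01  1.5208e+02]
shift tool mm [-529.1 -136.9 -149.5] turn deg [-9.000e-02  4.000e-02  6.208e+01]
```

>>> send_rows(
  steps=[
    [0,0,-0.05,0,0,-9.3],
    [0,0,-0.05,0,0,-9.3],
    [0,0,-0.05,0,0,-9.3],
  ],
  grip=0,
)

```text
time: 0.52
tool_pos: [0.2755, 0.5606, 0.3823]
tool_rot: [-0.0, -0.018, 1.0, -0.0]
contact_force: [0.2, -0.7, -0.3]
gripper_width: 0.379
```

```bash
python3 - <<'E'
from h import *
show()
rel([0.69,0.2045,0.38],toolR(91.75))
E
```

```text
t 0.525 p [0.2755 0.5606 0.3823] x [-0.999 -0.035  0.001] y [-0.035  0.999 -0.001] z [-0.    -0.001 -1.   ] yawy 92.03
j [ 0.995  0.007  1.412 -0.     1.723 -0.611] F [ 0.2 -0.7 -0.3] g 0.379
shift tool mm [-401.6 -370.6    2.4] turn deg [-0.04 -0.03  0.28]
```

>>> send_rows(
  steps=[
    [-0.04,-0.037,0,0,0,0],
    [-0.04,-0.037,0,0,0,0],
    [-0.04,-0.037,0,0,0,0],
    [-0.04,-0.037,0,0,0,0],
    [-0.04,-0.037,0,0,0,0],
    [-0.04,-0.037,0,0,0,0],
    [-0.04,-0.037,0,0,0,0],
    [-0.04,-0.037,0,0,0,0],
  ],
)

```text
time: 1.52
tool_pos: [0.6055, 0.2733, 0.3808]
tool_rot: [-0.0, -0.015, 1.0, -0.0]
contact_force: [0.9, 0.4, -0.7]
gripper_width: 0.0
```

>>> send_rows(
  steps=[
    [-0.04,-0.037,0,0,0,0],
    [-0.04,-0.037,0,0,0,0],
    [0,0,0,0,0,0],
  ],
)

```text
time: 1.9
tool_pos: [0.6886, 0.1999, 0.3789]
tool_rot: [-0.001, -0.013, 1.0, -0.001]
contact_force: [-0.5, 0.1, 0.1]
gripper_width: -0.009
```

```bash
python3 - <<'E'
from h import *
show()
rel([0.69,0.2045,0.285],toolR(91.75))
grab("wrist","w1"); grab("scene","s1"); grab("side","d1")
crop("s1","s1c",330,130,530,280,4)
crop("d1","d1c",270,90,430,210,5)
E
```

```text
t 1.9 p [0.6886 0.1999 0.3789] x [-1.    -0.025  0.003] y [-0.025  1.    -0.001] z [-0.003 -0.001 -1.   ] yawy 91.46
j [ 1.790e-01  2.290e-01  1.178e+00 -1.000e-03  1.738e+00 -1.417e+00] F [-0.5  0.1  0.1] g -0.009
shift tool mm [-1.8  4.7 93.9] turn deg [-0.06 -0.16 -0.29]
```

View pics/w1.png

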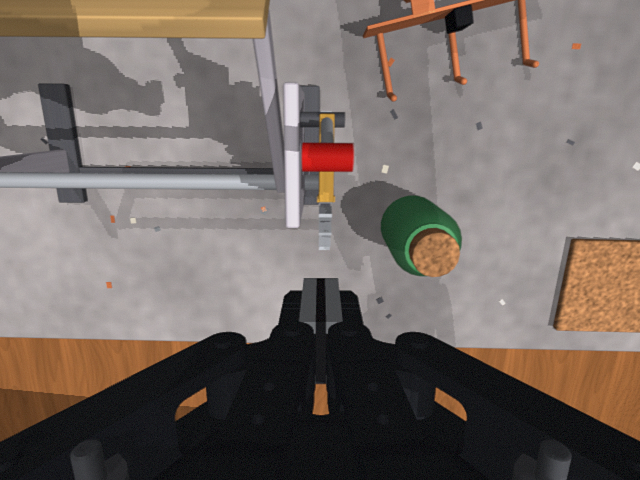

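View pics/s1c.png

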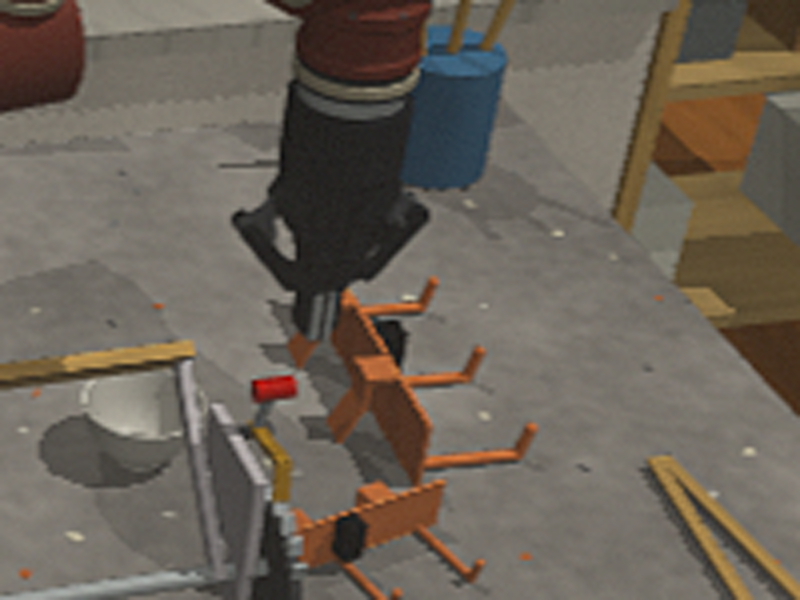

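View pics/d1c.png

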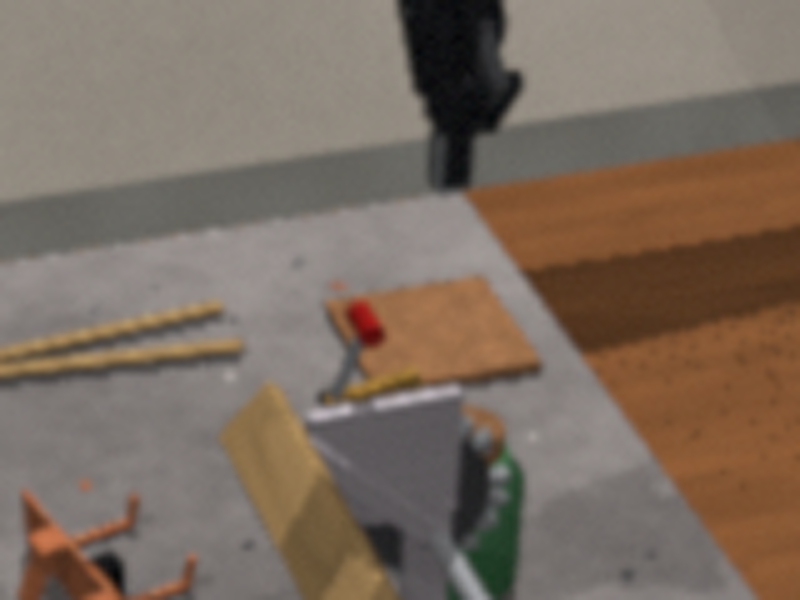

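```bash
python3 - <<'E'
from h import *
c=load("w1")
print(onz("wrist",(327,157),0.303,c), proj("wrist",pose()[0],c))
# end of slat and posts in wrist
for uv,z in [((267,5),.3),((292,155),.263),((292,85),.263),((292,227),.263),((0,181),.17),((275,184),.17)]: print(uv,onz("wrist",uv,z,c))
p,q=onz("wrist",(365,33),.05,c),onz("wrist",(550,-5),.05,c);print("strip",p,onz("wrist",(458,17),.05,c))
E
```

```text
[0.638505   0.20172403 0.303     ] [[331.35743785 297.53344635]]
(267, 5) [0.56315934 0.16898965 0.3       ]
(292, 155) [0.64147921 0.17948818 0.263     ]
(292, 85) [0.59831343 0.17927461 0.263     ]
(292, 227) [0.69046009 0.17973051 0.263     ]
(0, 181) [ 0.67967788 -0.09190409  0.17      ]
(275, 184) [0.67620147 0.15763203 0.17      ]
strip [0.5260366  0.24426278 0.05      ] [0.50769147 0.34473207 0.05      ]
```

```bash
python3 - <<'E'
from h import *
show(); print(proj("wrist",pose()[0]))
c=manip.get_calibration("wrist"); m=pose()[1].as_matrix(); print(np.round(c["R"]@m,4), c["R"]@pose()[0]+c["t"])
o=-c["R"].T@c["t"]; print(o)
E
```

```text
t 2.05 p [0.6862 0.2036 0.3809] x [-1.    -0.031  0.001] y [-0.031  1.     0.   ] z [-0.001  0.    -1.   ] yawy 91.75
j [ 0.184  0.224  1.18   0.     1.738 -1.417] F [ 0.7 -0.2 -0.2] g -0.002
[[321.87667563 300.4255501 ]]
[[-7.000e-04  1.000e+00 -3.000e-04]
 [-9.613e-01 -7.000e-04 -2.756e-01]
 [-2.756e-01  1.000e-04  9.613e-01]] [0.00062332 0.02859198 0.15690374]
[0.61563644 0.20081485 0.52394154]
```

>>> send_rows(
  steps=[
    [0,0,0.048,0,0,0],
    [0,0,0.048,0,0,0],
    [0,0,0,0,0,0],
    [0.02,0,0,0,0,0],
    [0.02,0,0,0,0,0],
    [0.017,0,0,0,0,0],
    [0.017,0,0,0,0,0],
    [0,0,0,0,0,0],
  ],
)

```text
time: 3.05
tool_pos: [0.6128, 0.202, 0.2893]
tool_rot: [0.003, -0.016, 1.0, 0.001]
contact_force: [0.6, -0.1, 0.8]
gripper_width: -0.0
```

```bash
python3 - <<'E'
from h import *
show(); 
grab("side","d2"); grab("wrist","w2")
crop("d2","d2c",270,90,430,210,5)
E
```

```text
t 3.05 p [0.6128 0.202  0.2893] x [-0.999 -0.032 -0.005] y [-0.032  0.999  0.001] z [ 0.005  0.001 -1.   ] yawy 91.82
j [ 0.203  0.069  1.5    0.     1.567 -1.399] F [ 0.6 -0.1  0.8] g -0.0
```

View pics/d2c.png

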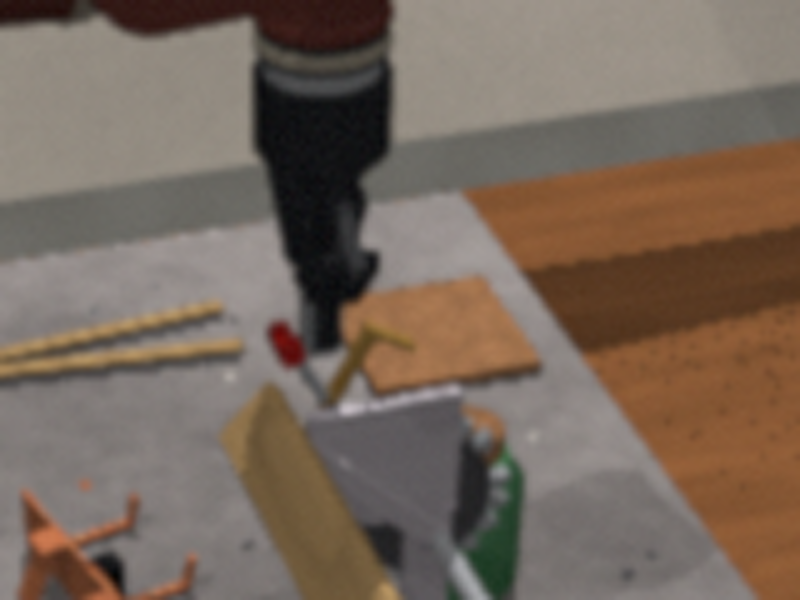

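View pics/w2.png

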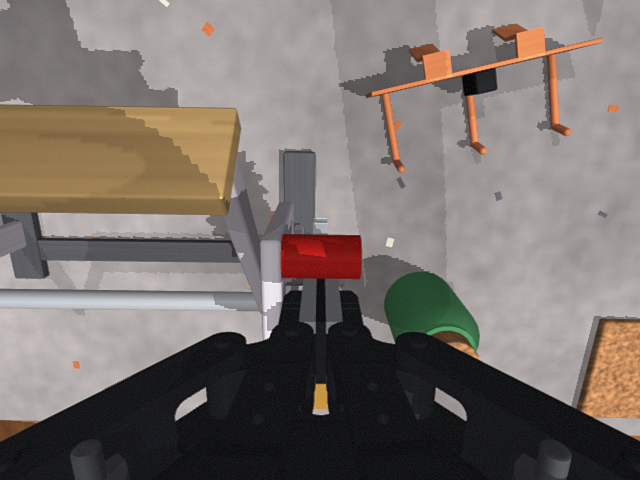

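The pawl has flipped: in the wrist view the knob sits at (320,257), on the robot side of the finger. Next I'll lift and go over the slat.

>>> send_rows(
  steps=[
    [0,0,-0.045,0,0,0],
    [0,0,-0.045,0,0,0],
    [0.01,-0.044,0,0,0,0],
    [0.01,-0.044,0,0,0,0],
    [0.011,-0.044,0,0,0,0],
    [0.011,-0.045,0,0,0,0],
    [0,0,0,0,0,0],
    [0,0,0,0,0,0],
  ],
)

```text
time: 4.15
tool_pos: [0.5766, 0.0229, 0.3759]
tool_rot: [0.0, -0.015, 1.0, 0.0]
contact_force: [0.1, 0.6, 0.2]
gripper_width: -0.002
```

```bash
python3 - <<'E'
from h import *
show(); 
grab("side","d3"); grab("scene","s3")
crop("d3","d3c",280,90,440,210,5)
crop("s3","s3c",260,180,480,345,3.6)
rel([0.577,0.024,0.310],toolR(91.75))
E
```

```text
t 4.15 p [0.5766 0.0229 0.3759] x [-1.    -0.03  -0.001] y [-0.03  1.    0.  ] z [ 0.001  0.    -1.   ] yawy 91.72
j [-0.089 -0.107  1.532  0.     1.715 -1.69 ] F [0.1 0.6 0.2] g -0.002
shift tool mm [-0.5  0.3 65.5] turn deg [0.02 0.02 0.05]
```

View pics/d3c.png

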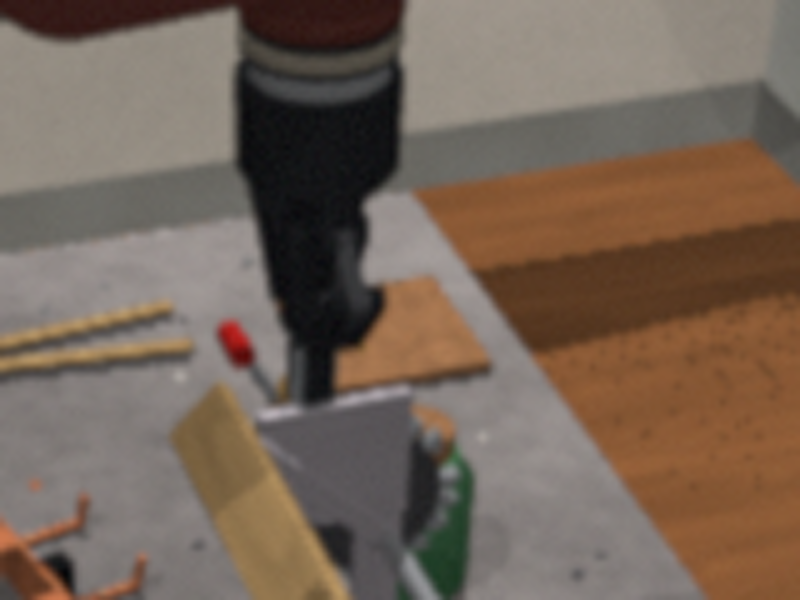

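View pics/s3c.png

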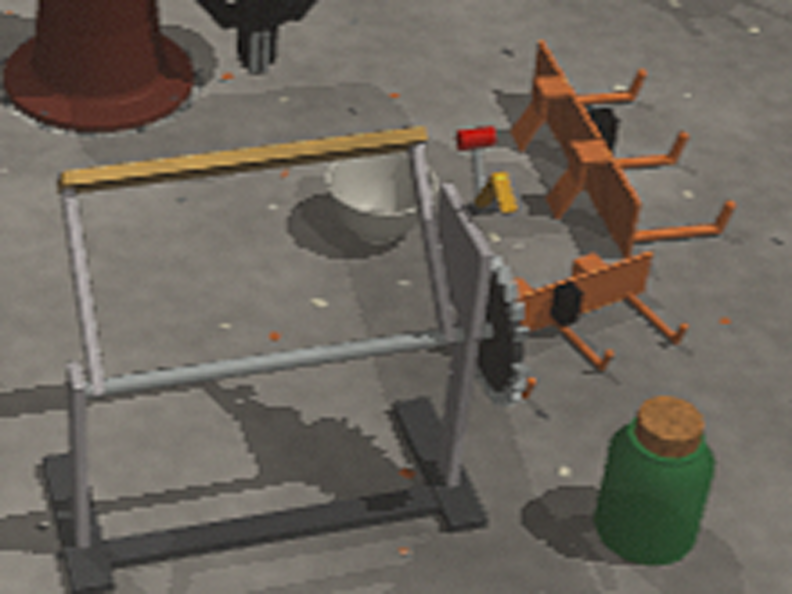

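The pawl stays clear, with the knob leaning to the robot at crop (476,138). Now I push the slat down along its arc.

>>> send_rows(
  steps=[
    [0,0,0.035,0,0,0],
    [0,0,0.03,0,0,0],
    [0.008,0,0.01,0,0,0],
    [0.009,0,0.011,0,0,0],
    [0.008,0,0.01,0,0,0],
    [0.008,0,0.01,0,0,0],
    [0.009,0,0.015,0,0,0],
    [0.008,0,0.014,0,0,0],
  ],
)

```text
time: 5.25
tool_pos: [0.5254, 0.0225, 0.244]
tool_rot: [0.001, -0.016, 1.0, 0.001]
contact_force: [-5.4, 3.5, 8.5]
gripper_width: -0.001
```

>>> send_rows(
  steps=[
    [0.005,0,0.014,0,0,0],
    [0.004,0,0.013,0,0,0],
    [0.003,0,0.011,0,0,0],
    [0.002,0,0.008,0,0,0],
    [0,0,0,0,0,0],
  ],
)

```text
time: 5.88
tool_pos: [0.512, 0.0209, 0.1946]
tool_rot: [0.0, -0.015, 1.0, -0.0]
contact_force: [-0.3, 0.1, 0.2]
gripper_width: -0.0
```

```bash
python3 - <<'E'
from h import *
show(); 
grab("side","d4"); grab("scene","s4")
crop("d4","d4c",280,110,440,230,5)
crop("s4","s4c",260,180,480,345,3.6)
E
```

```text
t 5.875 p [0.512  0.0209 0.1946] x [-1.    -0.031 -0.001] y [-0.031  1.    -0.   ] z [ 0.001 -0.    -1.   ] yawy 91.75
j [-0.104 -0.196  1.911 -0.     1.426 -1.706] F [-0.3  0.1  0.2] g -0.0
```

View pics/d4c.png

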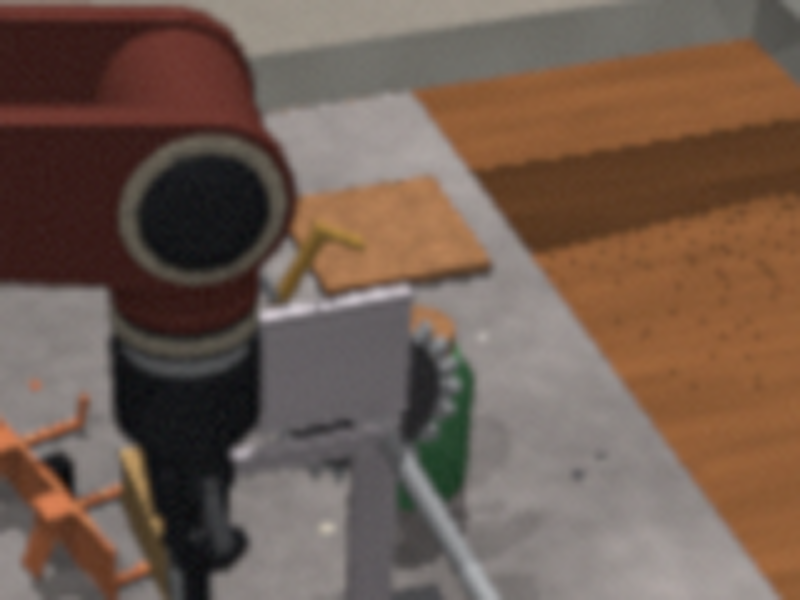

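View pics/s4c.png

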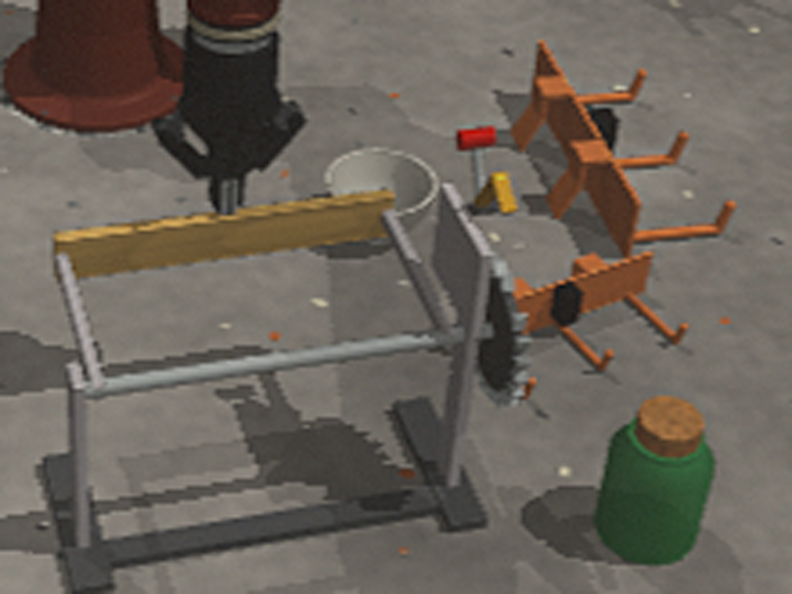

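```bash
cat >> h.py <<'E'
SO=np.array([0.673,0.025,0.0]); SY=1.75
def stand(p): return Rot.from_euler("z",SY,degrees=True).apply(np.array(p))+SO
def railpt(th,rad,up,y):
    return stand([-rad*np.cos(th)+up*np.sin(th),y,0.170+rad*np.sin(th)+up*np.cos(th)])
E
python3 - <<'E'
from h import *
S=lambda uv:(np.round((uv-np.array([260,180]))*3.6,0))
for th in (0,.05,.1,.15,.2):
    print(th,[S(proj("scene",railpt(th,r,u,y))[0]) for r,u,y in [(.154,.022,-.146),(.154,.022,.146),(.154,-.022,-.146),(.154,-.022,.146)]])
print(S(proj("scene",stand([0,-.157,.188]))[0]),S(proj("scene",stand([-.083,.180,.298]))[0]),S(proj("scene",stand([0,.157,.263]))[0]))
E
```

```text
0 [array([ 53., 238.]), array([391., 191.]), array([ 55., 280.]), array([387., 231.])]
0.05 [array([ 53., 232.]), array([392., 184.]), array([ 54., 272.]), array([387., 224.])]
0.1 [array([ 53., 226.]), array([393., 178.]), array([ 54., 264.]), array([388., 216.])]
0.15 [array([ 53., 220.]), array([395., 172.]), array([ 53., 257.]), array([388., 209.])]
0.2 [array([ 54., 214.]), array([397., 167.]), array([ 53., 250.]), array([389., 202.])]
[ 77. 368.] [472. 130.] [478. 232.]
```

The slat's back top edge is at crop (55,240)–(393,195), which matches a rail angle near 0. I'll press a few mm more to feel the stop.

>>> send_rows(
  steps=[
    [0,0,0.003,0,0,0],
    [0,0,0.003,0,0,0],
    [0,0,0.001,0,0,0],
    [0,0,0,0,0,0],
    [0,0,0,0,0,0],
  ],
)

```text
time: 6.6
tool_pos: [0.5122, 0.0205, 0.1917]
tool_rot: [-0.0, -0.015, 1.0, -0.0]
contact_force: [-12.3, 0.7, 20.4]
gripper_width: 0.006
```

>>> send_rows(
  steps=[
    [0,0,-0.06,0,0,0],
    [0,0,-0.06,0,0,0],
    [0,0,-0.06,0,0,0],
    [-0.01,0.045,-0.015,0,0,0],
    [-0.01,0.045,0,0,0,0],
    [-0.01,0.045,0,0,0,0],
    [-0.009,0.047,0,0,0,0],
    [0,0,0,0,0,0],
  ],
)

```text
time: 7.6
tool_pos: [0.5457, 0.2062, 0.381]
tool_rot: [-0.001, -0.017, 1.0, -0.0]
contact_force: [0.7, -0.6, 0.0]
gripper_width: 0.001
```

```bash
python3 - <<'E'
from h import *
show(); rel([.545,.203,.287],toolR(91.75))
grab("scene","s5"); crop("s5","s5c",260,180,480,345,3.6)
E
```

```text
t 7.6 p [0.5457 0.2062 0.381 ] x [-0.999 -0.034  0.001] y [-0.034  0.999 -0.   ] z [-0.001 -0.    -1.   ] yawy 91.94
j [ 0.234 -0.09   1.509 -0.     1.724 -1.371] F [ 0.7 -0.6  0. ] g 0.001
shift tool mm [ 0.7 -3.1 94. ] turn deg [-0.02 -0.07  0.19]
```

View pics/s5c.png

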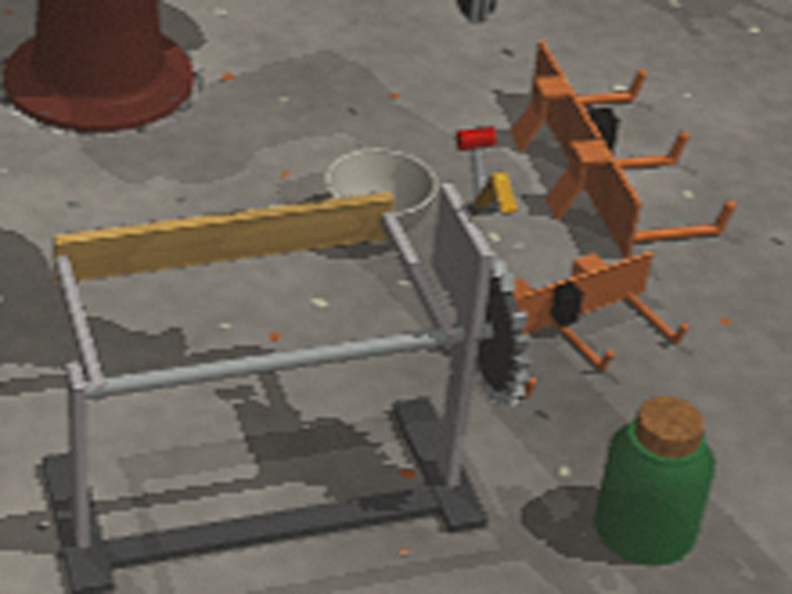

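>>> send_rows(
  steps=[
    [0,-0.002,0.048,0,0,0],
    [0,-0.001,0.048,0,0,0],
    [0,0,0,0,0,0],
    [-0.02,0,0,0,0,0],
    [-0.02,0,0,0,0,0],
    [-0.02,0,0,0,0,0],
    [-0.014,0,0,0,0,0],
    [0,0,0,0,0,0],
  ],
)

```text
time: 8.65
tool_pos: [0.6207, 0.2027, 0.2877]
tool_rot: [0.001, -0.015, 1.0, 0.0]
contact_force: [-0.1, -0.0, -0.3]
gripper_width: 0.004
```

>>> send_rows(
  steps=[
    [0,0,0,0,0,0],
    [0.02,0,0,0,0,0],
    [0,0,-0.05,0,0,0],
    [0,0,-0.05,0,0,0],
    [0.03,0.03,0,0,0,0],
    [0.03,0.03,0,0,0,0],
    [0,0,0,0,0,0],
  ],
  grip=1,
)

```text
time: 9.52
tool_pos: [0.5357, 0.2623, 0.3874]
tool_rot: [0.001, -0.017, 1.0, 0.0]
contact_force: [1.2, -0.3, -0.1]
gripper_width: 1.001
```

```bash
python3 - <<'E'
from h import *
show()
grab("scene","s6"); crop("s6","s6c",260,180,480,345,3.6)
grab("side","d6");crop("d6","d6c",240,130,440,280,4)
grab("wrist","w6")
E
```

```text
t 9.525 p [0.5357 0.2623 0.3874] x [-0.999 -0.034 -0.001] y [-0.034  0.999  0.001] z [ 0.001  0.001 -1.   ] yawy 91.93
j [ 0.33  -0.061  1.471  0.     1.73  -1.274] F [ 1.2 -0.3 -0.1] g 1.001
```

View pics/s6c.png

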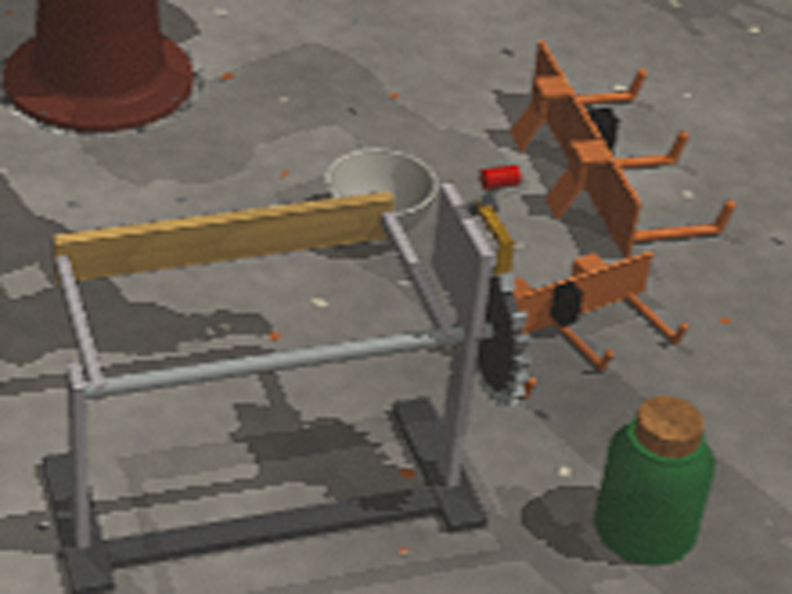

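View pics/d6c.png

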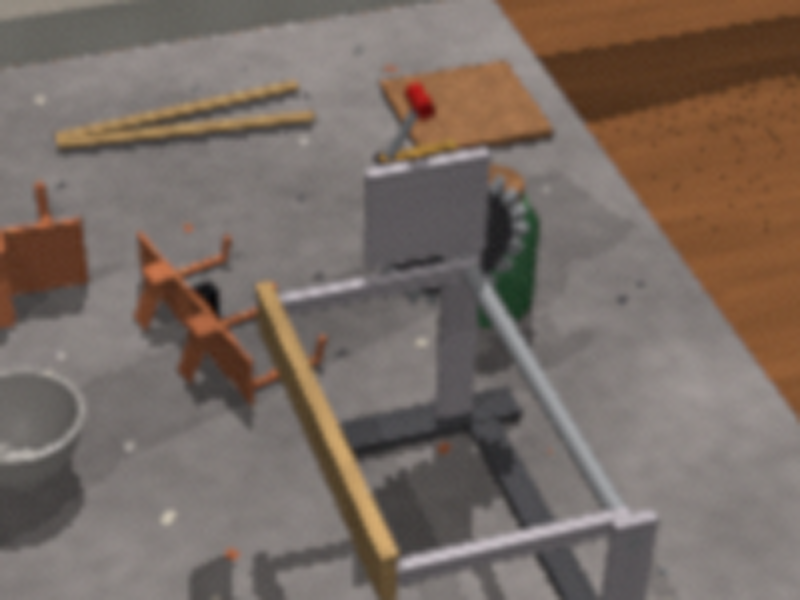

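View pics/w6.png

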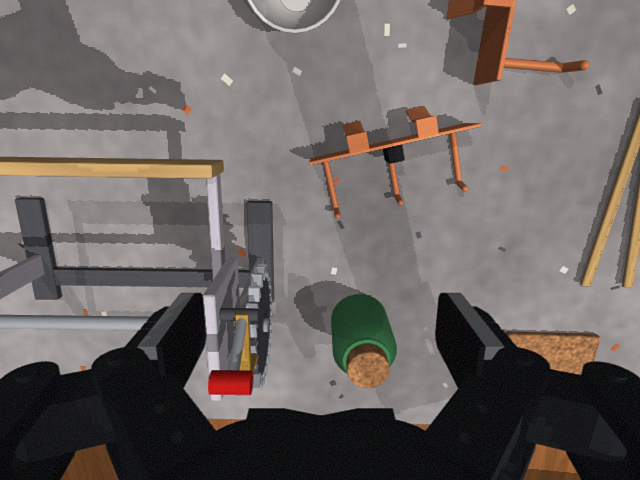

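```bash
python3 - <<'E'
from h import *
np.set_printoptions(precision=4,suppress=True)
c=load("w6")
S=lambda x,y:("scene",(x/3.6+260,y/3.6+180)); D=lambda x,y:("side",(x/4+240,y/4+130))
k=tri([S(500,177),D(420,100)]);print("knob",k)
k2=tri([S(500,177),D(420,100),("wrist",(231,382),c)]);print("knob3",k2)
for v in (k,k2):
    l=Rot.from_euler("z",-SY,degrees=True).apply(v[0]-SO); print(l, "ang", np.arctan2(.250-l[2]+0,0), np.degrees(np.arctan2(l[2]-.250,l[0]+.055)))
print("slat top-front/back +y corner", onz("wrist",(223,162),.192,c), onz("wrist",(222,177),.192,c))
print("slat top ends from side", onz(*D(268,285),.192), onz(*D(385,560),.192))
a,b=onz("wrist",(311,160),.05,c),onz("wrist",(480,124),.05,c); print("strip",a,b,np.linalg.norm(a-b),(a+b)/2, np.degrees(np.arctan2(*(b-a)[1::-1])))
print("grip",onz("wrist",(394,156),.04,c))
crop("w6","w6c",280,60,520,240,3.3)
E
```

```text
knob (array([0.6472, 0.2033, 0.2983]), [np.float64(0.9), np.float64(0.9)])
knob3 (array([0.6466, 0.2023, 0.2982]), [np.float64(1.2), np.float64(1.4), np.float64(1.6)])
[-0.0203  0.179   0.2983] ang -1.5707963267948966 54.30816846496704
[-0.021   0.1781  0.2982] ang -1.5707963267948966 54.839742536232194
slat top-front/back +y corner [0.5059 0.1756 0.192 ] [0.5188 0.1742 0.192 ]
slat top ends from side [0.5184 0.16   0.192 ] [ 0.5168 -0.1281  0.192 ]
strip [0.5167 0.2482 0.05  ] [0.4683 0.4479 0.05  ] 0.20547414552224416 [0.4925 0.348  0.05  ] 103.63203519081594
grip [0.5097 0.3507 0.04  ]
```

View pics/w6c.png

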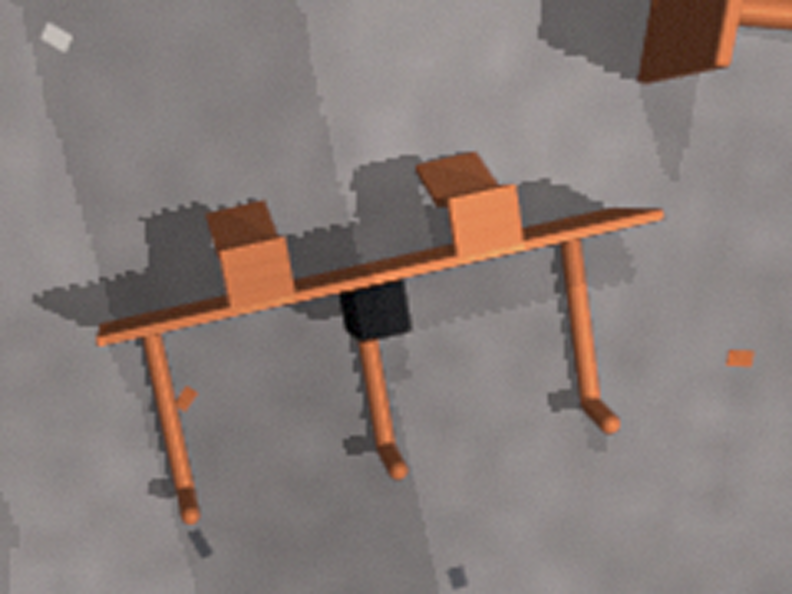

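Candidates are the strip at wrist (490,40), which is the 303 mm one, and the strip at wrist (395,142), about 206 mm long with two saddles and a black block. The latter fits the 210 mm description, and the crop confirms it. The pawl is on the teeth with the knob at (0.647,0.203,0.298). Next I move above the small strip.

>>> send_rows(
  steps=[
    [0,0,0,0,0,-10.7],
    [0,0,0,0,0,0],
  ],
)

```text
time: 9.93
tool_pos: [0.5383, 0.2599, 0.386]
tool_rot: [-0.0, -0.107, 0.994, -0.0]
contact_force: [-0.4, -0.3, -0.1]
gripper_width: 0.999
```

```bash
python3 - <<'E'
from h import *
show()
rel([.504,.351,.2],toolR(103))
E
```

```text
t 9.925 p [0.5383 0.2599 0.386 ] x [-0.977 -0.212  0.001] y [-0.212  0.977 -0.   ] z [-0.001 -0.    -1.   ] yawy 102.24
j [ 0.325 -0.056  1.469 -0.     1.73  -1.459] F [-0.4 -0.3 -0.1] g 0.999
shift tool mm [ 14.1  96.4 185.9] turn deg [-0.01 -0.03 -0.76]
```

>>> send_rows(
  steps=[
    [0.007,0.048,0.04,0,0,0],
    [0.007,0.048,0.04,0,0,0],
    [0,0,0.05,0,0,-0.8],
    [0,0,0.055,0,0,0],
    [0,0,0,0,0,0],
    [0,0,0,0,0,0],
    [0,0,0,0,0,0],
  ],
)

```text
time: 10.8
tool_pos: [0.5057, 0.3515, 0.2058]
tool_rot: [0.003, -0.115, 0.993, 0.001]
contact_force: [-0.3, -0.3, 0.5]
gripper_width: 0.997
```

```bash
python3 - <<'E'
from h import *
show()
grab("wrist","w7")
E
```

```text
t 10.8 p [0.5057 0.3515 0.2058] x [-0.974 -0.228 -0.006] y [-0.228  0.974  0.002] z [ 0.005  0.003 -1.   ] yawy 103.16
j [ 0.487  0.044  1.665  0.     1.427 -1.314] F [-0.3 -0.3  0.5] g 0.997
```

View pics/w7.png

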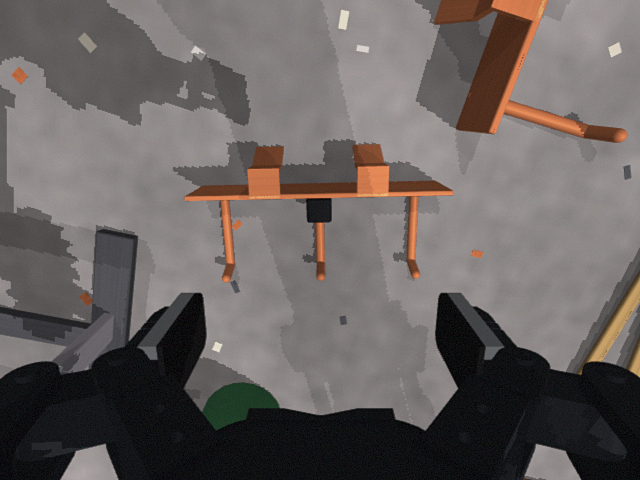

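```bash
python3 - <<'E'
from h import *
np.set_printoptions(precision=4,suppress=True)
c=load("w7"); crop("w7","w7c",170,130,470,300,2.66)
im=cv2.imread("pics/w7.png"); m=(im.max(2)<45).astype(np.uint8); m[:180]=0;m[240:]=0;m[:,:290]=0;m[:,350:]=0
ct,_=cv2.findContours(m,cv2.RETR_EXTERNAL,cv2.CHAIN_APPROX_SIMPLE); k=max(ct,key=cv2.contourArea); print(cv2.boundingRect(k),cv2.minAreaRect(k))
a,b=onz("wrist",(186,199),.05,c),onz("wrist",(452,193),.05,c); print(a,b,np.linalg.norm(a-b),(a+b)/2,np.degrees(np.arctan2(*(b-a)[1::-1])))
E
```

```text
(306, 199, 25, 24) ((318.0, 210.5), (23.0, 24.0), 90.0)
[0.5207 0.2474 0.05  ] [0.4691 0.4479 0.05  ] 0.20706159221361548 [0.4949 0.3476 0.05  ] 104.41554987032266
```

View pics/w7c.png

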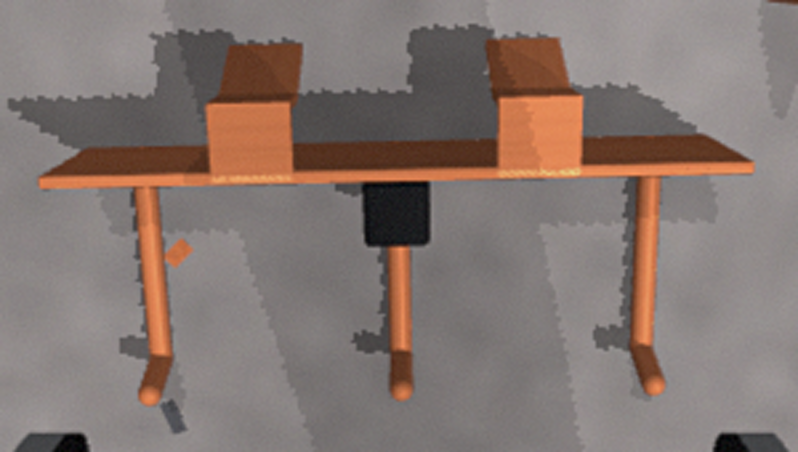

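```bash
python3 - <<'E'
from h import *
c=load("w7"); B=onz("wrist",(319.2,210.5),.05,c); print(B)
ux=np.array([-np.sin(np.radians(14.4+0)),0,0])
a=np.radians(104.4-90); ex=-np.array([np.cos(a),np.sin(a),0]) # strip +x
T=B-0.0035*ex; T[2]=.015; print(ex,T); show(); rel(T,toolR(104.4)); T[2]=.1; rel(T,toolR(104.4))
E
```

```text
[0.50612862 0.35057815 0.05      ]
[-0.96858316 -0.24868989 -0.        ] [0.50951866 0.35144856 0.015     ]
t 10.85 p [0.5054 0.3515 0.2055] x [-0.974 -0.228 -0.005] y [-0.228  0.974  0.001] z [ 0.005  0.003 -1.   ] yawy 103.18
j [ 0.487  0.044  1.665  0.     1.427 -1.314] F [-0.4 -0.2 -0.1] g 1.001
shift tool mm [ -2.9  -1.3 190.5] turn deg [ 0.08  0.31 -1.23]
shift tool mm [ -3.4  -1.1 105.5] turn deg [ 0.08  0.31 -1.23]
```

>>> send_rows(
  steps=[
    [-0.004,-0.001,0,0.1,0.3,-1.2],
    [0,0,0.05,0,0,0],
    [0,0,0.05,0,0,0],
    [0,0,0.045,0,0,0],
    [0,0,0,0,0,0],
    [0,0,0,0,0,0],
  ],
)

```text
time: 11.6
tool_pos: [0.5087, 0.3511, 0.0591]
tool_rot: [-0.001, -0.126, 0.992, -0.001]
contact_force: [0.7, -0.3, 1.1]
gripper_width: 0.998
```

```bash
python3 - <<'E'
from h import *
show(); grab("wrist","w8")
rel([.5095,.3514,.015],toolR(104.4))
E
```

```text
t 11.6 p [0.5087 0.3511 0.0591] x [-0.968 -0.249  0.002] y [-0.249  0.968 -0.001] z [-0.002 -0.002 -1.   ] yawy 104.43
j [ 4.840e-01  2.000e-01  1.755e+00 -1.000e-03  1.189e+00 -1.339e+00] F [ 0.7 -0.3  1.1] g 0.998
shift tool mm [-0.3 -0.1 45. ] turn deg [-0.03 -0.02  0.04]
```

View pics/w8.png

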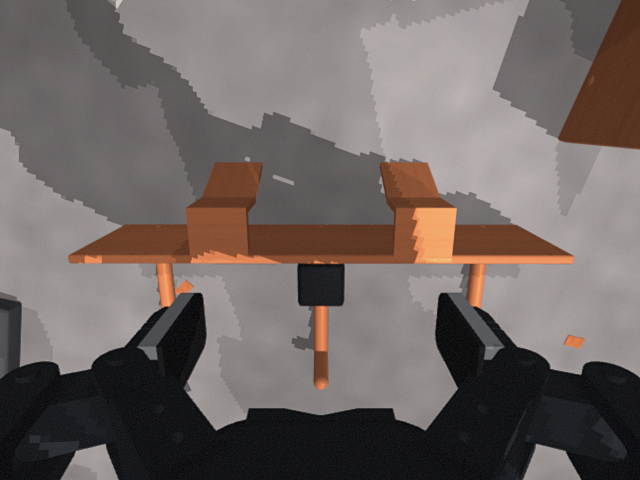

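Aligned: the block is at (321,285), centred between the fingers, and the plate is horizontal in the image. I descend and close.

>>> send_rows(
  steps=[
    [0,0,0.02,0,0,0],
    [0,0,0.02,0,0,0],
    [0,0,0.005,0,0,0],
    [0,0,0,0,0,0],
  ],
)

```text
time: 12.15
tool_pos: [0.5064, 0.3499, 0.0107]
tool_rot: [-0.003, -0.126, 0.992, -0.002]
contact_force: [0.7, 0.6, -1.1]
gripper_width: 1.001
```

>>> send_rows(
  steps=[
    [0,0,0,0,0,0],
    [0,0,0,0,0,0],
    [0,0,0,0,0,0],
    [0,0,0,0,0,0],
    [0,0,0,0,0,0],
    [0,0,0,0,0,0],
  ],
  grip=0,
)

```text
time: 12.9
tool_pos: [0.5072, 0.3505, 0.0122]
tool_rot: [-0.002, -0.126, 0.992, -0.001]
contact_force: [-0.5, 0.7, 2.0]
gripper_width: 0.228
```

```bash
python3 - <<'E'
from h import *
show(); grab("wrist","w9")
E
```

```text
t 12.9 p [0.5072 0.3505 0.0122] x [-0.968 -0.249  0.005] y [-0.249  0.968 -0.001] z [-0.004 -0.002 -1.   ] yawy 104.43
j [ 0.484  0.262  1.772 -0.     1.112 -1.338] F [-0.5  0.7  2. ] g 0.228
```

View pics/w9.png

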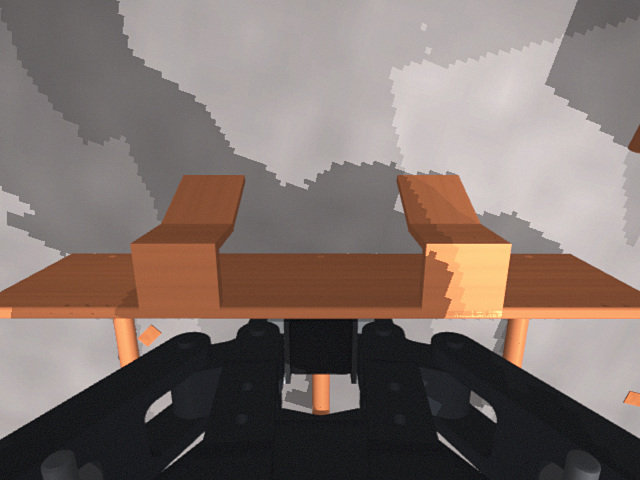

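Gripped: opening 0.228, about 19.4 mm, on the 20 mm block. I lift and rotate.

>>> send_rows(
  steps=[
    [0,0,-0.03,0,0,0],
    [0,0,-0.05,0,0,0],
    [0,0,-0.05,0,0,0],
    [0,0,-0.05,0,0,0],
    [0,0,-0.05,0,0,0],
    [0,0,-0.05,0,0,0],
    [0,0,-0.05,0,0,0],
    [0,0,-0.02,0,0,0],
  ],
)

```text
time: 13.95
tool_pos: [0.5091, 0.3515, 0.3648]
tool_rot: [-0.001, -0.126, 0.992, -0.001]
contact_force: [0.2, 0.8, -2.3]
gripper_width: 0.224
```

>>> send_rows(
  steps=[
    [0,0,0,0,0,10],
    [0,0,0,0,0,10],
    [0,0,0,0,0,10],
    [0,0,0,0,0,10],
    [0,0,0,0,0,10],
    [0,0,0,0,0,10],
    [0,0,0,0,0,10],
    [0,0,0,0,0,10],
  ],
)

```text
time: 14.95
tool_pos: [0.508, 0.3509, 0.3585]
tool_rot: [-0.002, 0.544, 0.839, -0.005]
contact_force: [-0.8, -0.5, -1.5]
gripper_width: 0.226
```

>>> send_rows(
  steps=[
    [0,0,0,0,0,10],
    [0,0,0,0,0,10],
    [0,0,0,0,0,10],
    [0,0,0,0,0,10],
    [0,0,0,0,0,10],
    [0,0,0,0,0,10],
    [0,0,0,0,0,10],
    [0,0,0,0,0,10],
  ],
)

```text
time: 15.95
tool_pos: [0.5079, 0.3509, 0.3585]
tool_rot: [0.001, 0.956, 0.293, -0.005]
contact_force: [0.2, -0.4, -2.2]
gripper_width: 0.225
```

>>> send_rows(
  steps=[
    [0,0,0,0,0,10],
    [0,0,0,0,0,10],
    [0,0,0,0,0,10],
    [0,0,0,0,0,2],
    [0,0,0,0,0,0],
    [0,0,0,0,0,0],
  ],
)

```text
time: 16.7
tool_pos: [0.5085, 0.3512, 0.3612]
tool_rot: [0.002, 1.0, 0.022, -0.003]
contact_force: [0.1, 0.7, -2.6]
gripper_width: 0.223
```

```bash
python3 - <<'E'
from h import *
show(); rel(stand([-.1835,0,.30]),toolR(-88.25))
E
```

```text
t 16.7 p [0.5085 0.3512 0.3612] x [ 0.999  0.044 -0.006] y [ 0.044 -0.999  0.003] z [-0.005 -0.003 -1.   ] yawy -87.5
j [ 0.484 -0.004  1.457 -0.     1.694  2.011] F [ 0.1  0.7 -2.6] g 0.223
shift tool mm [-33.  330.5  62.4] turn deg [0.18 0.32 0.75]
```

>>> send_rows(
  steps=[
    [-0.004,0.04,0,0.2,0.3,0.7],
    [-0.004,0.041,0,0,0,0],
    [-0.004,0.041,0,0,0,0],
    [-0.004,0.041,0,0,0,0],
    [-0.004,0.041,0,0,0,0],
    [-0.004,0.041,0,0,0,0],
    [-0.004,0.041,0,0,0,0],
    [-0.004,0.04,0,0,0,0],
  ],
)

```text
time: 17.7
tool_pos: [0.4866, 0.0231, 0.3619]
tool_rot: [-0.0, 1.0, 0.016, 0.001]
contact_force: [0.1, 0.9, -2.6]
gripper_width: 0.23
```

>>> send_rows(
  steps=[
    [0,0,0.04,0,0,0],
    [0,0,0.04,0,0,0],
    [0,0,0,0,0,0],
    [0,0,0,0,0,0],
  ],
)

```text
time: 18.2
tool_pos: [0.4876, 0.0245, 0.2835]
tool_rot: [-0.0, 1.0, 0.015, 0.001]
contact_force: [0.3, -0.2, -1.4]
gripper_width: 0.226
```

```bash
python3 - <<'E'
from h import *
show(); rel(stand([-.1835,0,.25]),toolR(-88.25))
grab("wrist","w10"); grab("side","d10"); crop("d10","d10c",230,100,430,250,4)
E
```

```text
t 18.2 p [0.4876 0.0245 0.2835] x [1.    0.031 0.003] y [ 0.031 -1.    -0.   ] z [ 0.003  0.    -1.   ] yawy -88.24
j [-1.030e-01 -3.110e-01  1.857e+00  1.000e-03  1.592e+00  1.437e+00] F [ 0.3 -0.2 -1.4] g 0.226
shift tool mm [ 1.8  5.2 33.5] turn deg [-0.02 -0.16  0.01]
```

View pics/w10.png

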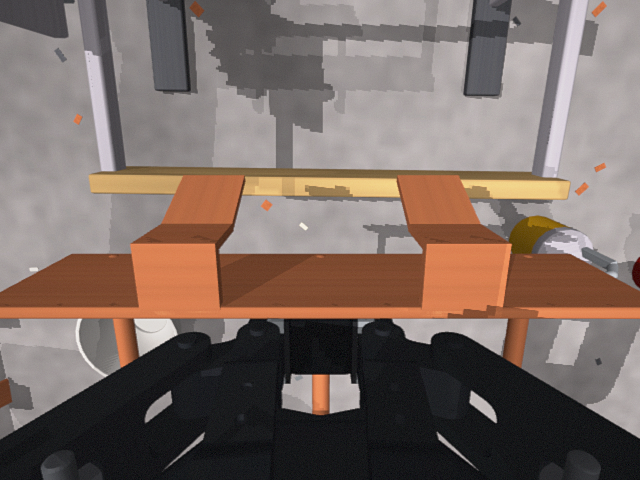

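View pics/d10c.png

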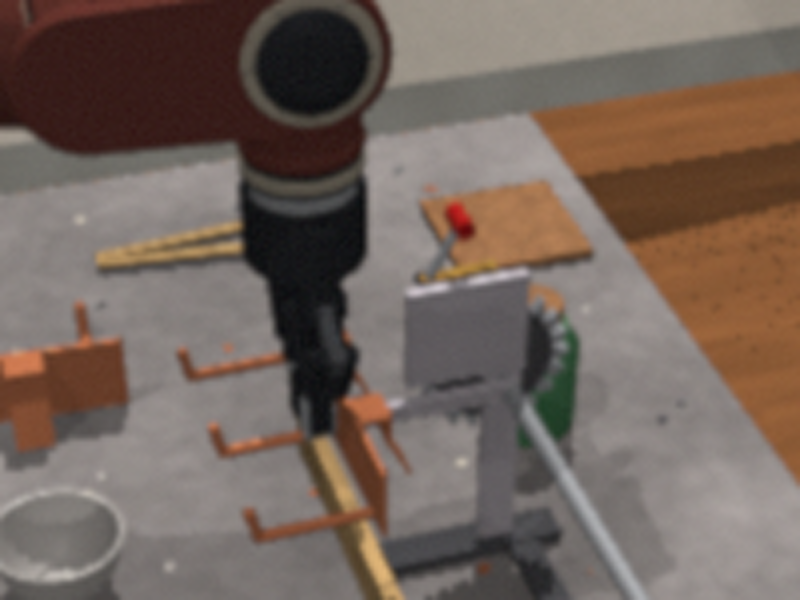

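```bash
crop=1; python3 - <<'E'
from h import *
np.set_printoptions(precision=4,suppress=True)
c=load("w10")
crop("w10","w10l",70,150,230,220,5); crop("w10","w10r",440,150,600,220,5)
for uv in [(90,174),(90,192),(568,180),(568,198)]: 
    P=onz("wrist",uv,.192,c); print(uv,P, Rot.from_euler("z",-SY,degrees=True).apply(P-SO))
E
```

```text
(90, 174) [0.5202 0.1638 0.192 ] [-0.1485  0.1434  0.192 ]
(90, 192) [0.5092 0.1652 0.192 ] [-0.1594  0.1452  0.192 ]
(568, 180) [ 0.5253 -0.1245  0.192 ] [-0.1522 -0.1449  0.192 ]
(568, 198) [ 0.5143 -0.1267  0.192 ] [-0.1632 -0.1468  0.192 ]
```

View pics/w10l.png

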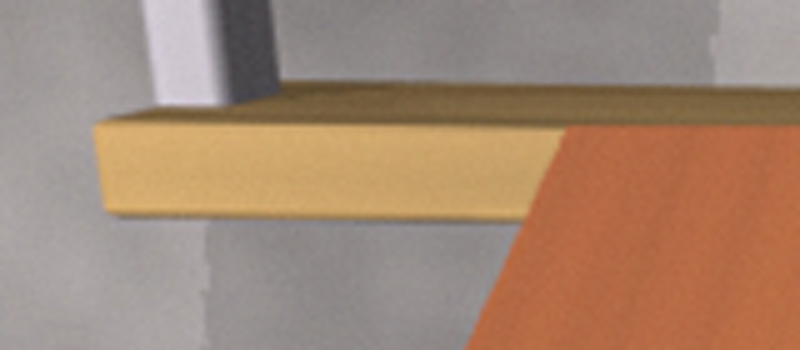

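View pics/w10r.png

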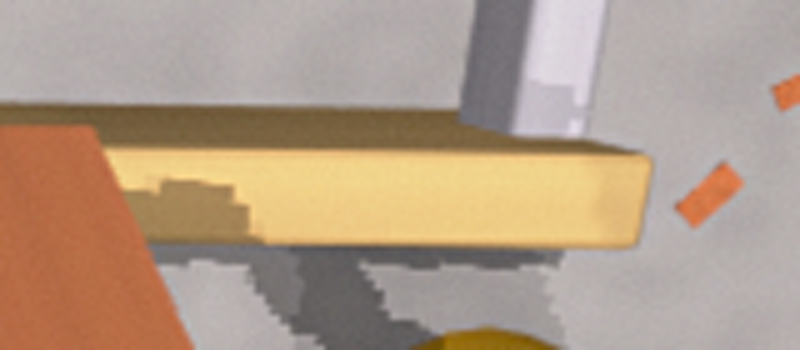

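```bash
python3 - <<'E'
from h import *
np.set_printoptions(precision=4,suppress=True)
for nm in("w9","w10"):
    im=cv2.imread(f"pics/{nm}.png"); c=load(nm)
    h=cv2.cvtColor(im,cv2.COLOR_BGR2HSV); m=((h[...,0]<14)&(h[...,1]>110)&(h[...,2]>60)).astype(np.uint8)
    rows=[]
    for u in list(range(5,95,5))+list(range(230,285,5))+list(range(365,415,5))+list(range(545,635,5)):
        col=np.where(m[240:335,u])[0]
        if len(col): rows.append((u,240+col.max()))
    rows=np.array(rows); p=np.polyfit(rows[:,0],rows[:,1],1); print(nm,p, np.polyval(p,[0,320,639]), np.abs(np.polyval(p,rows[:,0])-rows[:,1]).max())
    o=-c["R"].T@c["t"]; print(o)
    z=pose()[0][2]-.0122+.05 if nm=="w10" else .05
    for u in (20,320,620): print(onz("wrist",(u,np.polyval(p,u)),z,c))
E
crop=1; python3 -c "
from h import *
crop('w10','w10m',0,220,640,340,1.25)"
```

```text
w9 [  0.0018 316.9831] [316.9831 317.5479 318.1109] 0.7067372578089248
[0.4393 0.3328 0.1554]
[0.517  0.2595 0.05  ]
[0.4947 0.3468 0.05  ]
[0.4725 0.434  0.05  ]
w10 [  0.0012 317.2166] [317.2166 317.5992 317.9806] 0.8682395774755491
[0.5564 0.026  0.4267]
[0.4969 0.1137 0.3223]
[0.4995 0.0244 0.3223]
[ 0.5021 -0.0647  0.3223]
```

View pics/w10m.png

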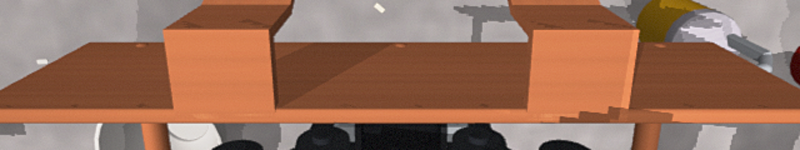

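The strip's top front edge is at row 317 and nearly level. The slat's top runs (88,174)–(570,181), so the slat is turned about 0.8° from the strip and its centre is at x≈0.517. I'll correct by +5 mm in x and 0.8° in yaw, then lower it step by step.

>>> send_rows(
  steps=[
    [0.004,0.005,0,0,-0.1,0.8],
    [0,0,0.025,0,0,0],
    [0,0,0.02,0,0,0],
    [0,0,0.015,0,0,0],
    [0,0,0,0,0,0],
    [0,0,0,0,0,0],
    [0,0,0,0,0,0],
  ],
)

```text
time: 19.18
tool_pos: [0.4916, 0.0196, 0.2229]
tool_rot: [-0.0, 1.0, 0.008, 0.0]
contact_force: [-0.1, 0.9, -2.2]
gripper_width: 0.229
```

```bash
python3 - <<'E'
from h import *
show()
grab("wrist","w11"); grab("side","d11"); crop("d11","d11c",270,150,400,250,6)
E
```

```text
t 19.175 p [0.4916 0.0196 0.2229] x [1.    0.016 0.001] y [ 0.016 -1.    -0.   ] z [ 0.001  0.    -1.   ] yawy -89.07
j [-1.120e-01 -2.690e-01  1.924e+00  1.000e-03  1.486e+00  1.443e+00] F [-0.1  0.9 -2.2] g 0.229
```

View pics/w11.png

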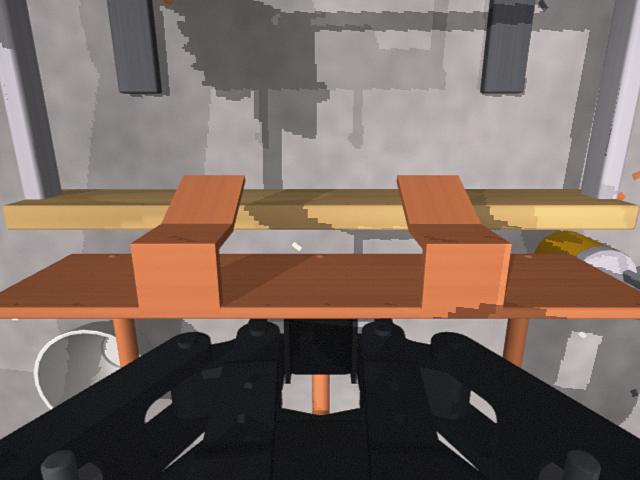

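View pics/d11c.png

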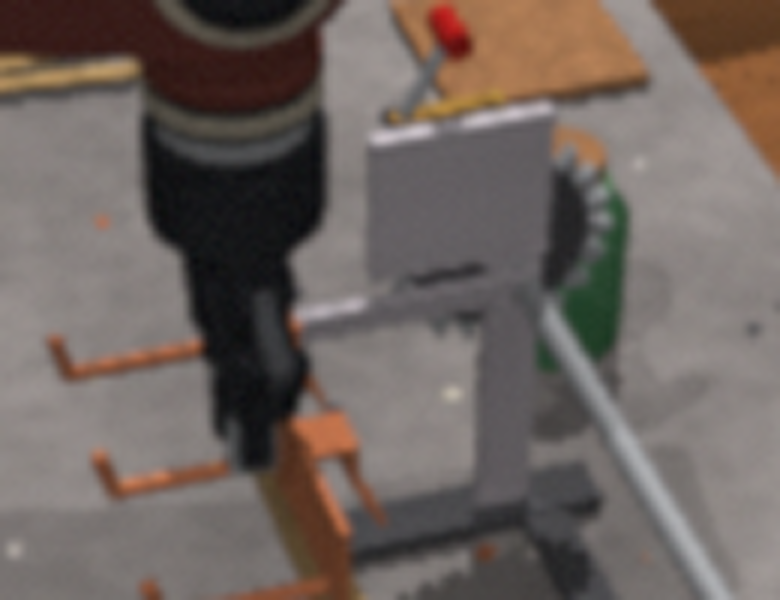

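```bash
python3 - <<'E'
from h import *
np.set_printoptions(precision=4,suppress=True)
c=load("w11")
for uv in [(5,206),(7,229),(637,207),(637,229.5),(320,206),(320,229)]: print(uv,onz("wrist",uv,.192,c))
print("plate front",onz("wrist",(320,317.6),.2229-.0122+.05,c))
E
```

```text
(5, 206) [0.5198 0.1635 0.192 ]
(7, 229) [0.5089 0.1648 0.192 ]
(637, 207) [ 0.5239 -0.1249  0.192 ]
(637, 229.5) [ 0.5133 -0.1274  0.192 ]
(320, 206) [0.5221 0.0197 0.192 ]
(320, 229) [0.5112 0.0196 0.192 ]
plate front [0.5031 0.0193 0.2607]
```

>>> send_rows(
  steps=[
    [0,0,0.012,0,0,0],
    [0,0,0.012,0,0,0],
    [0,0,0.012,0,0,0],
    [0,0,0,0,0,0],
  ],
)

```text
time: 19.77
tool_pos: [0.4898, 0.0198, 0.1835]
tool_rot: [-0.001, 1.0, 0.008, -0.003]
contact_force: [0.1, -0.8, -2.3]
gripper_width: 0.224
```

>>> send_rows(
  steps=[
    [0,0,0.008,0,0,0],
    [0,0,0.008,0,0,0],
    [0,0,0,0,0,0],
  ],
)

```text
time: 20.15
tool_pos: [0.4908, 0.0197, 0.169]
tool_rot: [-0.0, 1.0, 0.008, -0.001]
contact_force: [0.8, 0.3, -3.0]
gripper_width: 0.224
```

```bash
python3 - <<'E'
from h import *
show()
grab("wrist","w12"); grab("side","d12"); crop("d12","d12c",270,150,400,250,6)
E
```

```text
t 20.15 p [0.4908 0.0197 0.169 ] x [ 1.     0.016 -0.002] y [ 0.016 -1.    -0.001] z [-0.002  0.001 -1.   ] yawy -89.07
j [-1.120e-01 -2.280e-01  1.981e+00  1.000e-03  1.390e+00  1.443e+00] F [ 0.8  0.3 -3. ] g 0.224
```

View pics/d12c.png

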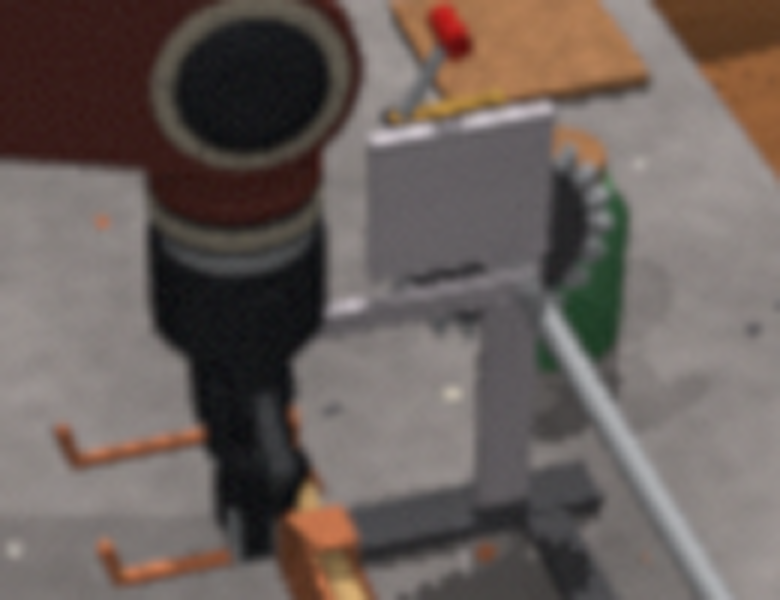

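View pics/w12.png

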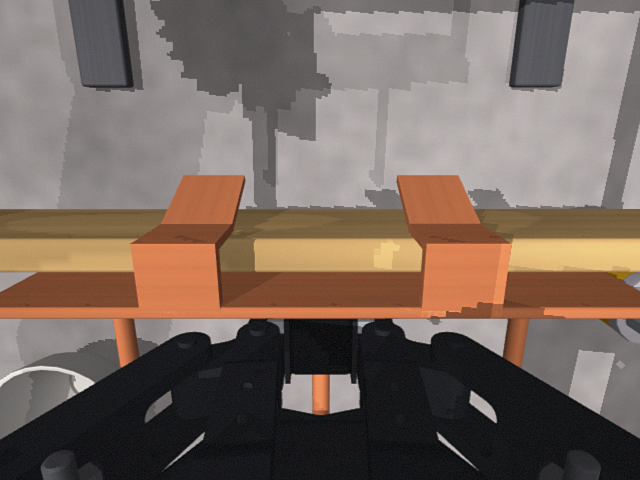

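The slat runs inside both saddles, with its top at rows 238–272 between plate and saddle legs. I keep lowering.

>>> send_rows(
  steps=[
    [0,0,0.005,0,0,0],
    [0,0,0.004,0,0,0],
    [0,0,0,0,0,0],
    [0,0,0,0,0,0],
  ],
)

```text
time: 20.75
tool_pos: [0.4908, 0.0197, 0.1607]
tool_rot: [-0.0, 1.0, 0.008, -0.001]
contact_force: [0.7, 0.4, -1.7]
gripper_width: 0.227
```

>>> send_rows(
  steps=[
    [0,0,0.002,0,0,0],
    [0,0,0,0,0,0],
    [0,0,0,0,0,0],
  ],
)

```text
time: 21.12
tool_pos: [0.4909, 0.0197, 0.1587]
tool_rot: [-0.0, 1.0, 0.008, -0.001]
contact_force: [0.1, -0.4, -3.1]
gripper_width: 0.228
```

>>> send_rows(
  steps=[
    [0,0,0.0015,0,0,0],
    [0,0,0,0,0,0],
    [0,0,0,0,0,0],
  ],
)

```text
time: 21.5
tool_pos: [0.4913, 0.0197, 0.1581]
tool_rot: [-0.0, 1.0, 0.008, -0.0]
contact_force: [-3.5, -0.3, 6.2]
gripper_width: 0.227
```

>>> send_rows(
  steps=[
    [0,0,0.0015,0,0,0],
    [0,0,0,0,0,0],
    [0,0,0,0,0,0],
  ],
)

```text
time: 21.88
tool_pos: [0.4914, 0.0197, 0.158]
tool_rot: [-0.0, 1.0, 0.008, -0.0]
contact_force: [-9.1, 1.4, 11.3]
gripper_width: 0.226
```

Seated: the contact force rises at z=0.158, as expected. I release and lift.

>>> send_rows(
  steps=[
    [0,0,-0.002,0,0,0],
    [0,0,0,0,0,0],
    [0,0,0,0,0,0],
    [0,0,0,0,0,0],
  ],
  grip=0.6,
)

```text
time: 22.38
tool_pos: [0.4908, 0.0197, 0.1573]
tool_rot: [-0.0, 1.0, 0.008, -0.001]
contact_force: [-0.5, 1.0, -0.2]
gripper_width: 0.599
```

>>> send_rows(
  steps=[
    [0,0,-0.01,0,0,0],
    [0,0,-0.02,0,0,0],
    [0,0,-0.05,0,0,0],
    [0,0,-0.05,0,0,0],
    [0,0,-0.05,0,0,0],
    [-0.04,0,-0.02,0,0,0],
    [0,0,0,0,0,0],
  ],
)

```text
time: 23.25
tool_pos: [0.4511, 0.0189, 0.3632]
tool_rot: [0.0, 1.0, 0.008, 0.004]
contact_force: [0.2, 0.4, 0.6]
gripper_width: 0.601
```

```bash
python3 - <<'E'
from h import *
show()
grab("wrist","w13"); grab("side","d13"); crop("d13","d13c",240,150,400,270,5); grab("scene","s13")
crop("s13","s13c",100,170,460,350,2.2)
E
```

```text
t 23.25 p [0.4511 0.0189 0.3632] x [1.    0.016 0.008] y [ 0.016 -1.     0.001] z [ 0.008 -0.    -1.   ] yawy -89.07
j [-1.240e-01 -4.200e-01  1.810e+00  1.000e-03  1.744e+00  1.431e+00] F [0.2 0.4 0.6] g 0.601
```

View pics/d13c.png

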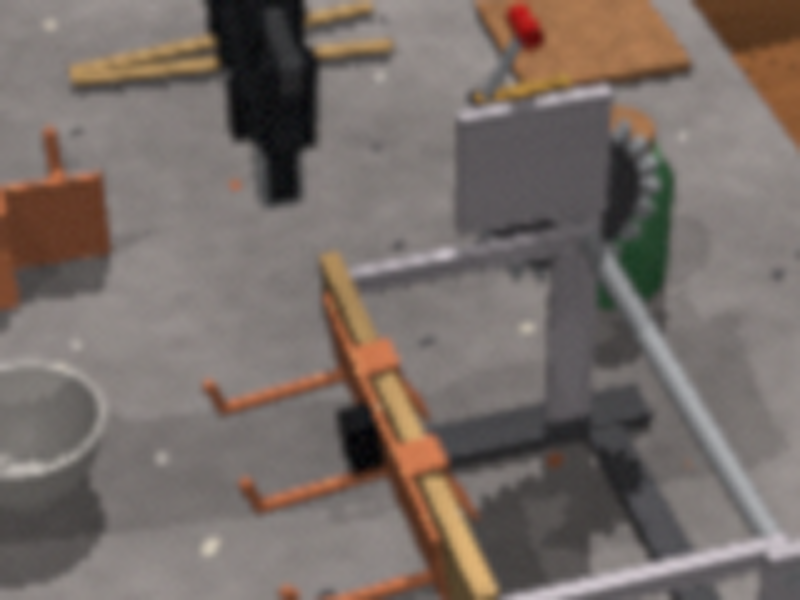

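View pics/w13.png

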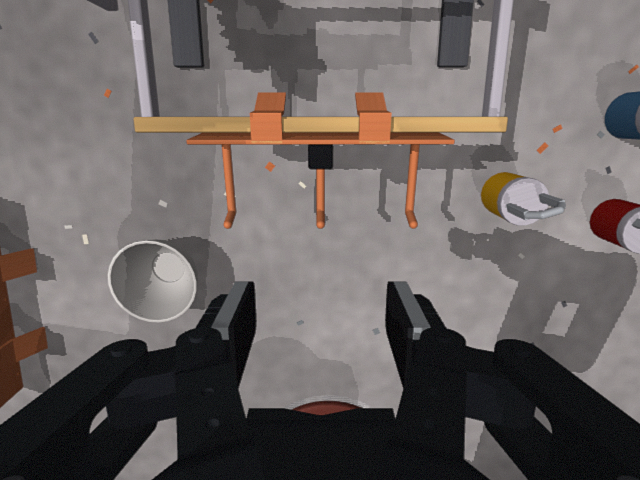

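View pics/s13c.png

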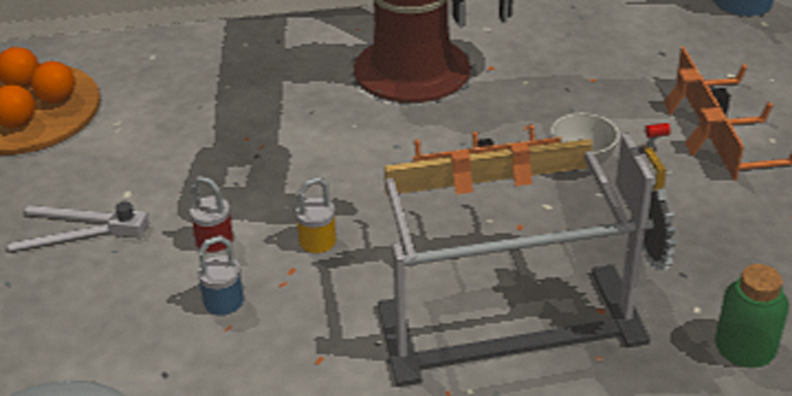

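The strip hangs over the slat with its hooks to the robot, tips at wrist (230,222), (320,224) and (412,224). Now I measure the hooks and the canisters.

```bash
python3 - <<'E'
from h import *
np.set_printoptions(precision=4,suppress=True)
show(); grab("wrist","w14"); crop("w14","w14h",180,80,480,240,2.66); crop("w14","w14c",440,60,640,260,4)
grab("side","d14"); crop("d14","d14h",260,210,360,285,8)
E
```

```text
t 23.4 p [0.4513 0.0189 0.3579] x [ 1.     0.016 -0.001] y [ 0.016 -1.    -0.001] z [-0.001  0.001 -1.   ] yawy -89.07
j [-0.123 -0.414  1.815  0.001  1.742  1.431] F [ 0.6 -0.1  0.1] g 0.601
```

View pics/w14h.png

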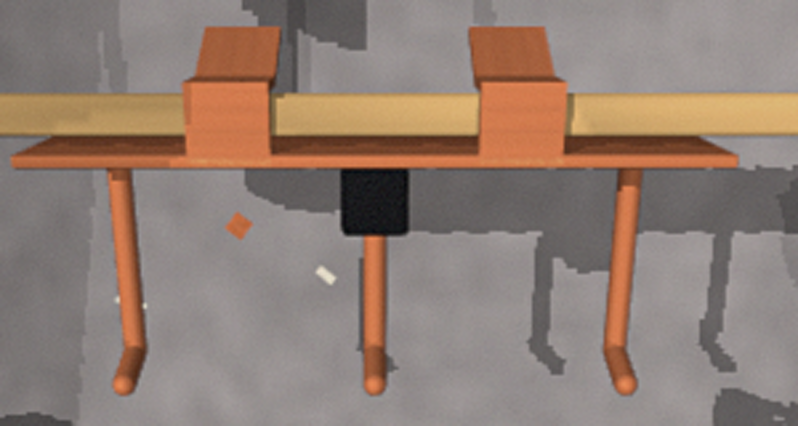

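View pics/d14h.png

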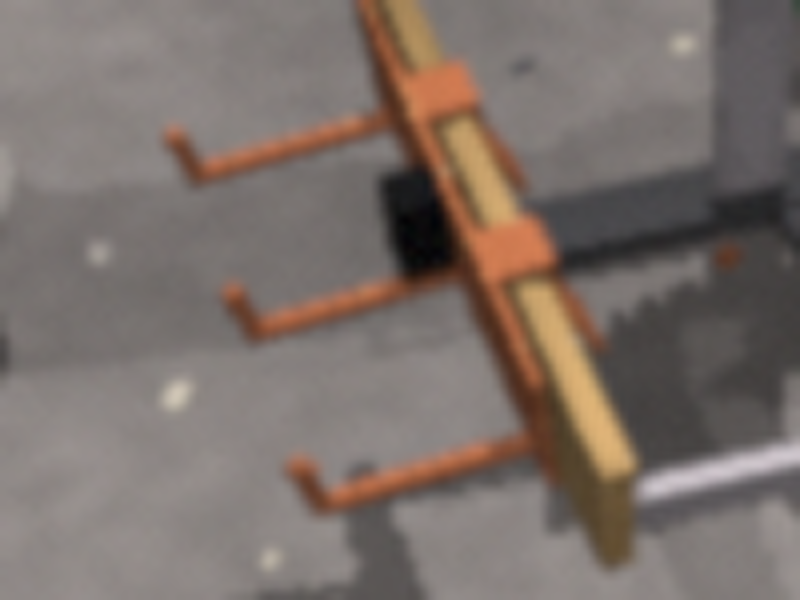

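View pics/w14c.png

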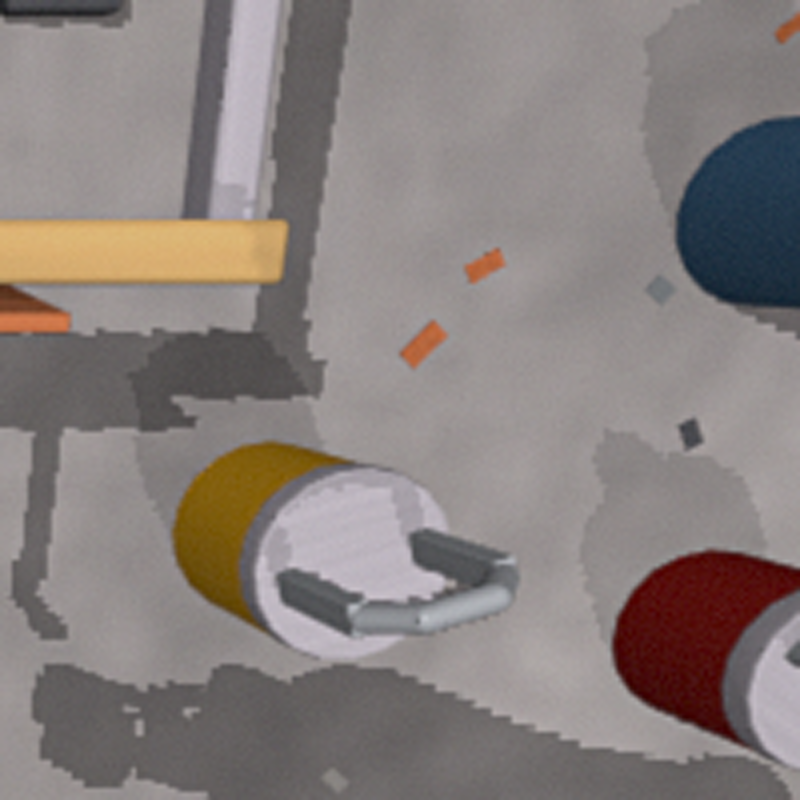

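```bash
python3 - <<'E'
from h import *
np.set_printoptions(precision=4,suppress=True)
c=load("w14")
for n,w,s in [("h3",(226.2,224.7),(281.9,226.9)),("h2",(320.6,224.7),(289.2,246.6)),("h1",(415.3,224.7),(297.8,268.4))]:
    print(n,tri([("wrist",w,c),("side",s)]), onz("wrist",w,.174,c))
W=lambda x,y:(x/4+440,y/4+60)
a,b=[onz("wrist",W(*p),.105,c) for p in ((350,620),(512,575))]
print("yel",a,b,np.linalg.norm(a-b),(a+b)/2,np.degrees(np.arctan2(*(b-a)[1::-1])))
print("yel bottom ring centre", onz("wrist",W(350,560),.062,c))
E
```

```text
h3 (array([0.4276, 0.1021, 0.1642]), [np.float64(1.0), np.float64(1.0)]) [0.4295 0.1001 0.174 ]
h2 (array([0.429 , 0.0176, 0.1635]), [np.float64(1.1), np.float64(1.1)]) [0.4308 0.018  0.174 ]
h1 (array([ 0.4309, -0.0676,  0.1633]), [np.float64(1.8), np.float64(1.8)]) [ 0.4321 -0.0643  0.174 ]
yel [ 0.4257 -0.1983  0.105 ] [ 0.4384 -0.2383  0.105 ] 0.04195107138525772 [ 0.4321 -0.2183  0.105 ] -72.46443270903285
yel bottom ring centre [ 0.4331 -0.2191  0.062 ]
```

```bash
python3 - <<'E'
from h import *
show(); rel([.433,-.217,.20],toolR(-72.5,20))
r=toolR(-72.5,20).as_matrix(); print(r)
rel([.433,-.217,.20],toolR(-72.5,0))
E
```

```text
t 23.5 p [0.4512 0.0189 0.3567] x [ 1.     0.016 -0.003] y [ 0.016 -1.    -0.001] z [-0.003  0.001 -1.   ] yawy -89.07
j [-1.230e-01 -4.120e-01  1.815e+00  1.000e-03  1.742e+00  1.431e+00] F [ 0.3  0.7 -0.1] g 0.598
shift tool mm [-21.5 235.8 156.5] turn deg [  2.81  20.03 -16.42]
[[ 8.96200781e-01  3.00705800e-01  3.26190408e-01]
 [ 2.82571021e-01 -9.53716951e-01  1.02847441e-01]
 [ 3.42020143e-01  1.38777878e-17 -9.39692621e-01]]
shift tool mm [-21.5 235.8 156.5] turn deg [ -0.08   0.17 -16.57]
```

>>> send_rows(
  steps=[
    [-0.004,0.047,0.02,0,0,0],
    [-0.004,0.047,0.02,0,0,0],
    [-0.004,0.047,0.03,0,0,0],
    [-0.004,0.047,0.04,0,0,0],
    [-0.005,0.047,0.04,0,0,0],
    [0,0,0,0,0,-8.3],
    [0,0,0,0,0,-8.3],
    [0,0,0,0,10,0],
  ],
  grip=0.85,
)

```text
time: 24.5
tool_pos: [0.4351, -0.2157, 0.2063]
tool_rot: [-0.015, 0.984, 0.153, 0.087]
contact_force: [-0.8, -0.4, 1.1]
gripper_width: 0.852
```

>>> send_rows(
  steps=[
    [0,0,0,0,10,0],
    [0,0,0,0,0,0],
    [0,0,0,0,0,0],
    [0,0,0,0,0,0],
  ],
)

```text
time: 25.0
tool_pos: [0.4346, -0.2161, 0.208]
tool_rot: [-0.027, 0.973, 0.151, 0.171]
contact_force: [0.2, 0.2, 0.2]
gripper_width: 0.853
```

```bash
python3 - <<'E'
from h import *
show(); grab("wrist","w15")
E
```

```text
t 25.0 p [ 0.4346 -0.2161  0.208 ] x [0.896 0.284 0.34 ] y [ 0.303 -0.953 -0.001] z [ 0.324  0.104 -0.94 ] yawy -72.39
j [-0.796 -0.442  2.107  0.319  1.328  0.414] F [0.2 0.2 0.2] g 0.853
```

View pics/w15.png

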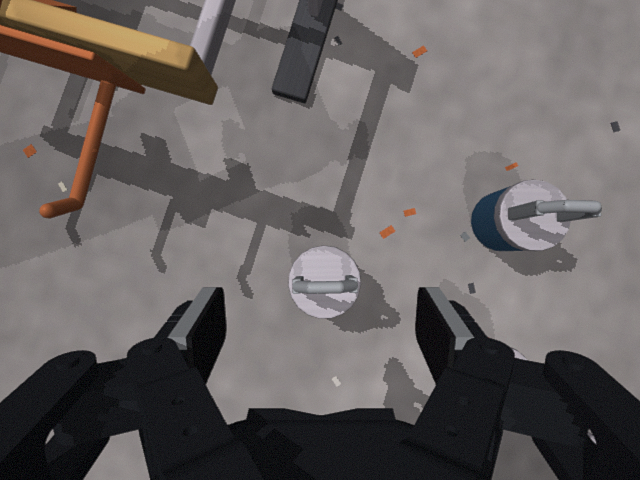

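```bash
python3 - <<'E'
from h import *
np.set_printoptions(precision=4,suppress=True)
c=load("w15"); crop("w15","w15c",270,225,380,335,6)
a,b=[onz("wrist",p,.105,c) for p in ((294,286),(356,285))]
print(a,b,np.linalg.norm(a-b),(a+b)/2,np.degrees(np.arctan2(*(b-a)[1::-1])))
print("lid",onz("wrist",(324.5,282.5),.062,c))
E
```

```text
[ 0.4259 -0.2007  0.105 ] [ 0.439  -0.2398  0.105 ] 0.04126142299997944 [ 0.4324 -0.2202  0.105 ] -71.50181233109487
lid [ 0.4316 -0.2206  0.062 ]
```

View pics/w15c.png

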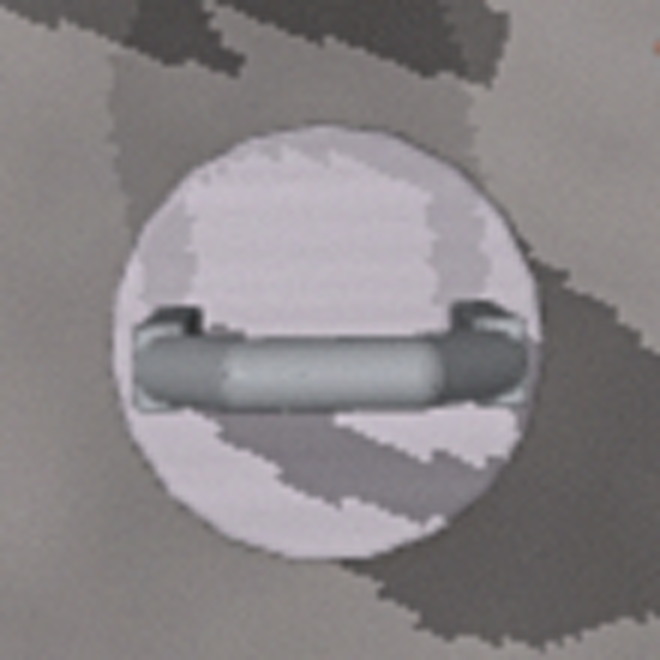

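```bash
python3 - <<'E'
from h import *
show(); rel([.4382,-.2184,.13],toolR(-72,20)); rel([.4382,-.2184,.067],toolR(-72,20))
E
```

```text
t 25.05 p [ 0.4346 -0.2161  0.208 ] x [0.896 0.284 0.34 ] y [ 0.303 -0.953 -0.001] z [ 0.324  0.104 -0.94 ] yawy -72.38
j [-0.796 -0.442  2.107  0.319  1.328  0.414] F [ 0.5  0.1 -0.2] g 0.848
shift tool mm [-24.    3.4  74.3] turn deg [ 0.08  0.1  -0.38]
shift tool mm [-45.4   3.4 133.5] turn deg [ 0.08  0.1  -0.38]
```

>>> send_rows(
  steps=[
    [-0.012,0.003,0.037,0,0,-0.4],
    [-0.012,0,0.037,0,0,0],
    [0,0,0,0,0,0],
    [-0.007,0,0.02,0,0,0],
    [-0.007,0,0.02,0,0,0],
    [-0.007,0,0.019,0,0,0],
    [0,0,0,0,0,0],
  ],
)

```text
time: 25.92
tool_pos: [0.4379, -0.2181, 0.0676]
tool_rot: [-0.027, 0.973, 0.154, 0.171]
contact_force: [-1.0, 0.2, 0.8]
gripper_width: 0.85
```

```bash
python3 - <<'E'
from h import *
show(); rel([.4382,-.2184,.067],toolR(-72,20)); grab("wrist","w16")
E
```

```text
t 25.925 p [ 0.4379 -0.2181  0.0676] x [0.894 0.29  0.341] y [ 0.308 -0.951  0.   ] z [ 0.324  0.105 -0.94 ] yawy -72.06
j [-0.794 -0.256  2.216  0.359  1.049  0.304] F [-1.   0.2  0.8] g 0.85
shift tool mm [-0.1  0.4  0.6] turn deg [ 0.04  0.08 -0.05]
```

View pics/w16.png

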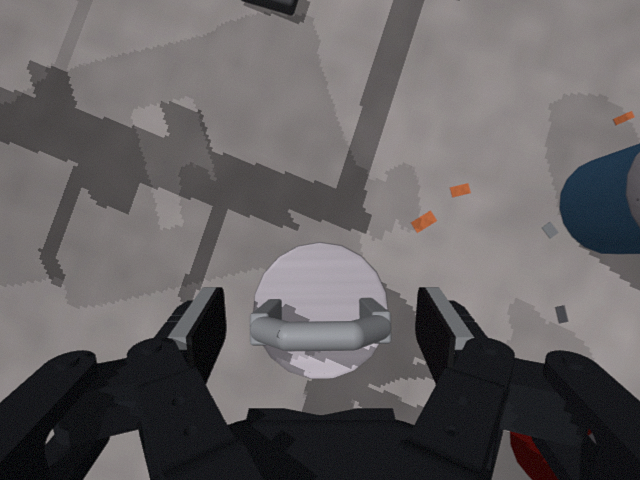

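The yellow canister's loop at (320,325) is centred between the fingers. I close.

>>> send_rows(
  steps=[
    [0,0,0,0,0,0],
    [0,0,0,0,0,0],
    [0,0,0,0,0,0],
    [0,0,0,0,0,0],
    [0,0,0,0,0,0],
  ],
  grip=0,
)

```text
time: 26.6
tool_pos: [0.4386, -0.2191, 0.0692]
tool_rot: [-0.025, 0.973, 0.154, 0.172]
contact_force: [-2.4, 1.4, 6.3]
gripper_width: 0.503
```

>>> send_rows(
  steps=[
    [0.008,0,-0.023,0,0,0],
    [0.016,0,-0.046,0,0,0],
    [0.016,0,-0.046,0,0,0],
    [0.016,0,-0.046,0,0,0],
    [0.008,0,-0.023,0,0,0],
    [0,0,0,0,0,0],
    [0,0,0,0,0,0],
  ],
)

```text
time: 27.48
tool_pos: [0.4345, -0.2184, 0.2601]
tool_rot: [-0.027, 0.973, 0.153, 0.17]
contact_force: [-0.3, 1.1, -1.0]
gripper_width: 0.507
```

```bash
python3 - <<'E'
from h import *
show(); grab("wrist","w17"); grab("side","d17"); grab("scene","s17")
crop("s17","s17c",160,170,360,320,4)
E
```

```text
t 27.475 p [ 0.4345 -0.2184  0.2601] x [0.895 0.289 0.34 ] y [ 0.307 -0.952 -0.001] z [ 0.323  0.105 -0.941] yawy -72.1
j [-0.8   -0.468  2.039  0.313  1.421  0.435] F [-0.3  1.1 -1. ] g 0.507
```

View pics/w17.png

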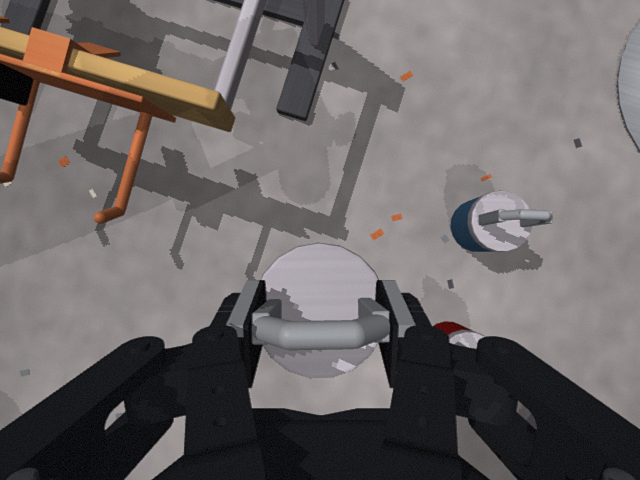

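View pics/d17.png

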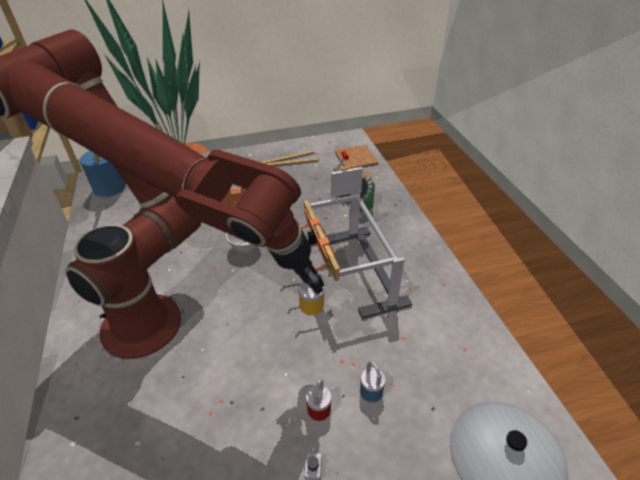

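The canister is held upright in the grip (loop at (320,333), opening 0.507). I retract and turn toward hook 3.

>>> send_rows(
  steps=[
    [0,0,0,-2.9,0,7.95],
    [0,0,0,-2.9,0,7.95],
    [-0.03,0,-0.015,0,0,0],
    [-0.03,0,-0.01,0,0,0],
    [0,0,0,0,0,0],
  ],
)

```text
time: 28.25
tool_pos: [0.3691, -0.22, 0.2638]
tool_rot: [-0.001, 0.985, 0.007, 0.173]
contact_force: [0.4, 0.2, -1.0]
gripper_width: 0.507
```

```bash
python3 - <<'E'
from h import *
show(); rel([.37,.1015,.26],toolR(-89,20))
E
```

```text
t 28.25 p [ 0.3691 -0.22    0.2638] x [0.94  0.014 0.341] y [ 0.015 -1.     0.001] z [ 0.341  0.004 -0.94 ] yawy -89.15
j [-0.892 -0.692  2.172  0.273  1.446  0.659] F [ 0.4  0.2 -1. ] g 0.507
shift tool mm [   4.2 -321.5    5.2] turn deg [ 0.11  0.07 -0.11]
```

>>> send_rows(
  steps=[
    [0.05,-0.04,-0.008,0,0,0],
    [0.013,-0.04,-0.03,0,0,0],
    [0,-0.04,0,0,0,0],
    [0,-0.04,0,0,0,0],
    [0,-0.04,0,0,0,0],
    [0,-0.04,0,0,0,0],
    [0,-0.04,0,0,0,0],
    [0,-0.04,0,0,0,0],
  ],
)

```text
time: 29.25
tool_pos: [0.4095, 0.1015, 0.32]
tool_rot: [-0.001, 0.985, 0.009, 0.173]
contact_force: [0.3, -0.2, -0.7]
gripper_width: 0.505
```

>>> send_rows(
  steps=[
    [0,0,0,0,0,0],
    [0,0,0,0,0,0],
  ],
)

```text
time: 29.5
tool_pos: [0.4096, 0.0997, 0.3202]
tool_rot: [-0.001, 0.985, 0.009, 0.173]
contact_force: [0.1, 0.3, -2.3]
gripper_width: 0.506
```

```bash
python3 - <<'E'
from h import *
show(); rel([.418,.1015,.137],toolR(-89,20)); grab("wrist","w18"); grab("side","d18"); crop("d18","d18c",230,150,390,270,5)
E
```

```text
t 29.5 p [0.4096 0.0997 0.3202] x [0.94  0.017 0.34 ] y [ 0.018 -1.     0.002] z [ 0.34   0.004 -0.94 ] yawy -88.98
j [ 0.076 -0.764  2.119 -0.022  1.44   1.628] F [ 0.1  0.3 -2.3] g 0.506
shift tool mm [-54.4  -2.  175.1] turn deg [0.1  0.11 0.06]
```

View pics/w18.png

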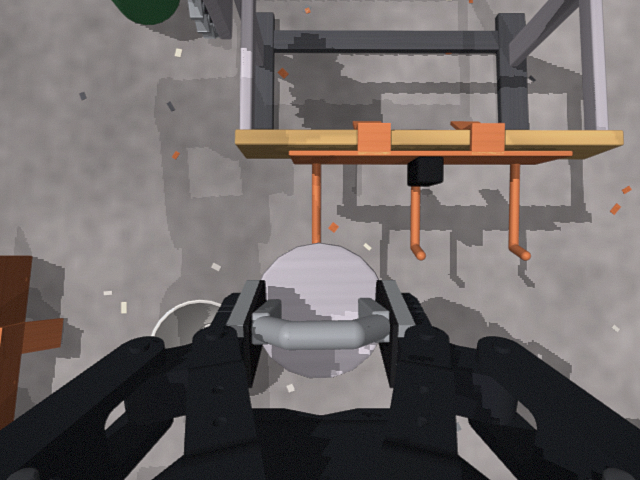

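View pics/d18c.png

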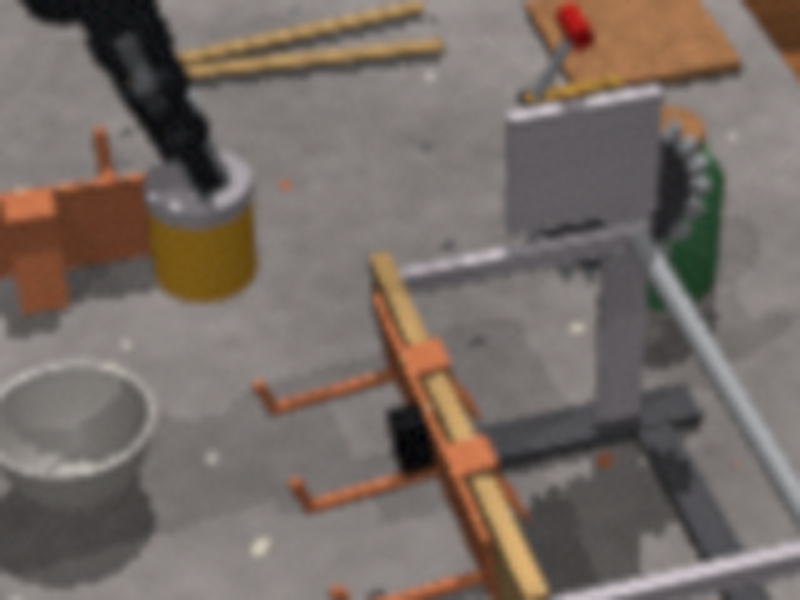

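>>> send_rows(
  steps=[
    [-0.02,-0.002,-0.006,0,0,0],
    [0,0,0,0,0,0],
    [0,0,0,0,0,0],
  ],
)

```text
time: 29.98
tool_pos: [0.3892, 0.1005, 0.3199]
tool_rot: [-0.0, 0.985, 0.008, 0.174]
contact_force: [-0.0, -0.7, -0.9]
gripper_width: 0.502
```

```bash
python3 - <<'E'
from h import *
show(); rel([.388,.1015,.25],toolR(-89,20)); rel([.388,.1015,.137],toolR(-89,20))
E
```

```text
t 29.975 p [0.3892 0.1005 0.3199] x [0.939 0.015 0.342] y [ 0.015 -1.     0.002] z [ 0.342  0.004 -0.94 ] yawy -89.12
j [ 0.085 -0.827  2.152 -0.026  1.469  1.638] F [-0.  -0.7 -0.9] g 0.502
shift tool mm [-25.   -1.1  65.3] turn deg [ 0.14 -0.01 -0.08]
shift tool mm [-63.7  -1.3 171.4] turn deg [ 0.14 -0.01 -0.08]
```

>>> send_rows(
  steps=[
    [-0.0125,-0.001,0.0325,0,0,0],
    [-0.0125,0,0.0325,0,0,0],
    [0,0,0,0,0,0],
  ],
)

```text
time: 30.35
tool_pos: [0.3863, 0.1016, 0.2464]
tool_rot: [-0.0, 0.985, 0.008, 0.17]
contact_force: [0.2, -0.5, -0.6]
gripper_width: 0.503
```

```bash
python3 - <<'E'
from h import *
show(); rel([.388,.1015,.137],toolR(-89,20))
E
```

```text
t 30.35 p [0.3863 0.1016 0.2464] x [0.942 0.016 0.335] y [ 0.016 -1.     0.002] z [ 0.335  0.003 -0.942] yawy -89.07
j [ 0.089 -0.838  2.275 -0.027  1.363  1.644] F [ 0.2 -0.5 -0.6] g 0.503
shift tool mm [-3.510e+01 -1.000e-01  1.036e+02] turn deg [ 0.15  0.4  -0.02]
```

>>> send_rows(
  steps=[
    [-0.012,0,0.0345,0,0,0],
    [-0.012,0,0.0345,0,0,0],
    [-0.012,0,0.0345,0,0,0],
    [0,0,0,0,0,0],
    [0,0,0,0,0,0],
  ],
)

```text
time: 30.98
tool_pos: [0.3905, 0.1019, 0.1436]
tool_rot: [-0.001, 0.984, 0.008, 0.175]
contact_force: [0.0, 0.6, 0.1]
gripper_width: 0.502
```

```bash
python3 - <<'E'
from h import *
show(); rel([.4571,.1015,.137],toolR(-89,20));grab("wrist","w19"); grab("side","d19"); crop("d19","d19c",230,150,390,270,5)
E
```

```text
t 30.975 p [0.3905 0.1019 0.1436] x [0.938 0.016 0.345] y [ 0.017 -1.     0.002] z [ 0.345  0.004 -0.939] yawy -89.04
j [ 0.089 -0.783  2.417 -0.029  1.156  1.65 ] F [0.  0.6 0.1] g 0.502
shift tool mm [60.3  1.5 29.2] turn deg [ 0.1  -0.19 -0.  ]
```

View pics/w19.png

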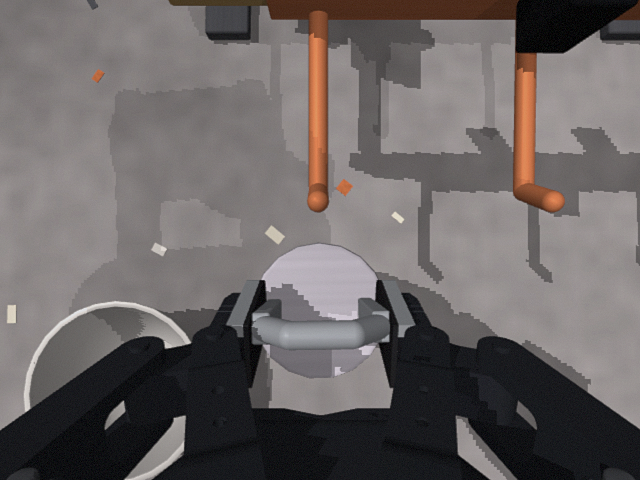

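View pics/d19c.png

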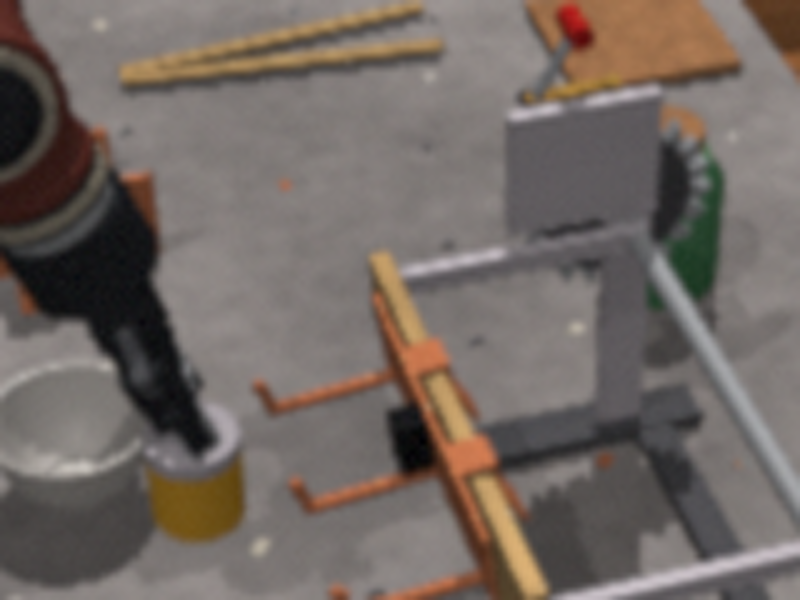

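```bash
python3 - <<'E'
from h import *
np.set_printoptions(precision=4,suppress=True)
c=load("w19"); c14=load("w14")
print(tri([("wrist",(318,201),c),("wrist",(226.2,224.7),c14),("side",(281.9,226.9))]))
print(tri([("wrist",(318,201),c),("side",(281.9,226.9))]))
# bend: lower end of prong
print("loop top now", onz("wrist",(320,333),.1436+.041+.004,c))
E
```

```text
(array([0.4272, 0.1026, 0.1634]), [np.float64(0.8), np.float64(0.7), np.float64(1.4)])
(array([0.4276, 0.1028, 0.1627]), [np.float64(1.0), np.float64(1.0)])
loop top now [0.3848 0.1014 0.1886]
```

>>> send_rows(
  steps=[
    [-0.001,-0.001,0.003,0,0,0],
    [0.015,0,0.0055,0,0,0],
    [0.015,0,0.0055,0,0,0],
    [0.015,0,0.0055,0,0,0],
    [0.015,0,0.0055,0,0,0],
    [0,0,0,0,0,0],
    [0,0,0,0,0,0],
  ],
)

```text
time: 31.95
tool_pos: [0.4525, 0.1041, 0.1372]
tool_rot: [-0.001, 0.985, 0.009, 0.173]
contact_force: [-0.7, -0.1, -0.8]
gripper_width: 0.504
```

```bash
python3 - <<'E'
from h import *
show(); grab("wrist","w20"); grab("side","d20"); crop("d20","d20c",230,150,390,270,5)
E
```

```text
t 31.95 p [0.4525 0.1041 0.1372] x [0.94  0.017 0.341] y [ 0.017 -1.     0.002] z [ 0.341  0.004 -0.94 ] yawy -89.02
j [ 0.08  -0.538  2.29  -0.027  1.042  1.642] F [-0.7 -0.1 -0.8] g 0.504
```

View pics/w20.png

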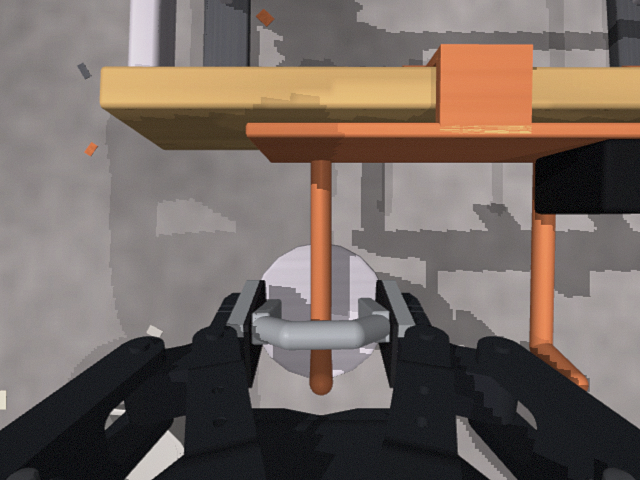

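View pics/d20c.png

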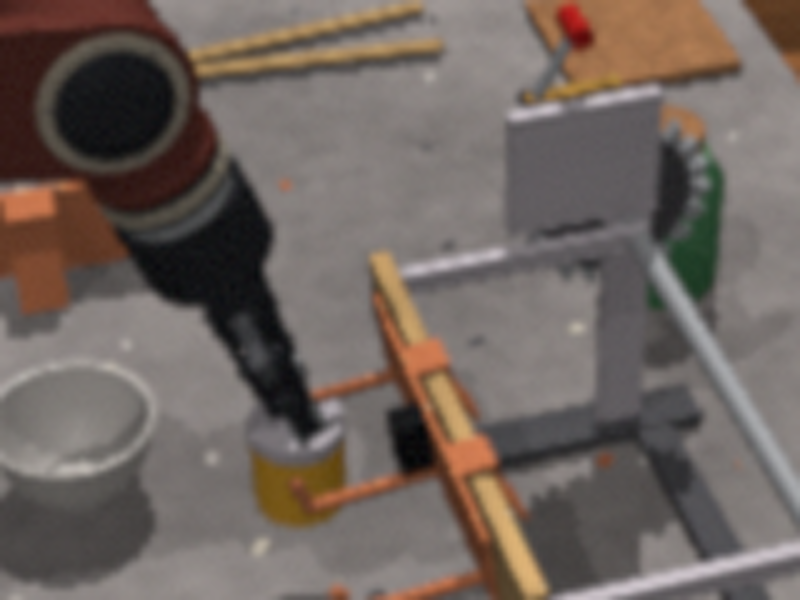

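The prong runs through the loop and the tip is in front of it at (320,385). I lower onto the hook.

>>> send_rows(
  steps=[
    [-0.0028,0,0.0078,0,0,0],
    [-0.0028,0,0.0078,0,0,0],
    [-0.0027,0,0.0075,0,0,0],
    [0,0,0,0,0,0],
    [0,0,0,0,0,0],
  ],
)

```text
time: 32.67
tool_pos: [0.453, 0.104, 0.1127]
tool_rot: [-0.001, 0.985, 0.009, 0.173]
contact_force: [0.2, 0.6, -1.4]
gripper_width: 0.508
```

>>> send_rows(
  steps=[
    [-0.001,0,0.003,0,0,0],
    [0,0,0,0,0,0],
    [0,0,0,0,0,0],
  ],
)

```text
time: 33.05
tool_pos: [0.4531, 0.104, 0.1096]
tool_rot: [-0.001, 0.985, 0.009, 0.173]
contact_force: [-0.2, 0.6, 0.4]
gripper_width: 0.507
```

```bash
python3 - <<'E'
from h import *
show(); grab("wrist","w21"); grab("side","d21"); crop("d21","d21c",230,150,390,270,5)
E
```

```text
t 33.05 p [0.4531 0.104  0.1096] x [0.94  0.017 0.342] y [ 0.017 -1.     0.002] z [ 0.342  0.004 -0.94 ] yawy -89.02
j [ 0.079 -0.499  2.314 -0.028  0.979  1.644] F [-0.2  0.6  0.4] g 0.507
```

View pics/w21.png

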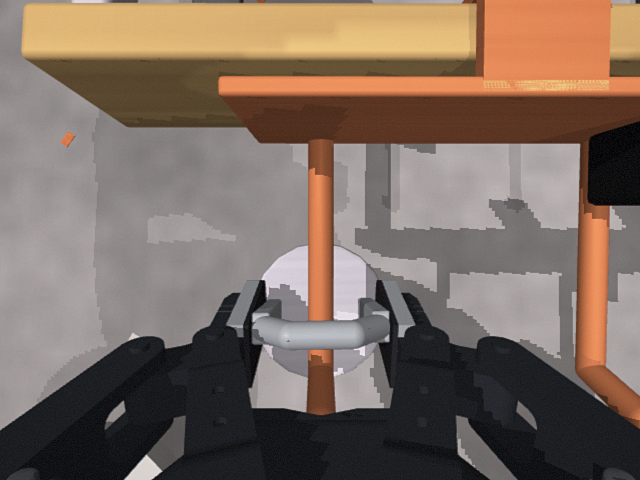

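View pics/d21c.png

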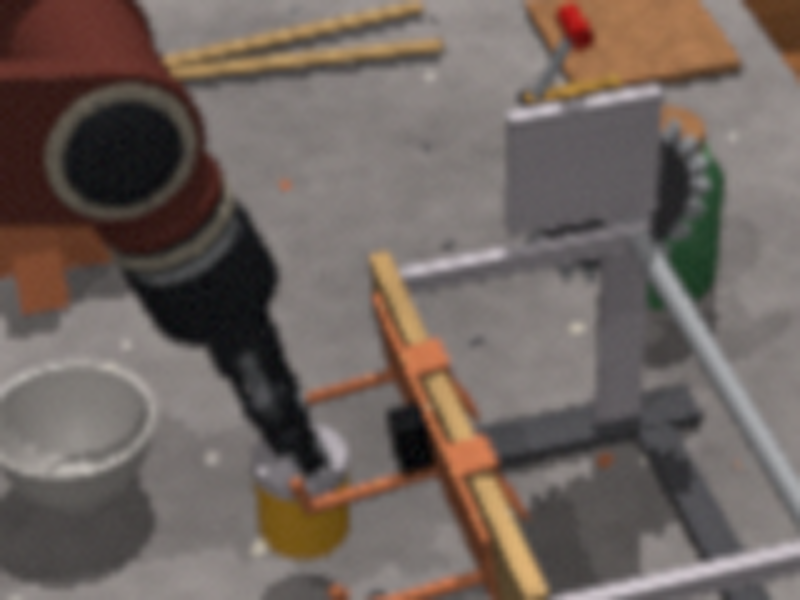

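>>> send_rows(
  steps=[
    [-0.0007,0,0.002,0,0,0],
    [0,0,0,0,0,0],
    [0,0,0,0,0,0],
  ],
)

```text
time: 33.52
tool_pos: [0.453, 0.104, 0.1073]
tool_rot: [-0.001, 0.985, 0.009, 0.173]
contact_force: [-0.1, 0.2, -1.7]
gripper_width: 0.503
```

>>> send_rows(
  steps=[
    [-0.0007,0,0.002,0,0,0],
    [0,0,0,0,0,0],
    [0,0,0,0,0,0],
  ],
)

```text
time: 33.9
tool_pos: [0.4532, 0.104, 0.1054]
tool_rot: [-0.001, 0.985, 0.009, 0.174]
contact_force: [0.3, 0.1, -0.5]
gripper_width: 0.502
```

>>> send_rows(
  steps=[
    [-0.0007,0,0.002,0,0,0],
    [0,0,0,0,0,0],
    [0,0,0,0,0,0],
  ],
)

```text
time: 34.28
tool_pos: [0.4538, 0.104, 0.1043]
tool_rot: [-0.001, 0.985, 0.009, 0.174]
contact_force: [-3.7, 0.6, 5.2]
gripper_width: 0.501
```

```bash
python3 - <<'E'
from h import *
show(); grab("wrist","w22"); grab("side","d22"); crop("d22","d22c",260,200,340,260,10)
E
```

```text
t 34.275 p [0.4538 0.104  0.1043] x [0.939 0.017 0.343] y [ 0.017 -1.     0.002] z [ 0.343  0.004 -0.939] yawy -89.02
j [ 0.079 -0.49   2.317 -0.028  0.965  1.644] F [-3.7  0.6  5.2] g 0.501
```

View pics/w22.png

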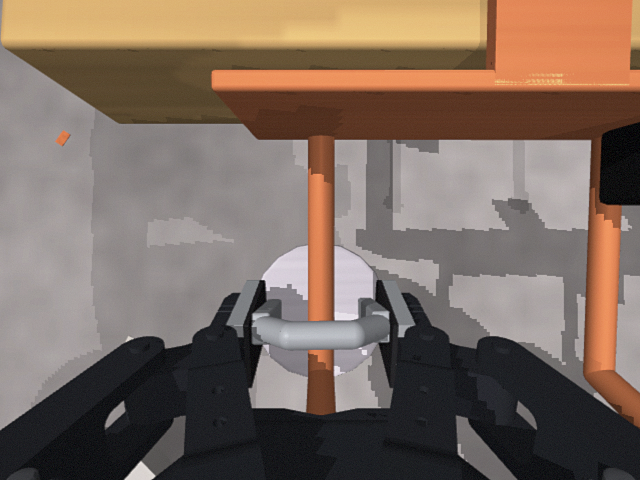

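View pics/d22c.png

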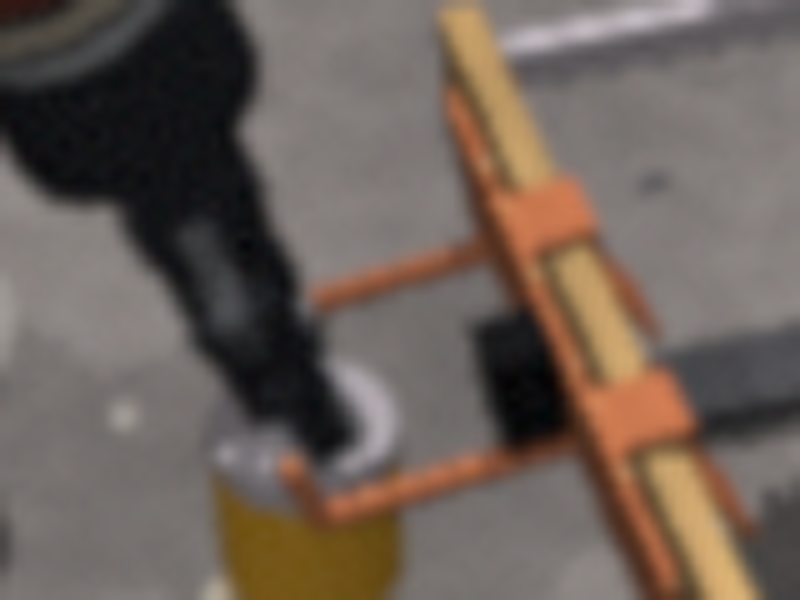

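There is contact (Fz +5 N) with the loop behind the tip. I open and back out along the tool axis.

>>> send_rows(
  steps=[
    [0.0007,0,-0.0015,0,0,0],
    [0,0,0,0,0,0],
    [0,0,0,0,0,0],
    [0,0,0,0,0,0],
  ],
  grip=0.75,
)

```text
time: 34.88
tool_pos: [0.4531, 0.104, 0.1045]
tool_rot: [-0.001, 0.985, 0.009, 0.173]
contact_force: [-0.9, -0.4, -0.0]
gripper_width: 0.753
```

>>> send_rows(
  steps=[
    [0,0,-0.01,0,0,0],
    [0,0,-0.02,0,0,0],
    [0,0,-0.03,0,0,0],
    [0,0,-0.04,0,0,0],
    [0,0,-0.04,0,0,0],
    [0,0,0,0,0,0],
    [0,0,0,0,0,0],
  ],
)

```text
time: 35.75
tool_pos: [0.4052, 0.1034, 0.2362]
tool_rot: [-0.001, 0.985, 0.009, 0.173]
contact_force: [0.7, 0.9, -0.2]
gripper_width: 0.749
```

```bash
python3 - <<'E'
from h import *
show(); grab("wrist","w23"); grab("side","d23"); crop("d23","d23c",230,170,390,290,5)
E
```

```text
t 35.75 p [0.4052 0.1034 0.2362] x [0.94  0.017 0.341] y [ 0.017 -1.     0.002] z [ 0.341  0.004 -0.94 ] yawy -89.02
j [ 0.089 -0.774  2.261 -0.027  1.308  1.645] F [ 0.7  0.9 -0.2] g 0.749
```

View pics/w23.png

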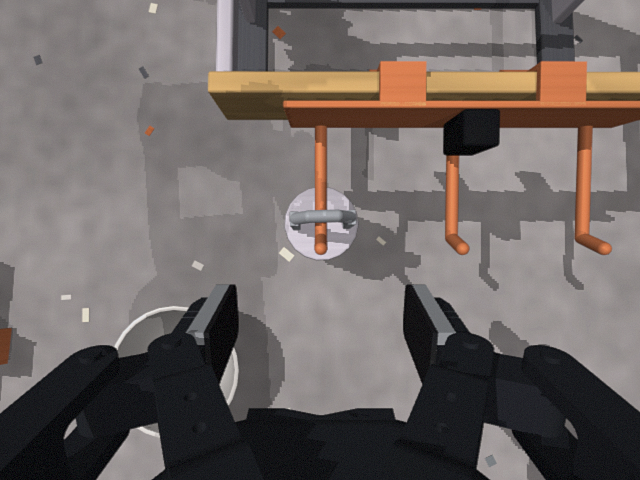

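View pics/d23c.png

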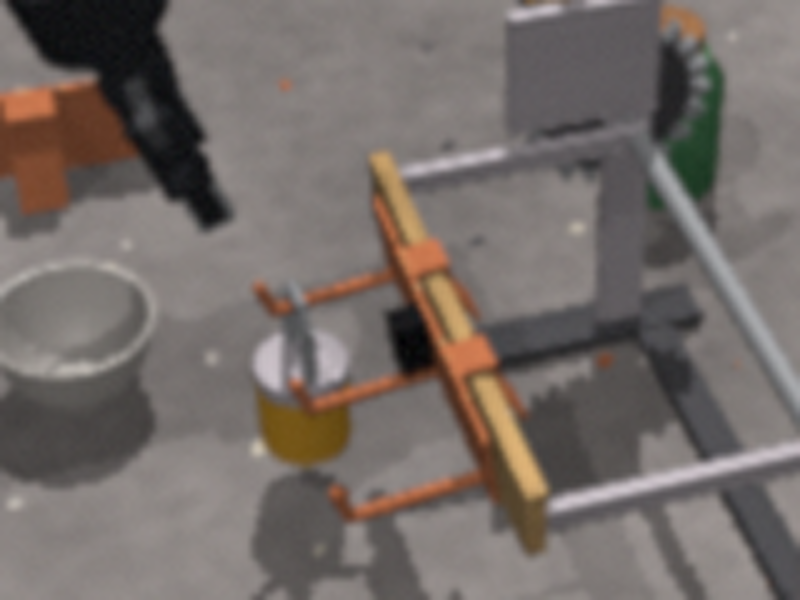

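Yellow hangs on hook 3, with its loop at wrist (321,216) behind the tip. Next I look at red and blue.

>>> send_rows(
  steps=[
    [0.035,0,-0.051,0,0,0],
    [0,0.055,0,0,0,0],
    [0,0.055,0,0,0,0],
    [0,0.055,0,0,0,0],
    [0,0.055,0,0,0,0],
    [0,0.055,0,0,0,0],
    [0,0.055,0,0,0,0],
    [0,0.055,0,0,0,0],
  ],
)

```text
time: 36.85
tool_pos: [0.4268, -0.2831, 0.295]
tool_rot: [-0.002, 0.985, 0.008, 0.173]
contact_force: [1.4, 0.3, 0.9]
gripper_width: 0.752
```

>>> send_rows(
  steps=[
    [0,0.05,0,0,0,0],
    [0,0,0,0,0,0],
    [0,0,0,0,0,0],
    [0,0,0,0,0,0],
  ],
)

```text
time: 37.35
tool_pos: [0.4285, -0.33, 0.2966]
tool_rot: [-0.001, 0.985, 0.009, 0.173]
contact_force: [-0.4, 0.2, -0.1]
gripper_width: 0.749
```

```bash
python3 - <<'E'
from h import *
show(); grab("wrist","w24")
E
```

```text
t 37.35 p [ 0.4285 -0.33    0.2966] x [0.94  0.018 0.341] y [ 0.018 -1.     0.001] z [ 0.341  0.005 -0.94 ] yawy -88.94
j [-0.941 -0.355  1.898  0.287  1.4    0.59 ] F [-0.4  0.2 -0.1] g 0.749
```

View pics/w24.png

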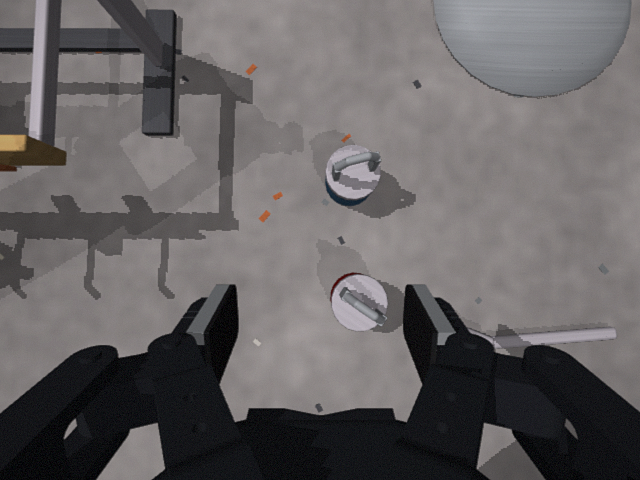

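```bash
python3 - <<'E'
from h import *
np.set_printoptions(precision=4,suppress=True)
c=load("w24"); crop("w24","w24c",310,120,430,340,2.7)
for n,a,b,l in [("red",(341,292.5),(386,319.5),(359,303.5)),("blue",(333,171),(381,158.5),(353,173))]:
    A,B=[onz("wrist",p,.105,c) for p in (a,b)]
    print(n,A,B,np.linalg.norm(A-B),(A+B)/2,np.degrees(np.arctan2(*(B-A)[1::-1])),"lid",onz("wrist",l,.062,c))
E
```

```text
red [ 0.413  -0.3494  0.105 ] [ 0.39   -0.3896  0.105 ] 0.04632515155440545 [ 0.4015 -0.3695  0.105 ] -119.7789414001623 lid [ 0.3985 -0.3699  0.062 ]
blue [ 0.5224 -0.3406  0.105 ] [ 0.5347 -0.3841  0.105 ] 0.04528216136906882 [ 0.5286 -0.3623  0.105 ] -74.19909678639794 lid [ 0.5302 -0.3623  0.062 ]
```

View pics/w24c.png

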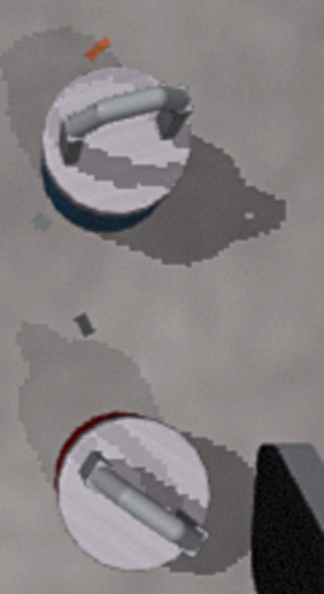

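```bash
python3 - <<'E'
from h import *
show(); rel([.406,-.373,.2966],toolR(-120,20)); 
p,r,s=pose(); R=toolR(-120,20); print(R.as_matrix())
E
```

```text
t 37.4 p [ 0.4286 -0.33    0.297 ] x [0.94  0.018 0.342] y [ 0.019 -1.     0.002] z [ 0.342  0.005 -0.94 ] yawy -88.94
j [-0.941 -0.356  1.898  0.287  1.4    0.59 ] F [-0.   0.1 -0.1] g 0.747
shift tool mm [-22.1  42.6  -7.6] turn deg [-10.52  -0.    29.23]
[[ 8.13797681e-01 -5.00000000e-01  2.96198133e-01]
 [-4.69846310e-01 -8.66025404e-01 -1.71010072e-01]
 [ 3.42020143e-01 -1.38777878e-17 -9.39692621e-01]]
```

>>> send_rows(
  steps=[
    [-0.022,0.042,-0.008,0,0,0],
    [0,0,0,-3.5,0,9.74],
    [0,0,0,-3.5,0,9.74],
    [0,0,0,-3.5,0,9.74],
    [0,0,0,0,0,0],
    [0,0,0,0,0,0],
  ],
  grip=0.85,
)

```text
time: 38.15
tool_pos: [0.4059, -0.3731, 0.2973]
tool_rot: [0.045, 0.952, -0.254, 0.168]
contact_force: [0.6, 0.3, -0.2]
gripper_width: 0.844
```

```bash
python3 - <<'E'
from h import *
show(); rel([.406,-.373,.20],toolR(-120,20)); 
E
```

```text
t 38.15 p [ 0.4059 -0.3731  0.2973] x [ 0.815 -0.468  0.342] y [-0.498 -0.867  0.   ] z [ 0.297 -0.171 -0.94 ] yawy -119.87
j [-0.952 -0.386  1.92   0.149  1.291  1.122] F [ 0.6  0.3 -0.2] g 0.844
shift tool mm [-33.3  -0.1  91.5] turn deg [-0.03 -0.02  0.12]
```

>>> send_rows(
  steps=[
    [-0.0165,0,0.0455,0,0,0],
    [-0.0165,0,0.0455,0,0,0],
    [0,0,0,0,0,0],
    [0,0,0,0,0,0],
  ],
)

```text
time: 38.65
tool_pos: [0.4063, -0.3746, 0.2025]
tool_rot: [0.046, 0.951, -0.255, 0.169]
contact_force: [-0.5, -0.3, 0.8]
gripper_width: 0.85
```

```bash
python3 - <<'E'
from h import *
show(); grab("wrist","w25"); crop("w25","w25c",240,220,400,340,5)
E
```

```text
t 38.65 p [ 0.4063 -0.3746  0.2025] x [ 0.813 -0.47   0.344] y [-0.501 -0.866  0.001] z [ 0.298 -0.173 -0.939] yawy -120.05
j [-0.952 -0.331  2.036  0.159  1.119  1.096] F [-0.5 -0.3  0.8] g 0.85
```

View pics/w25.png

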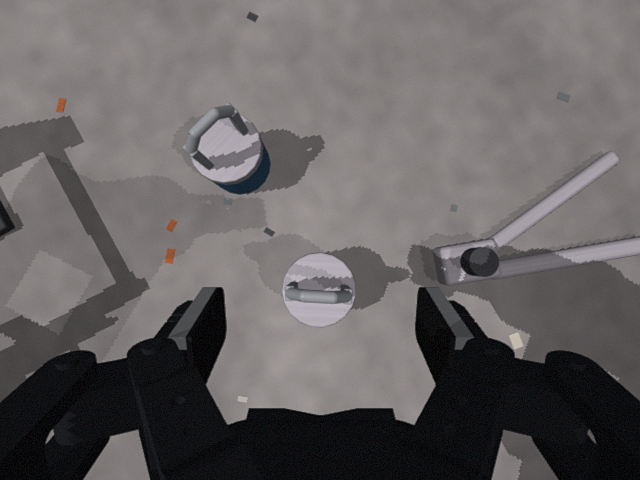

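View pics/w25c.png

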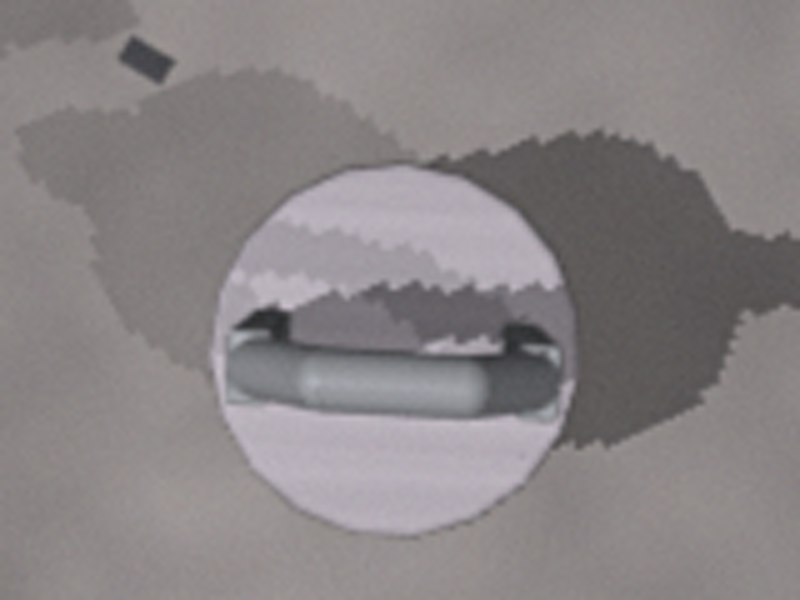

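```bash
python3 - <<'E'
from h import *
np.set_printoptions(precision=4,suppress=True)
c=load("w25")
L=onz("wrist",(319.2,290),.062,c); T=onz("wrist",(318.8,296),.114,c); print(L,T)
A=(L+T)/2; a=np.radians(-32); f=np.array([np.cos(a),np.sin(a),0]); P=A+.0065*f; P[2]=.13; print(P); rel(P,toolR(-122,20)); P[2]=.067; rel(P,toolR(-122,20))
E
```

```text
[ 0.399  -0.3704  0.062 ] [ 0.3995 -0.3706  0.114 ]
[ 0.4048 -0.374   0.13  ]
shift tool mm [-27.5  -0.1  68.3] turn deg [-0.59 -0.23  1.86]
shift tool mm [-49.2  -0.2 127.4] turn deg [-0.59 -0.23  1.86]
```

>>> send_rows(
  steps=[
    [0,0,0,-0.6,-0.2,1.9],
    [-0.0137,0,0.034,0,0,0],
    [-0.0137,0,0.034,0,0,0],
    [0,0,0,0,0,0],
    [-0.0073,0,0.02,0,0,0],
    [-0.0073,0,0.02,0,0,0],
    [-0.0073,0,0.0195,0,0,0],
    [0,0,0,0,0,0],
  ],
)

```text
time: 39.7
tool_pos: [0.4038, -0.3725, 0.0652]
tool_rot: [0.047, 0.947, -0.272, 0.166]
contact_force: [-0.9, 0.5, 0.3]
gripper_width: 0.85
```

```bash
python3 - <<'E'
from h import *
show(); rel([.4048,-.374,.067],toolR(-122,20)); grab("wrist","w26")
E
```

```text
t 39.7 p [ 0.4038 -0.3725  0.0652] x [ 0.797 -0.5    0.34 ] y [-0.531 -0.848 -0.001] z [ 0.289 -0.179 -0.941] yawy -122.05
j [-0.948 -0.168  2.147  0.174  0.847  1.088] F [-0.9  0.5  0.3] g 0.85
shift tool mm [ 2.2  0.7 -1.1] turn deg [-0.06  0.14 -0.08]
```

View pics/w26.png

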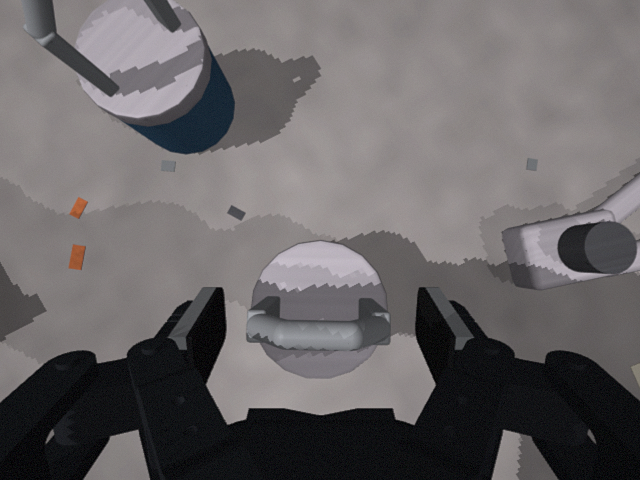

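The red canister's loop at (319,328) is centred between the pads. I close and lift.

>>> send_rows(
  steps=[
    [0,0,0,0,0,0],
    [0,0,0,0,0,0],
    [0,0,0,0,0,0],
    [0,0,0,0,0,0],
    [0,0,0,0,0,0],
  ],
  grip=0,
)

```text
time: 40.38
tool_pos: [0.4043, -0.373, 0.0661]
tool_rot: [0.048, 0.946, -0.272, 0.167]
contact_force: [-0.3, 1.7, 6.4]
gripper_width: 0.507
```

>>> send_rows(
  steps=[
    [0.008,0,-0.023,0,0,0],
    [0.016,0,-0.046,0,0,0],
    [0.016,0,-0.046,0,0,0],
    [0.016,0,-0.046,0,0,0],
    [0.016,0,-0.046,0,0,0],
    [0.008,0,-0.023,0,0,0],
    [0,0,0,0,0,0],
    [0,0,0,0,0,0],
  ],
)

```text
time: 41.38
tool_pos: [0.4002, -0.37, 0.3047]
tool_rot: [0.046, 0.947, -0.272, 0.164]
contact_force: [-0.7, 0.6, -2.8]
gripper_width: 0.509
```

>>> send_rows(
  steps=[
    [0,0,0,3.7,0,-10.25],
    [0,0,0,3.7,0,-10.25],
    [0,0,0,3.7,0,-10.25],
    [0,0,0,0,0,0],
    [0,0,0,0,0,0],
  ],
)

```text
time: 42.0
tool_pos: [0.4005, -0.3702, 0.3055]
tool_rot: [-0.002, 0.985, -0.0, 0.172]
contact_force: [-0.8, -0.3, -2.2]
gripper_width: 0.503
```

```bash
python3 - <<'E'
from h import *
show(); rel([.42,.018,.32],toolR(-89,20)); grab("wrist","w27"); grab("scene","s27"); crop("s27","s27c",100,170,460,350,2.2)
E
```

```text
t 42.0 p [ 0.4005 -0.3702  0.3055] x [ 0.941 -0.001  0.338] y [ 0.    -1.    -0.004] z [ 0.338  0.004 -0.941] yawy -89.98
j [-1.036 -0.329  1.862  0.3    1.437  0.52 ] F [-0.8 -0.3 -2.2] g 0.503
shift tool mm [  22.9 -388.2   -5.4] turn deg [ 0.11  0.23 -1.  ]
```

View pics/w27.png

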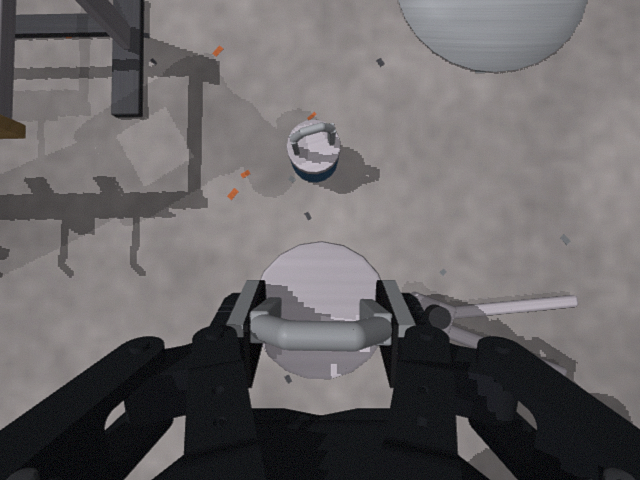

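View pics/s27c.png

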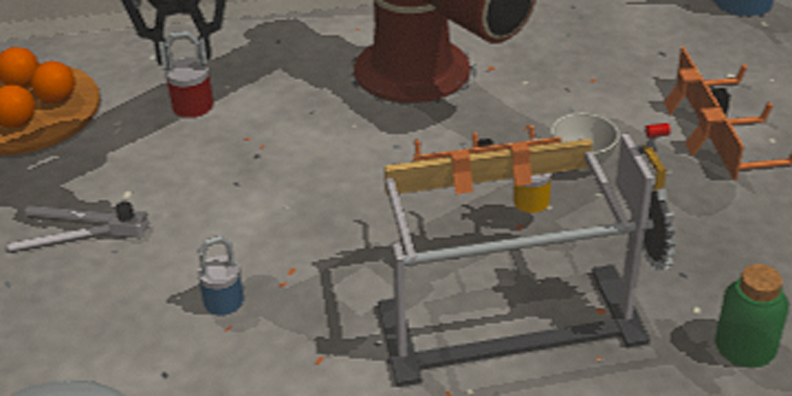

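>>> send_rows(
  steps=[
    [0.005,-0.0485,-0.016,0.1,0.2,-1.0],
    [0,-0.0485,0,0,0,0],
    [0,-0.0485,0,0,0,0],
    [0,-0.0485,0,0,0,0],
    [0,-0.0485,0,0,0,0],
    [0,-0.0485,0,0,0,0],
    [0,-0.0485,0,0,0,0],
    [0,-0.0485,0,0,0,0],
  ],
)

```text
time: 43.1
tool_pos: [0.3926, 0.0189, 0.3234]
tool_rot: [-0.001, 0.985, 0.009, 0.175]
contact_force: [0.2, -0.2, -2.6]
gripper_width: 0.505
```

>>> send_rows(
  steps=[
    [0,0,0,0,0,0],
    [0,0,0,0,0,0],
    [0,0,0,0,0,0],
  ],
)

```text
time: 43.48
tool_pos: [0.3931, 0.0161, 0.3231]
tool_rot: [-0.0, 0.985, 0.009, 0.174]
contact_force: [0.1, -1.2, -1.9]
gripper_width: 0.508
```

```bash
python3 - <<'E'
from h import *
show(); rel([.390,.018,.142],toolR(-89,20)); grab("wrist","w28")
E
```

```text
t 43.475 p [0.3931 0.0161 0.3231] x [0.939 0.017 0.343] y [ 0.017 -1.     0.002] z [ 0.343  0.004 -0.939] yawy -89.02
j [-0.201 -0.866  2.165  0.072  1.5    1.359] F [ 0.1 -1.2 -1.9] g 0.508
shift tool mm [-64.9  -2.4 169. ] turn deg [ 0.14 -0.04  0.03]
```

View pics/w28.png

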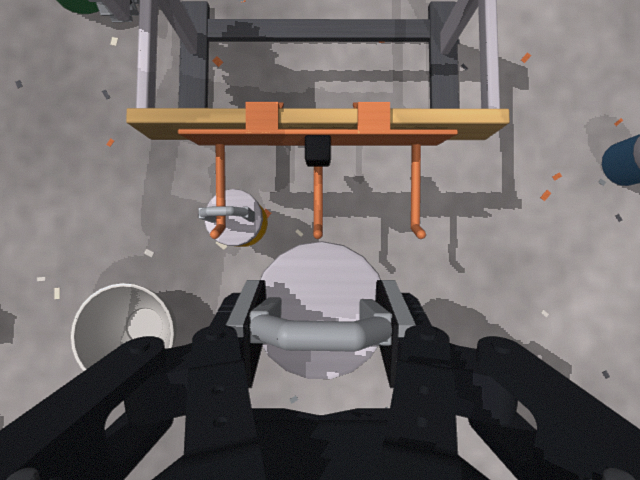

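>>> send_rows(
  steps=[
    [-0.0162,-0.001,0.042,0,0,0],
    [-0.0162,0,0.042,0,0,0],
    [-0.0162,0,0.042,0,0,0],
    [-0.0162,0,0.042,0,0,0],
    [0,0,0,0,0,0],
    [0,0,0,0,0,0],
    [0,0,0,0,0,0],
  ],
)

```text
time: 44.4
tool_pos: [0.3914, 0.0171, 0.1466]
tool_rot: [-0.0, 0.984, 0.01, 0.176]
contact_force: [-0.4, 0.4, -1.4]
gripper_width: 0.504
```

```bash
python3 - <<'E'
from h import *
np.set_printoptions(precision=4,suppress=True)
show(); grab("wrist","w29"); grab("side","d29"); crop("d29","d29c",250,200,350,275,8)
E
```

```text
t 44.4 p [0.3914 0.0171 0.1466] x [0.938 0.019 0.347] y [ 0.019 -1.     0.003] z [ 0.347  0.004 -0.938] yawy -88.91
j [-0.2   -0.858  2.449  0.078  1.203  1.336] F [-0.4  0.4 -1.4] g 0.504
```

View pics/w29.png

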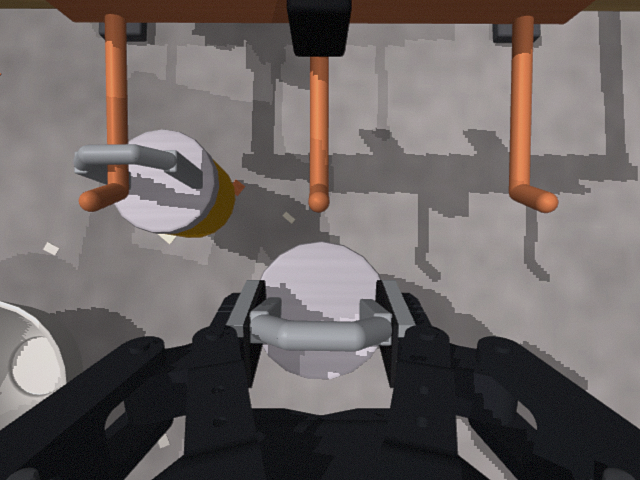

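View pics/d29c.png

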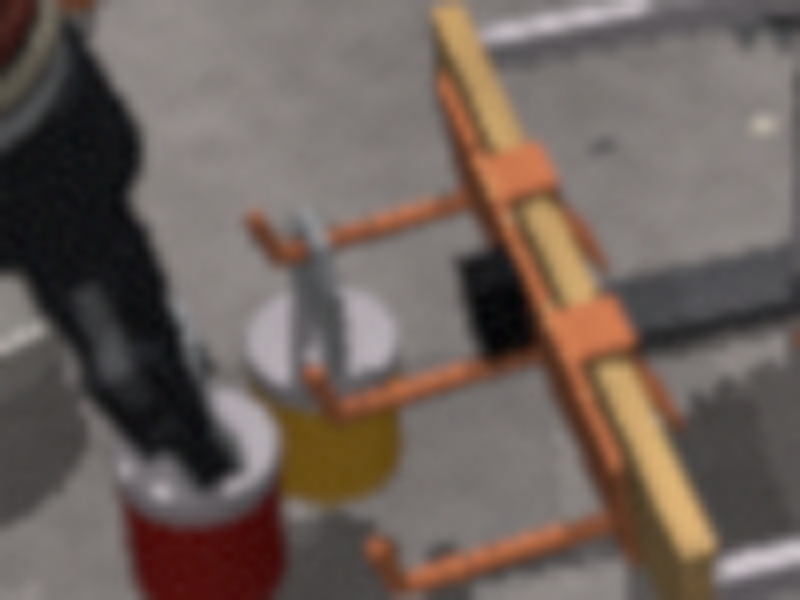

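```bash
python3 - <<'E'
from h import *
np.set_printoptions(precision=4,suppress=True)
c=load("w29"); print(tri([("wrist",(318,201.5),c),("side",(289.6,246.9))]))
print(tri([("wrist",(91,200),c),("side",(281.8,227.2))]), tri([("wrist",(549,203),c),("side",(297.4,268.6))]))
show(); rel([.4555,.0185,.138],toolR(-89,20))
E
```

```text
(array([0.4296, 0.0181, 0.1608]), [np.float64(1.5), np.float64(1.5)])
(array([0.4274, 0.1013, 0.1631]), [np.float64(0.7), np.float64(0.7)]) (array([ 0.4303, -0.0677,  0.1617]), [np.float64(1.4), np.float64(1.4)])
t 44.5 p [0.391  0.0174 0.1457] x [0.938 0.019 0.346] y [ 0.02  -1.     0.003] z [ 0.346  0.004 -0.938] yawy -88.88
j [-0.199 -0.858  2.45   0.078  1.203  1.336] F [ 0.3  0.1 -2.1] g 0.506
shift tool mm [57.8  0.1 29.6] turn deg [ 0.12 -0.26  0.18]
```

>>> send_rows(
  steps=[
    [-0.0028,-0.0005,0.0075,0,0,0],
    [0.0148,0,0.0054,0,0,0],
    [0.0148,0,0.0054,0,0,0],
    [0.0148,0,0.0054,0,0,0],
    [0.0148,0,0.0054,0,0,0],
    [0,0,0,0,0,0],
    [0,0,0,0,0,0],
  ],
)

```text
time: 45.38
tool_pos: [0.4522, 0.0196, 0.1346]
tool_rot: [-0.001, 0.985, 0.01, 0.174]
contact_force: [0.4, 1.2, -1.3]
gripper_width: 0.508
```

```bash
python3 - <<'E'
from h import *
show(); grab("wrist","w30"); grab("side","d30"); crop("d30","d30c",250,200,350,275,8)
E
```

```text
t 45.375 p [0.4522 0.0196 0.1346] x [0.94  0.02  0.342] y [ 0.02  -1.     0.002] z [ 0.342  0.005 -0.94 ] yawy -88.84
j [-0.158 -0.587  2.325  0.067  1.061  1.369] F [ 0.4  1.2 -1.3] g 0.508
```

View pics/w30.png

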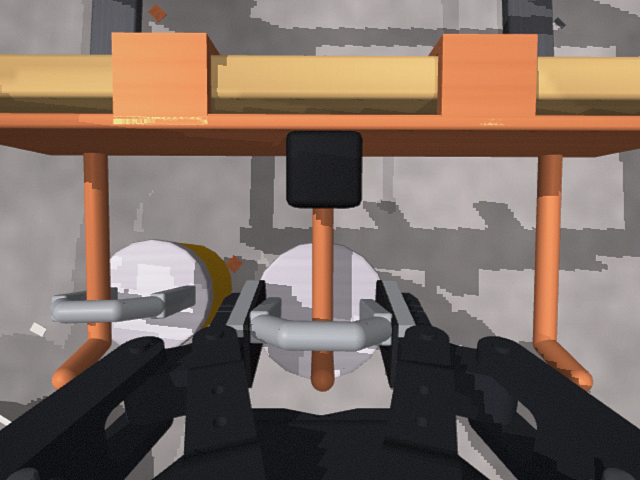

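View pics/d30c.png

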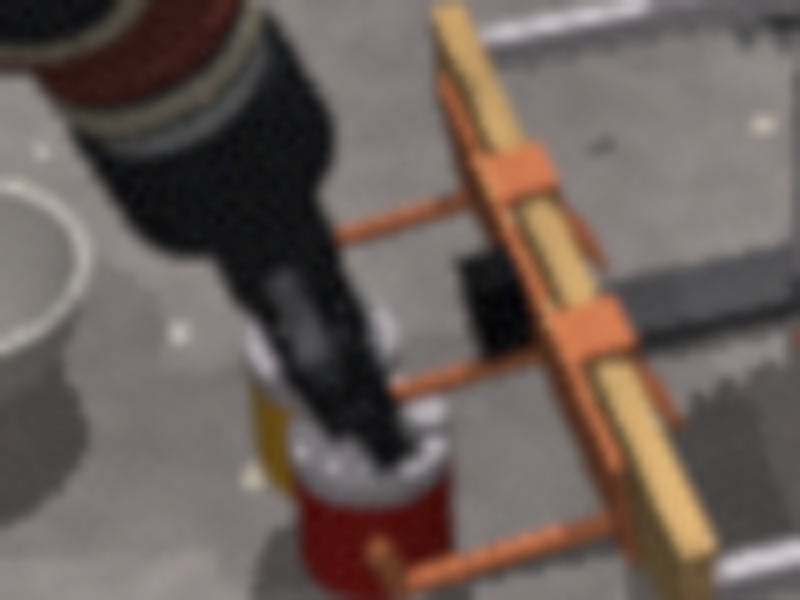

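```bash
python3 - <<'E'
from h import *
np.set_printoptions(precision=4,suppress=True)
c=load("w30"); print("yellow lid",onz("wrist",(157,292),.097,c)); print("loop ends",onz("wrist",(58,309),.150,c),onz("wrist",(150,312),.153,c),onz("wrist",(192,296),.12,c))
c=load("w23"); print("yellow lid w23",onz("wrist",(320.5,223),.097,c), onz("wrist",(321,216),.153,c))
E
```

```text
yellow lid [0.4492 0.1003 0.097 ]
loop ends [0.4476 0.114  0.15  ] [0.4476 0.0794 0.153 ] [0.45   0.0754 0.12  ]
yellow lid w23 [0.447  0.1032 0.097 ] [0.4466 0.103  0.153 ]
```

>>> send_rows(
  steps=[
    [-0.0031,0.001,0.0085,0,0,0],
    [-0.0031,0,0.0085,0,0,0],
    [-0.0031,0,0.0085,0,0,0],
    [0,0,0,0,0,0],
    [0,0,0,0,0,0],
  ],
)

```text
time: 46.1
tool_pos: [0.4529, 0.0184, 0.108]
tool_rot: [-0.001, 0.985, 0.01, 0.174]
contact_force: [-0.0, -0.1, -1.3]
gripper_width: 0.502
```

>>> send_rows(
  steps=[
    [-0.0007,0,0.002,0,0,0],
    [0,0,0,0,0,0],
    [0,0,0,0,0,0],
  ],
)

```text
time: 46.48
tool_pos: [0.4529, 0.0184, 0.1061]
tool_rot: [-0.001, 0.985, 0.01, 0.174]
contact_force: [-0.1, -0.4, -1.5]
gripper_width: 0.504
```

>>> send_rows(
  steps=[
    [-0.0007,0,0.002,0,0,0],
    [0,0,0,0,0,0],
    [0,0,0,0,0,0],
  ],
)

```text
time: 46.85
tool_pos: [0.4528, 0.0184, 0.1037]
tool_rot: [-0.001, 0.985, 0.01, 0.174]
contact_force: [-0.4, -0.6, -1.1]
gripper_width: 0.507
```

```bash
python3 - <<'E'
from h import *
show(); grab("wrist","w31"); grab("side","d31"); crop("d31","d31c",250,200,350,275,8)
E
```

```text
t 46.85 p [0.4528 0.0184 0.1037] x [0.939 0.019 0.343] y [ 0.02  -1.     0.002] z [ 0.343  0.005 -0.939] yawy -88.86
j [-0.161 -0.544  2.352  0.071  0.989  1.36 ] F [-0.4 -0.6 -1.1] g 0.507
```

View pics/w31.png

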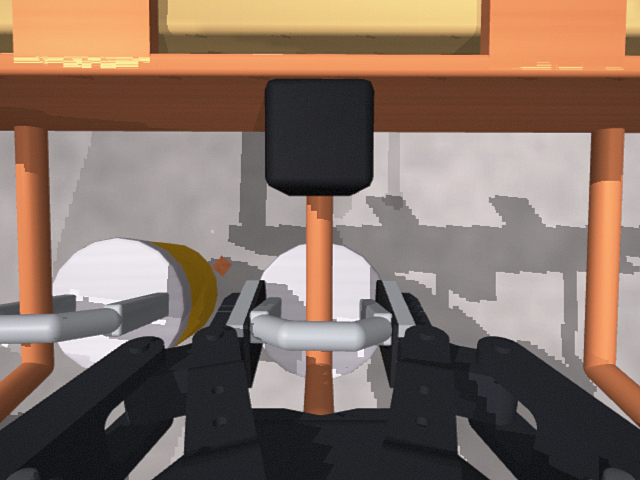

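View pics/d31c.png

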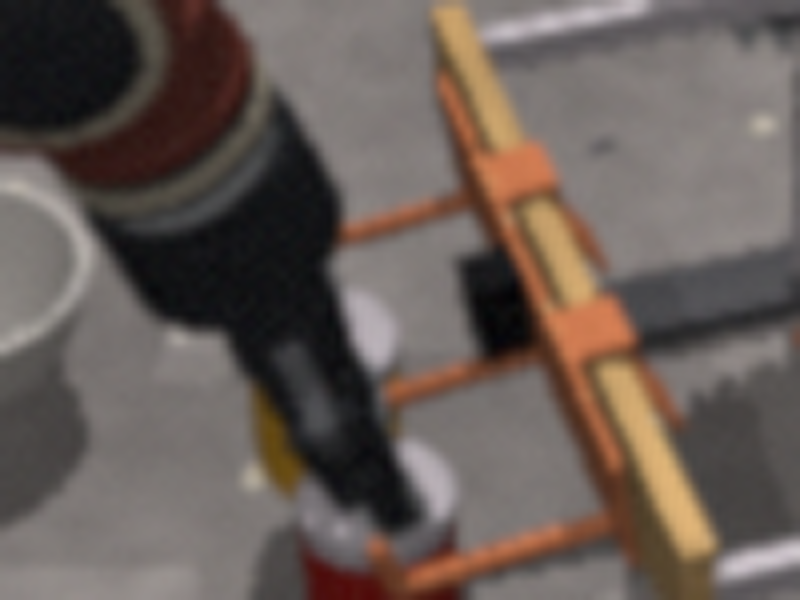

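>>> send_rows(
  steps=[
    [-0.0007,0,0.002,0,0,0],
    [0,0,0,0,0,0],
    [0,0,0,0,0,0],
  ],
)

```text
time: 47.32
tool_pos: [0.4531, 0.0184, 0.1019]
tool_rot: [-0.001, 0.985, 0.01, 0.174]
contact_force: [0.7, 1.0, 0.3]
gripper_width: 0.504
```

>>> send_rows(
  steps=[
    [-0.0007,0,0.0015,0,0,0],
    [0,0,0,0,0,0],
    [0,0,0,0,0,0],
  ],
)

```text
time: 47.7
tool_pos: [0.4535, 0.0183, 0.1012]
tool_rot: [-0.001, 0.984, 0.01, 0.175]
contact_force: [-2.1, 1.4, 6.0]
gripper_width: 0.502
```

Contact is at the expected height. I release and back out.

>>> send_rows(
  steps=[
    [0.0005,0,-0.001,0,0,0],
    [0,0,0,0,0,0],
    [0,0,0,0,0,0],
    [0,0,0,0,0,0],
  ],
  grip=0.72,
)

```text
time: 48.2
tool_pos: [0.4526, 0.0184, 0.1008]
tool_rot: [-0.001, 0.985, 0.01, 0.174]
contact_force: [-0.1, 0.7, -1.0]
gripper_width: 0.721
```

>>> send_rows(
  steps=[
    [0,0,-0.01,0,0,0],
    [0,0,-0.02,0,0,0],
    [0,0,-0.03,0,0,0],
    [0,0,-0.04,0,0,0],
    [0,0,-0.04,0,0,0],
    [0,0,0,0,0,0],
    [0,0,0,0,0,0],
  ],
)

```text
time: 49.08
tool_pos: [0.4047, 0.0178, 0.2324]
tool_rot: [-0.001, 0.985, 0.01, 0.174]
contact_force: [-0.3, -0.1, 0.7]
gripper_width: 0.725
```

```bash
python3 - <<'E'
from h import *
show(); grab("wrist","w32"); grab("side","d32"); crop("d32","d32c",250,200,350,275,8)
E
```

```text
t 49.075 p [0.4047 0.0178 0.2324] x [0.939 0.02  0.343] y [ 0.02  -1.     0.002] z [ 0.343  0.005 -0.939] yawy -88.86
j [-0.189 -0.836  2.298  0.071  1.337  1.357] F [-0.3 -0.1  0.7] g 0.725
```

View pics/w32.png

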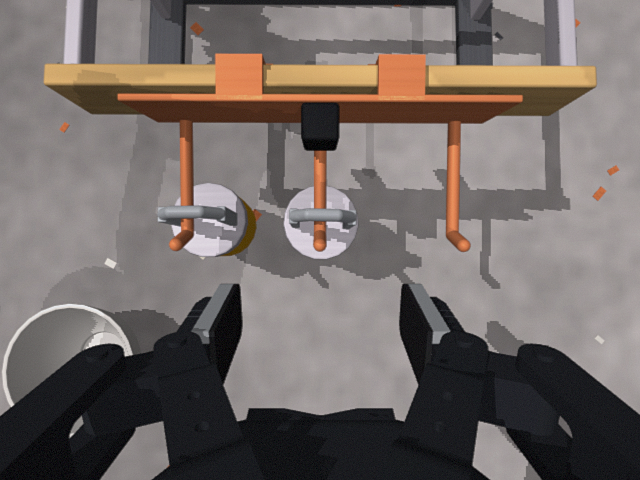

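View pics/d32c.png

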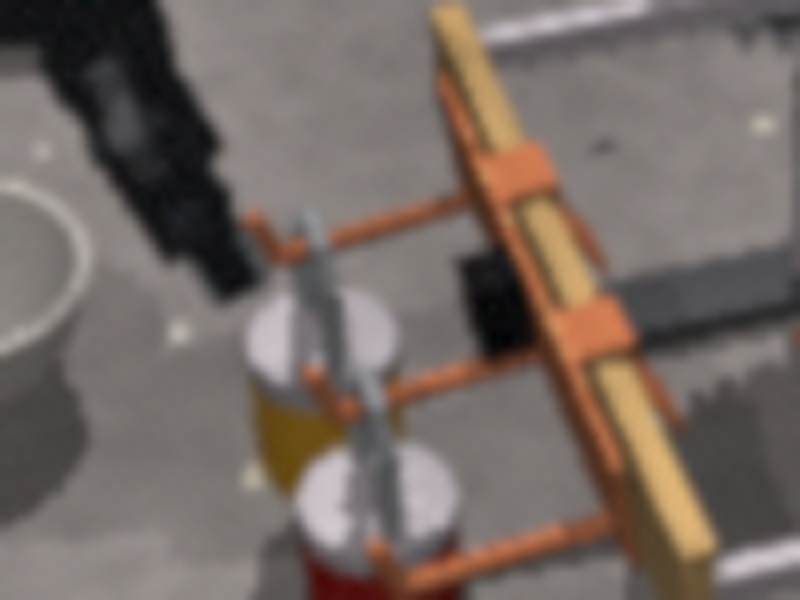

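Red hangs on hook 2, with its loop at (320,216) behind the tip. Now blue.

>>> send_rows(
  steps=[
    [0.043,0,-0.059,0,0,0],
    [0.0147,0.054,0.0054,0,0,0],
    [0.0147,0.054,0.0054,0,0,0],
    [0.0147,0.054,0.0054,0,0,0],
    [0.0147,0.054,0.0054,0,0,0],
    [0.0147,0.054,0.0054,0,0,0],
    [0.0147,0.054,0.0054,0,0,0],
    [0.0147,0.052,0.0054,0,0,0],
  ],
  grip=0.85,
)

```text
time: 50.18
tool_pos: [0.5392, -0.3572, 0.2907]
tool_rot: [-0.002, 0.985, 0.009, 0.173]
contact_force: [0.4, 0.8, 1.4]
gripper_width: 0.852
```

>>> send_rows(
  steps=[
    [0,0,0,2.5,0,-6.9],
    [0,0,0,2.5,0,-6.9],
    [0,0,0,0,0,0],
    [0,0,0,0,0,0],
  ],
)

```text
time: 50.68
tool_pos: [0.539, -0.3551, 0.2921]
tool_rot: [-0.023, 0.976, 0.135, 0.172]
contact_force: [-0.1, 0.2, 0.9]
gripper_width: 0.853
```

```bash
python3 - <<'E'
from h import *
show(); grab("wrist","w33"); rel([.536,-.3605,.2],toolR(-74.2,20))
E
```

```text
t 50.675 p [ 0.539  -0.3551  0.2921] x [0.905 0.255 0.341] y [ 0.271 -0.963  0.001] z [ 0.329  0.092 -0.94 ] yawy -74.27
j [-0.832 -0.059  1.651  0.315  1.396  0.433] F [-0.1  0.2  0.9] g 0.853
shift tool mm [-35.9   4.3  85.5] turn deg [ 0.11  0.02 -0.  ]
```

View pics/w33.png

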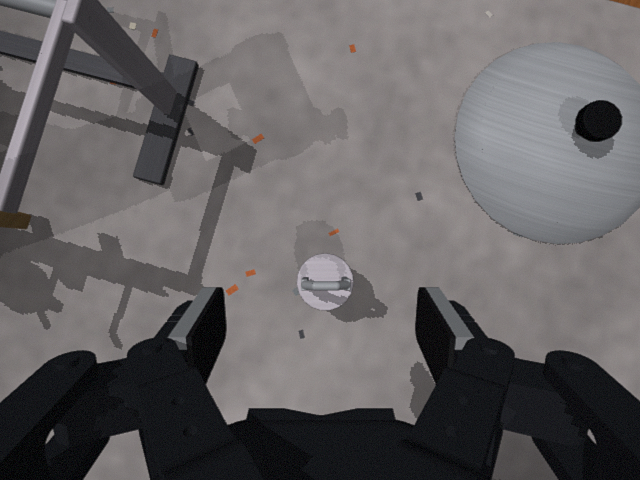

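>>> send_rows(
  steps=[
    [-0.018,0.002,0.043,0,0,0],
    [-0.018,0.002,0.043,0,0,0],
    [0,0,0,0,0,0],
    [0,0,0,0,0,0],
  ],
)

```text
time: 51.22
tool_pos: [0.5369, -0.3611, 0.2024]
tool_rot: [-0.022, 0.975, 0.136, 0.173]
contact_force: [-0.4, -0.4, 0.8]
gripper_width: 0.851
```

```bash
python3 - <<'E'
from h import *
show(); grab("wrist","w34"); crop("w34","w34c",240,220,400,340,5)
E
```

```text
t 51.225 p [ 0.5369 -0.3611  0.2024] x [0.903 0.257 0.344] y [ 0.272 -0.962  0.005] z [ 0.332  0.089 -0.939] yawy -74.19
j [-8.420e-01 -1.000e-03  1.745e+00  3.290e-01  1.251e+00  3.710e-01] F [-0.4 -0.4  0.8] g 0.851
```

View pics/w34c.png

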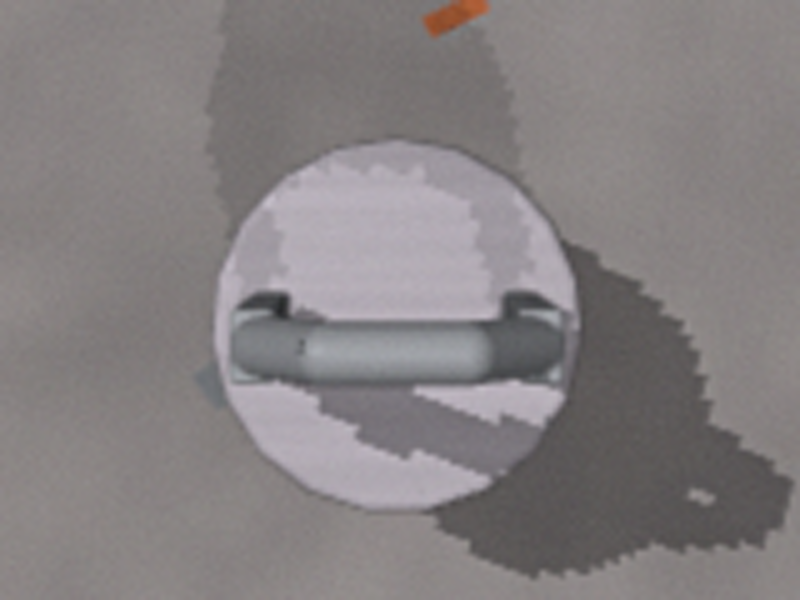

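```bash
python3 - <<'E'
from h import *
np.set_printoptions(precision=4,suppress=True)
c=load("w34")
L=onz("wrist",(319.4,285),.062,c); T=onz("wrist",(319.6,290),.114,c); print(L,T)
A=(L+T)/2; a=np.radians(15.8); f=np.array([np.cos(a),np.sin(a),0]); P=A+.0065*f; P[2]=.13; print(P); rel(P,toolR(-74.2,20)); P[2]=.067; rel(P,toolR(-74.2,20))
E
```

```text
[ 0.532  -0.3628  0.062 ] [ 0.5325 -0.3626  0.114 ]
[ 0.5385 -0.3609  0.13  ]
shift tool mm [-24.1  -0.8  69.4] turn deg [ 0.36 -0.15  0.14]
shift tool mm [-45.8  -1.2 128.6] turn deg [ 0.36 -0.15  0.14]
```

>>> send_rows(
  steps=[
    [-0.012,0,0.035,0,0,0],
    [-0.012,0,0.035,0,0,0],
    [0,0,0,0,0,0],
    [-0.0072,0,0.02,0,0,0],
    [-0.0072,0,0.02,0,0,0],
    [-0.0072,0,0.0195,0,0,0],
    [0,0,0,0,0,0],
  ],
)

```text
time: 52.15
tool_pos: [0.5363, -0.3593, 0.0597]
tool_rot: [-0.025, 0.976, 0.135, 0.171]
contact_force: [0.2, 0.5, 0.4]
gripper_width: 0.852
```

```bash
python3 - <<'E'
from h import *
show(); rel([.5385,-.3609,.067],toolR(-74.2,20)); grab("wrist","w35")
E
```

```text
t 52.15 p [ 0.5363 -0.3593  0.0597] x [0.905 0.256 0.34 ] y [ 0.273 -0.962 -0.002] z [ 0.327  0.095 -0.94 ] yawy -74.18
j [-0.84   0.157  1.835  0.367  1.025  0.282] F [0.2 0.5 0.4] g 0.852
shift tool mm [ 4.1  2.2 -6.3] turn deg [-0.12  0.12 -0.02]
```

View pics/w35.png

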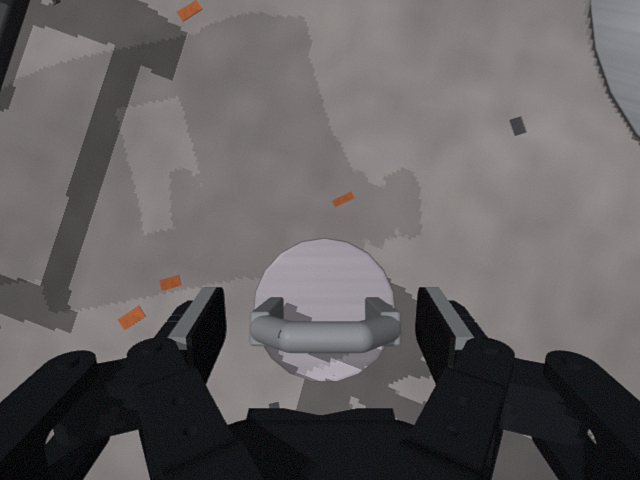

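>>> send_rows(
  steps=[
    [0.003,0.002,-0.005,0,0,0],
    [0,0,0,0,0,0],
    [0,0,0,0,0,0],
  ],
)

```text
time: 52.58
tool_pos: [0.5397, -0.3629, 0.0697]
tool_rot: [-0.022, 0.975, 0.136, 0.173]
contact_force: [-0.8, 0.2, 0.1]
gripper_width: 0.847
```

>>> send_rows(
  steps=[
    [0,0,0,0,0,0],
    [0,0,0,0,0,0],
    [0,0,0,0,0,0],
    [0,0,0,0,0,0],
    [0,0,0,0,0,0],
  ],
  grip=0,
)

```text
time: 53.2
tool_pos: [0.5393, -0.3623, 0.0688]
tool_rot: [-0.023, 0.975, 0.136, 0.172]
contact_force: [-1.6, 1.6, 2.9]
gripper_width: 0.506
```

>>> send_rows(
  steps=[
    [0.008,0,-0.023,0,0,0],
    [0.016,0,-0.046,0,0,0],
    [0.016,0,-0.046,0,0,0],
    [0.016,0,-0.046,0,0,0],
    [0.016,0,-0.046,0,0,0],
    [0.012,0,-0.033,0,0,0],
    [0,0,0,0,0,0],
    [0,0,0,0,0,0],
  ],
)

```text
time: 54.2
tool_pos: [0.5354, -0.3622, 0.3201]
tool_rot: [-0.024, 0.976, 0.135, 0.171]
contact_force: [0.1, -0.0, -1.8]
gripper_width: 0.506
```

```bash
python3 - <<'E'
from h import *
show(); rel([.394,-.067,.315],toolR(-89,20)); grab("wrist","w36"); grab("side","d36"); crop("d36","d36c",240,190,440,340,4)
E
```

```text
t 54.2 p [ 0.5354 -0.3622  0.3201] x [0.905 0.256 0.34 ] y [ 0.273 -0.962 -0.   ] z [ 0.327  0.093 -0.94 ] yawy -74.19
j [-0.845 -0.064  1.61   0.314  1.446  0.434] F [ 0.1 -0.  -1.8] g 0.506
shift tool mm [ -54.  -322.5  -14. ] turn deg [-5.06  0.1  13.92]
```

View pics/w36.png

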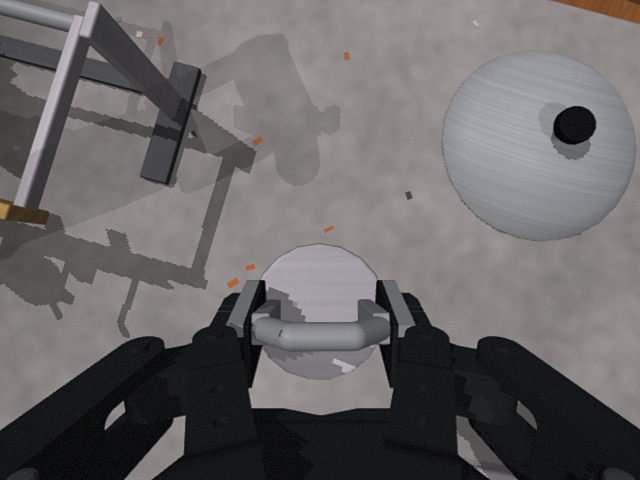

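View pics/d36c.png

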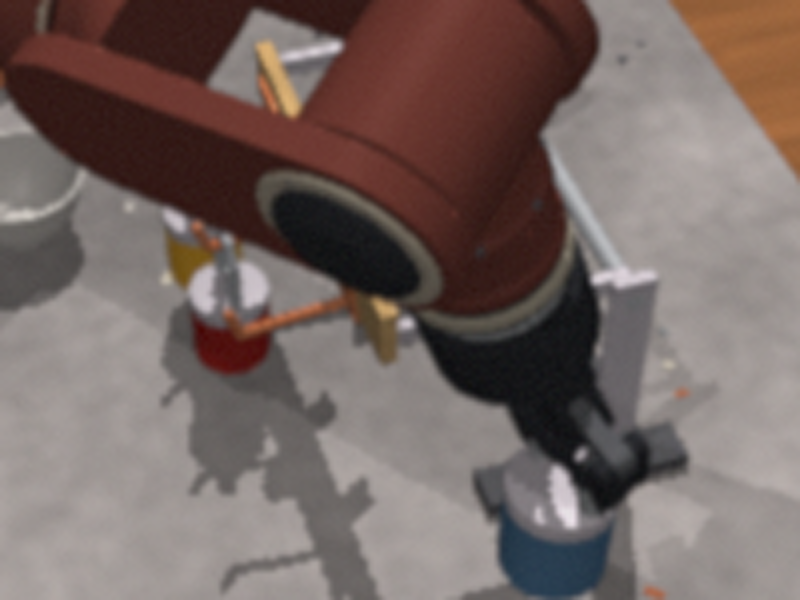

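>>> send_rows(
  steps=[
    [0,0,0,-2.5,0,7],
    [0,0,0,-2.5,0,7],
    [0,0,0,0,0,0],
  ],
)

```text
time: 54.68
tool_pos: [0.5356, -0.3616, 0.3206]
tool_rot: [-0.002, 0.985, 0.009, 0.173]
contact_force: [0.0, -0.1, -1.0]
gripper_width: 0.504
```

```bash
python3 - <<'E'
from h import *
show(); rel([.392,-.067,.315],toolR(-89,20))
E
```

```text
t 54.675 p [ 0.5356 -0.3616  0.3206] x [0.94  0.017 0.341] y [ 0.019 -1.    -0.001] z [ 0.341  0.007 -0.94 ] yawy -88.92
j [-0.821 -0.108  1.651  0.262  1.369  0.709] F [ 0.  -0.1 -1. ] g 0.504
shift tool mm [-131.8 -297.2  -41.4] turn deg [-0.08  0.08  0.05]
```

>>> send_rows(
  steps=[
    [-0.0165,-0.037,-0.0052,0,0,0],
    [-0.0165,-0.037,-0.0052,0,0,0],
    [-0.0165,-0.037,-0.0052,0,0,0],
    [-0.0165,-0.037,-0.0052,0,0,0],
    [-0.0165,-0.037,-0.0052,0,0,0],
    [-0.0165,-0.037,-0.0052,0,0,0],
    [-0.0165,-0.037,-0.0052,0,0,0],
    [-0.0165,-0.038,-0.0052,0,0,0],
  ],
)

```text
time: 55.68
tool_pos: [0.3919, -0.0669, 0.3154]
tool_rot: [-0.001, 0.985, 0.009, 0.173]
contact_force: [-0.4, -0.3, -0.9]
gripper_width: 0.505
```

>>> send_rows(
  steps=[
    [0,0,0,0,0,0],
    [0,0,0,0,0,0],
    [0,0,0,0,0,0],
  ],
)

```text
time: 56.05
tool_pos: [0.3929, -0.0686, 0.3159]
tool_rot: [-0.001, 0.985, 0.008, 0.173]
contact_force: [-0.8, -0.4, -1.2]
gripper_width: 0.506
```

```bash
python3 - <<'E'
from h import *
show(); rel([.390,-.067,.142],toolR(-89,20)); grab("wrist","w37")
E
```

```text
t 56.05 p [ 0.3929 -0.0686  0.3159] x [0.94  0.015 0.341] y [ 0.016 -1.     0.001] z [ 0.341  0.005 -0.94 ] yawy -89.08
j [-0.476 -0.843  2.166  0.162  1.509  1.094] F [-0.8 -0.4 -1.2] g 0.506
shift tool mm [-62.1  -1.8 162.4] turn deg [ 0.06  0.04 -0.07]
```

View pics/w37.png

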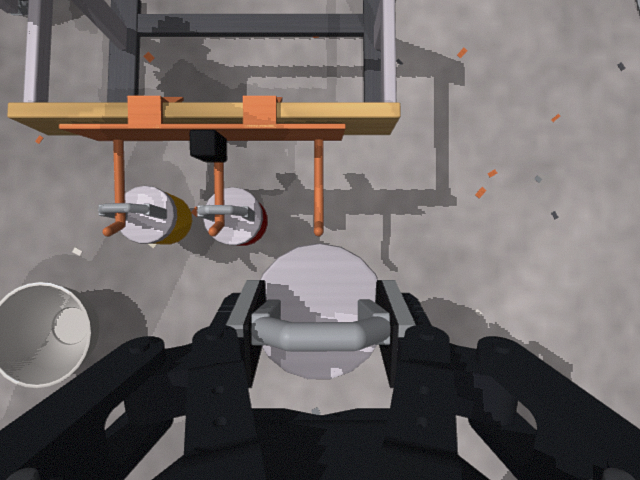

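>>> send_rows(
  steps=[
    [-0.0155,-0.001,0.0405,0,0,0],
    [-0.0155,0,0.0405,0,0,0],
    [-0.0155,0,0.0405,0,0,0],
    [-0.0155,0,0.0405,0,0,0],
    [0,0,0,0,0,0],
    [0,0,0,0,0,0],
    [0,0,0,0,0,0],
  ],
)

```text
time: 56.98
tool_pos: [0.3914, -0.068, 0.1461]
tool_rot: [0.0, 0.984, 0.008, 0.176]
contact_force: [0.3, -0.0, -1.1]
gripper_width: 0.506
```

```bash
python3 - <<'E'
from h import *
np.set_printoptions(precision=4,suppress=True)
show(); grab("wrist","w38"); grab("side","d38"); crop("d38","d38c",250,200,350,275,8)
E
```

```text
t 56.975 p [ 0.3914 -0.068   0.1461] x [0.938 0.017 0.346] y [ 0.016 -1.     0.003] z [ 0.346  0.003 -0.938] yawy -89.06
j [-0.477 -0.822  2.433  0.173  1.22   1.043] F [ 0.3 -0.  -1.1] g 0.506
```

View pics/w38.png

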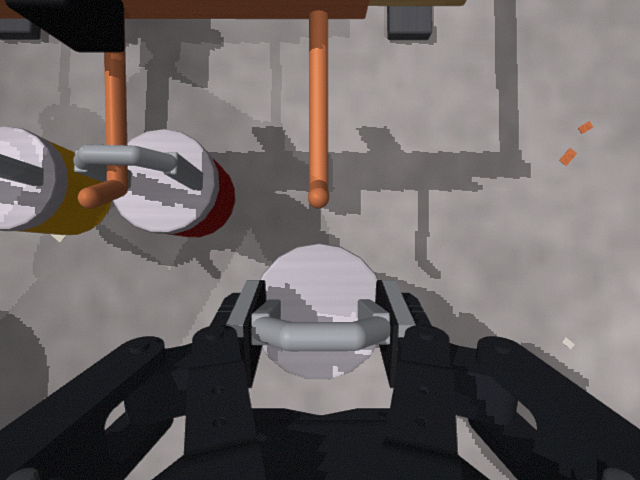

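View pics/d38c.png

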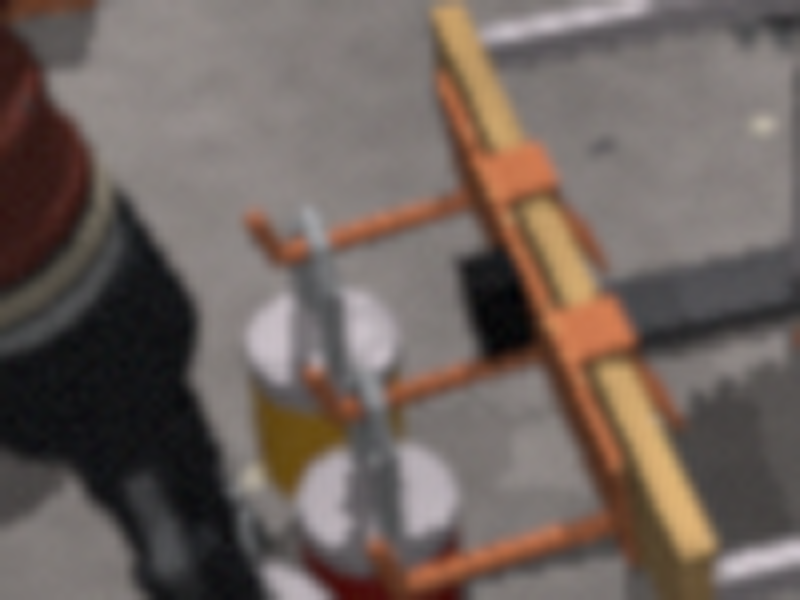

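>>> send_rows(
  steps=[
    [-0.0022,0,0.006,0,0,0],
    [0.0148,0,0.0054,0,0,0],
    [0.0148,0,0.0054,0,0,0],
    [0.0148,0,0.0054,0,0,0],
    [0.0148,0,0.0054,0,0,0],
    [0,0,0,0,0,0],
    [0,0,0,0,0,0],
  ],
)

```text
time: 57.95
tool_pos: [0.4525, -0.066, 0.1362]
tool_rot: [-0.001, 0.985, 0.008, 0.174]
contact_force: [0.7, -0.9, -2.0]
gripper_width: 0.505
```

```bash
python3 - <<'E'
from h import *
show(); grab("wrist","w39")
E
```

```text
t 57.95 p [ 0.4525 -0.066   0.1362] x [0.94  0.016 0.342] y [ 0.017 -1.     0.001] z [ 0.342  0.005 -0.94 ] yawy -89.03
j [-0.392 -0.566  2.31   0.154  1.081  1.111] F [ 0.7 -0.9 -2. ] g 0.505
```

View pics/w39.png

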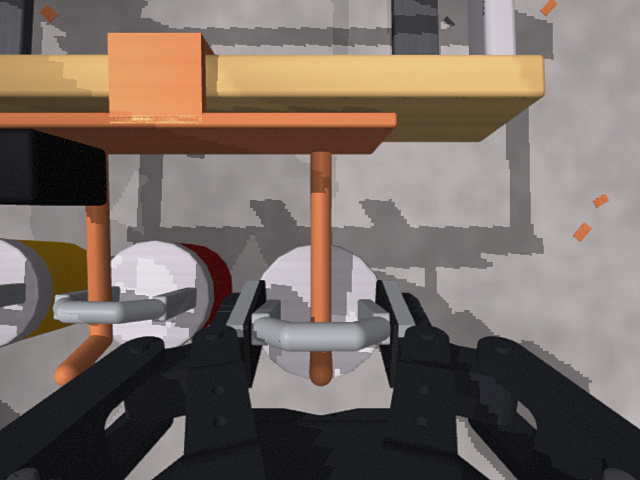

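Blue is threaded onto hook 1, with the tip at (320,378). I lower it.

>>> send_rows(
  steps=[
    [-0.0033,0,0.009,0,0,0],
    [-0.0033,0,0.009,0,0,0],
    [-0.003,0,0.0085,0,0,0],
    [0,0,0,0,0,0],
    [0,0,0,0,0,0],
  ],
)

```text
time: 58.62
tool_pos: [0.4532, -0.0662, 0.1085]
tool_rot: [-0.001, 0.985, 0.008, 0.174]
contact_force: [-0.4, 0.4, -1.1]
gripper_width: 0.503
```

>>> send_rows(
  steps=[
    [-0.0007,0,0.002,0,0,0],
    [0,0,0,0,0,0],
    [0,0,0,0,0,0],
  ],
)

```text
time: 59.0
tool_pos: [0.4532, -0.0662, 0.1064]
tool_rot: [-0.001, 0.985, 0.008, 0.174]
contact_force: [-0.2, 0.1, -1.8]
gripper_width: 0.508
```

>>> send_rows(
  steps=[
    [-0.0007,0,0.002,0,0,0],
    [0,0,0,0,0,0],
    [0,0,0,0,0,0],
  ],
)

```text
time: 59.38
tool_pos: [0.4532, -0.0662, 0.1041]
tool_rot: [-0.001, 0.985, 0.008, 0.174]
contact_force: [0.2, 0.0, -1.5]
gripper_width: 0.503
```

>>> send_rows(
  steps=[
    [-0.0005,0,0.0015,0,0,0],
    [0,0,0,0,0,0],
    [0,0,0,0,0,0],
  ],
)

```text
time: 59.75
tool_pos: [0.4536, -0.0663, 0.1033]
tool_rot: [-0.001, 0.985, 0.008, 0.174]
contact_force: [-2.1, 0.8, 3.9]
gripper_width: 0.508
```

>>> send_rows(
  steps=[
    [-0.0005,0,0.0015,0,0,0],
    [0,0,0,0,0,0],
    [0,0,0,0,0,0],
  ],
)

```text
time: 60.12
tool_pos: [0.454, -0.0663, 0.1027]
tool_rot: [-0.001, 0.985, 0.009, 0.175]
contact_force: [-7.9, 2.7, 9.9]
gripper_width: 0.507
```

>>> send_rows(
  steps=[
    [0.0007,0,-0.002,0,0,0],
    [0,0,0,0,0,0],
    [0,0,0,0,0,0],
    [0,0,0,0,0,0],
  ],
  grip=0.72,
)

```text
time: 60.62
tool_pos: [0.453, -0.0661, 0.1027]
tool_rot: [-0.001, 0.985, 0.008, 0.174]
contact_force: [-0.2, -0.1, 0.4]
gripper_width: 0.72
```

>>> send_rows(
  steps=[
    [0,0,-0.01,0,0,0],
    [0,0,-0.02,0,0,0],
    [0,0,-0.03,0,0,0],
    [0,0,-0.04,0,0,0],
    [0,0,-0.04,0,0,0],
    [0.03,0,-0.04,0,0,0],
    [0,0,0,0,0,0],
    [0,0,0,0,0,0],
  ],
)

```text
time: 61.62
tool_pos: [0.4195, -0.0664, 0.2825]
tool_rot: [-0.001, 0.985, 0.008, 0.174]
contact_force: [0.6, -0.6, -0.7]
gripper_width: 0.724
```

```bash
python3 - <<'E'
from h import *
show(); grab("wrist","w40"); grab("side","d40"); crop("d40","d40c",230,190,430,340,4); grab("scene","s40"); crop("s40","s40c",260,180,480,345,3.6)
E
```

```text
t 61.625 p [ 0.4195 -0.0664  0.2825] x [0.939 0.016 0.343] y [ 0.017 -1.     0.001] z [ 0.343  0.005 -0.94 ] yawy -89.04
j [-0.433 -0.764  2.181  0.15   1.409  1.121] F [ 0.6 -0.6 -0.7] g 0.724
```

View pics/w40.png

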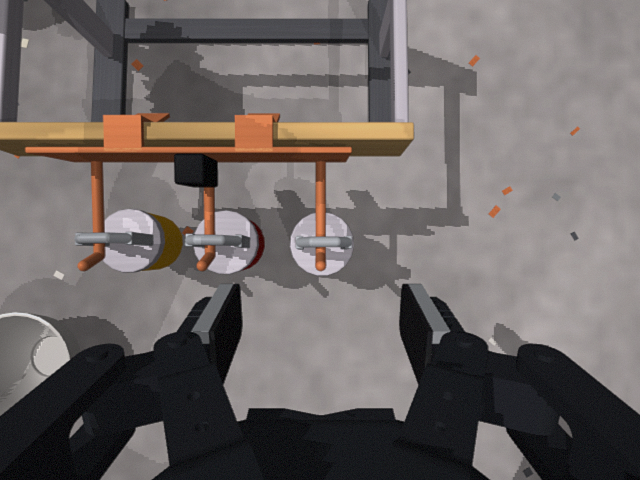

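View pics/d40c.png

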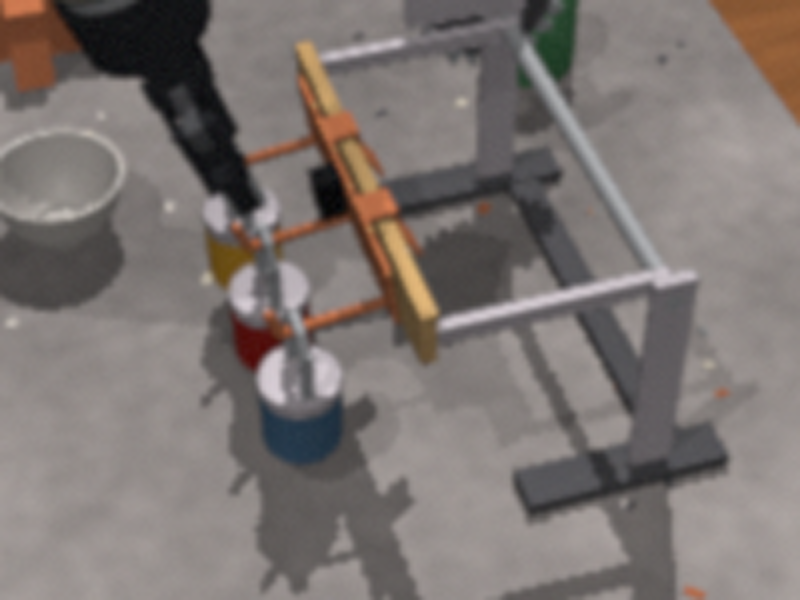

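View pics/s40c.png

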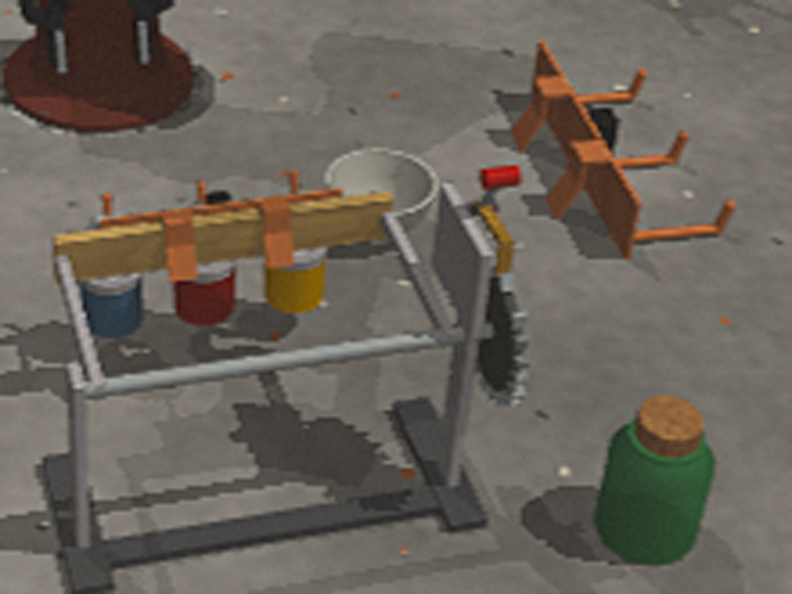

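All three hang, the rail is down, and the pawl is on the teeth (knob at crop (500,177), as before). I move clear, let things settle, and check for stillness.

>>> send_rows(
  steps=[
    [0.02,0,-0.05,0,0,0],
    [0.02,0,-0.05,0,0,0],
    [0,0,0,0,0,0],
    [0,0,0,0,0,0],
    [0,0,0,0,0,0],
    [0,0,0,0,0,0],
    [0,0,0,0,0,0],
    [0,0,0,0,0,0],
  ],
)

```text
time: 62.78
tool_pos: [0.423, -0.0663, 0.3899]
tool_rot: [-0.001, 0.985, 0.008, 0.174]
contact_force: [-0.5, 0.3, -0.5]
gripper_width: 0.718
```

>>> send_rows(
  steps=[
    [0,0,0,0,0,0],
    [0,0,0,0,0,0],
    [0,0,0,0,0,0],
    [0,0,0,0,0,0],
    [0,0,0,0,0,0],
    [0,0,0,0,0,0],
    [0,0,0,0,0,0],
    [0,0,0,0,0,0],
  ],
)

```text
time: 63.78
tool_pos: [0.423, -0.0663, 0.3902]
tool_rot: [-0.001, 0.985, 0.008, 0.174]
contact_force: [0.7, -1.0, -0.3]
gripper_width: 0.719
```

```bash
python3 - <<'E'
from h import *
np.set_printoptions(precision=4,suppress=True)
show(); grab("wrist","w41"); a,_=grab("side","d41"); 
for i in range(6): manip.grab_frame("scene")
b,_=grab("side","d42"); grab("scene","s41")
d=cv2.absdiff(a,b).max(2); print("diff",d.max(),(d>40).sum()); crop("d42","d42c",230,190,430,340,4)
im=np.hstack([cv2.imread("pics/w41.png")[:300]]); cv2.imwrite("pics/w41c.png",im)
E
```

```text
t 63.775 p [ 0.423  -0.0663  0.3902] x [0.939 0.016 0.343] y [ 0.017 -1.     0.001] z [ 0.343  0.005 -0.939] yawy -89.04
j [-0.428 -0.729  1.987  0.147  1.565  1.149] F [ 0.7 -1.  -0.3] g 0.719
diff 18 0
```

View pics/d42c.png

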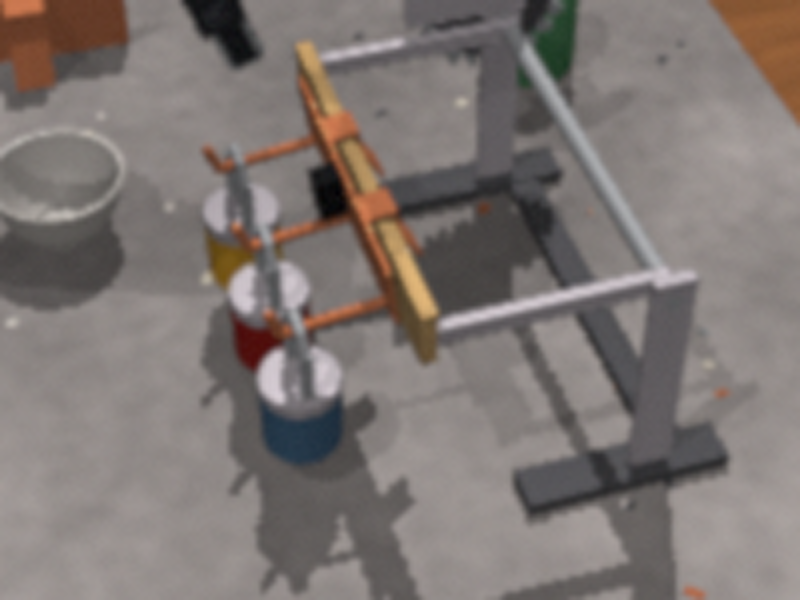

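View pics/w41c.png

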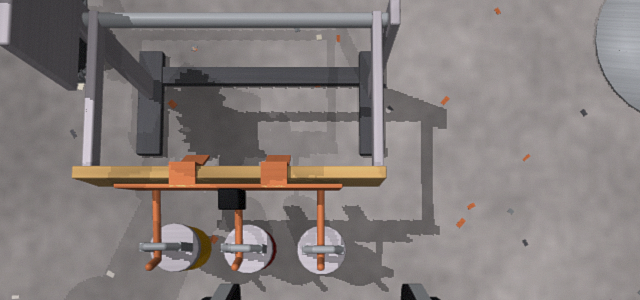

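Two side images 0.35 s apart show no change, and all three loops sit behind their tips. Handing in.

```bash
python3 - <<'E'
from h import *
im=cv2.imread("pics/s41.png"); h=cv2.cvtColor(im,cv2.COLOR_BGR2HSV); m=((h[...,0]<6)|(h[...,0]>174))&(h[...,1]>200)&(h[...,2]>120); m[:210]=0;m[245:]=0;m[:,:380]=0;m[:,415:]=0
ys,xs=np.where(m); print("knob px",xs.mean(),ys.mean(),len(xs))
print(manip.job_done())
E
```

```text
knob px 398.8235294117647 228.08823529411765 34
the job is handed in; nothing more can be done
None
```

The job is done and handed in at about 64 s; no verdict was reported. The steps, in order:
- **Pawl and rail:** I flipped the pawl clear, pushed the rail down until it pressed back at its stop (about 20 N), and flipped the pawl back onto the teeth.
- **Strip:** I hung the smaller strip (measured about 206 mm, against 303 mm for the look-alike) over the slat with its hooks to the robot.
- **Canisters:** All three were present: yellow went on hook 3, red on hook 2, blue on hook 1.

**Last checks:** The rail is down and the knob is still on the teeth side. All three loops sit behind their hook tips with the canisters off the counter. Two side pictures 0.35 s apart showed no change. In the pictures the bowl, jar and press looked undisturbed; I did not re-measure them.

**Disagreements:** The first estimate of the slat position (scene and side cameras) was about 4 mm off the wrist camera's; I used the wrist value and the strip went on cleanly. After the strip was hung, its hook tips measured about 7 mm lower than for an upright strip. That suggests a forward lean of about 0.07 rad, within the 0.15 allowed.

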